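# Load the locked sample chamber and prove the guard

### The job

Load the sample chamber for measuring: unlock its guard panel with the T-handle key and swing the panel up until it stands open, then hang every sample pan on the bench by its hook on the rail inside and slide each one along under the slotted shield to a station line of its own. Then close the panel, lock it with the key, and pull up on the panel's handle with about 15 N (under 30 N) to prove that the latch holds; the key goes back upright into its wooden rest, and the other things on the bench are left alone.

Things in the scene. Friction and masses are not known exactly. Their poses are not given: they have to be found in the camera images.
- chamber: grey steel chamber 190 (x) x 270 (y) x 132 mm, fixed; origin under its centre, x from its front (three ports) to its back (hinges), y left. Inside a shield plate, 86 to 89 mm up, covers all of y > -25 mm but a slot 18 mm wide over the rail, where a hung pan's tab stands up through it. At y < -25 mm it is open above: only there can pans go in, so the far (left) line must be filled first
- hook_on (a point): top of the 8 mm round rail (77 mm up, along the chamber's y at its x = -6 mm), in the open part, 78 mm right of the chamber's middle; axes as the chamber's. A pan comes down in front of the rail (-x side), moves back, pan under and bridge over the rail, and is lowered. Hung, its underside is 15 mm up (chamber floor 4 mm) with 5 mm of room between bridge and shield
- panel (a joint): hinge of the white guard panel over the chamber, 4 mm thick: 0 shut, 1.57 upright, 1.8 its stop; its front edge swings up and back. Stiff (0.5 N m): it stays where it is left. When locked, it lifts some 2 mm at the handle before the latch takes the pull, then about 1 mm for each 10 N
- latch (a joint): quarter-turn cam in the panel: 0 locked (its tongue under a lip of the chamber's front wall), 1.57 unlocked (anticlockwise from above), clear of the lip from 1.3. Only the key's bit turns it (0.05 N m); the key has about 0.1 rad of play either way. It can be locked only with the panel fully shut
- tongue: steel tongue of the latch inside the panel, 24 mm long from the lock axis, 12 mm wide, 5 mm thick; body origin on the lock axis at the panel's inner face. Pulled up at the handle, the locked panel loads it against the lip: about 0.95 of the pull less 5 N (hinge friction and weight)
- panel_hinge (a point): middle of the panel's hinge line, at the chamber's back edge (its x = 95 mm), 134 mm above the bench; turns with the panel: x from its front edge to the hinge, y along the hinge line, z out of its outer face
- panel_handle (a point): middle of the pull handle on the panel: round steel bar, 10 mm thick, 80 mm between its posts, along y, 60 mm left of the panel's middle, 170 mm from the hinge line and 38 mm over the outer face (174 mm above the bench when shut). Axes as panel_hinge. The bar can turn between the fingers while the panel swings
- keyhole (a point): centre of the keyhole at the top of the lock barrel, 19 mm proud of the panel, 155 mm above the bench when shut; axes as panel_hinge. Bore 11.2 mm, slot 7.8 mm wide x 24 mm long along y. The key enters with its bit along y, foot 27 mm below this point. Off the locked position the bit is trapped: the key stays in the panel (leaning a little) and comes out only when locked
- key_grip (a point): middle of the T-handle of the key: black grip 46 mm (own y) x 12 mm (own x) x 18 mm high, 54 mm above the key's foot. Shank 10 mm thick; at the foot a cross bit 20 mm (along y) x 5 x 5 mm, rounded. 63 mm tall, 0.06 kg; either way round fits. Starts upright in its rest
- pocket (a point): centre of the mouth of the pocket in the key rest, a loose wooden block 64 x 64 x 34 mm (0.7 kg). Pocket 13 mm (own x) x 24 mm (own y), 28 mm deep: a key fully in it has the middle of its grip 26 mm above this point
- mark0 (a point): right station line: a thin black line across the shield on both sides of the slot, 12 mm left of the chamber's middle; the point is over the rail, at the shield's top (89 mm above the bench); axes as the chamber's
- mark1 (a point): middle station line: a thin black line across the shield on both sides of the slot, 57 mm left of the chamber's middle; the point is over the rail, at the shield's top (89 mm above the bench); axes as the chamber's
- mark2 (a point): far left station line: a thin black line across the shield on both sides of the slot, 102 mm left of the chamber's middle; the point is over the rail, at the shield's top (89 mm above the bench); axes as the chamber's
- pan_a_mid (a point): steel sample pan with hook and tab, a small brass bar in it, 110 mm tall, 0.14 kg; point on its axis 55 mm above its underside. Pan 40 mm across, contents up to 18 mm. Strap on its own -x side (to x = -22.5 mm); bridge over the axis, underside at 62 mm; lip at x = 7 to 11 mm, down to 48 mm: the rail sits under the bridge. Tab 5 mm (x) x 24 mm (y), 66 to 110 mm up: the grip. Yaw under 0.5 rad
- pan_b_mid (a point): steel sample pan with hook and tab, a brass disc in it, 110 mm tall, 0.14 kg; point on its axis 55 mm above its underside. Pan 40 mm across, contents up to 18 mm. Strap on its own -x side (to x = -22.5 mm); bridge over the axis, underside at 62 mm; lip at x = 7 to 11 mm, down to 48 mm: the rail sits under the bridge. Tab 5 mm (x) x 24 mm (y), 66 to 110 mm up: the grip. Yaw under 0.5 rad
- pan_c_mid (a point): steel sample pan with hook and tab, a brass button in it, 110 mm tall, 0.14 kg; point on its axis 55 mm above its underside. Pan 40 mm across, contents up to 18 mm. Strap on its own -x side (to x = -22.5 mm); bridge over the axis, underside at 62 mm; lip at x = 7 to 11 mm, down to 48 mm: the rail sits under the bridge. Tab 5 mm (x) x 24 mm (y), 66 to 110 mm up: the grip. Yaw under 0.5 rad
- discs: bystander: black and copper reference disc, 40 mm, 12 mm high; origin under its centre
- touchstone: bystander: black flat stone 42 x 95 x 16 mm; origin under its centre
- big_weight: bystander: knobbed check weight, 38 mm, 62 mm tall; origin under its centre
- small_weight: bystander: knobbed check weight, 29 mm, 46 mm tall; origin under its centre
There are look-alikes about, which are no part of the job. What is shaped like the part that bears pan_a_mid but blue is not meant.

How it is judged:
By the outcome, as a careful person would: the job done as asked, in the order asked, and still so for the second after the job is handed in, with the robot touching nothing.
Of pan_a, pan_b, pan_c only 2 to 3 are there at a start; the rules pass over those that are not, and their reading is None.
At some moment in a run one of key_rest may be knocked a few centimetres aside while the robot is not near it.
It also fails if it takes over 210 s, if anything falls off the work surface, if the arm or the gripper's body presses on something with over 40 N, if the wrist force passes 120 N, or if a joint passes its speed limit or range.

### The arm

A 6-joint arm with a two-finger parallel gripper is mounted at the origin on the work surface; the furniture and walls round the work are solid. World frame = base frame: x ahead of the robot, y to its left, z up, the work surface at z = 0. Lengths are in m, angles in rad, forces in N, time in s.
With the tool pointing down it reaches from about 0.4 to 0.925 m from the base axis. Payload 3.4 kg.
Tool frame: the origin (TCP) lies at the very end of the fingers, on their centre line; the grasp point (between the pads) lies 19 mm behind it (bot.hold_point_z is the z of the grasp point in the tool frame, in m); z points along the fingers, x is the direction in which the jaws open and shut, and the axes are right-handed (so a half turn about z gives the same grasp; the last joint's range is limited). The gripper opens to 85 mm and grips with 20 to 120 N. Pads are 22 mm wide; open, the fingers measure 114 mm over their backs; the gripper's body (76 mm by 85 mm) begins 54 mm behind the grasp point. The pads swing forward as they close: fully open they stand 13 mm farther back than shut.
Start: joints at [-1.218, 0.307, 1.506, -0, 1.328, -0.073], TCP at [0.237, -0.524, 0.231] pointing down, gripper open.
Joint ranges: [-3.12, 3.12], [-1.05, 2.28], [0.14, 2.33], [-1.42, 4.57], [0.1, 2.73], [-2.68, 2.68]. Speed limits (rad/s): [2.57, 2.57, 3.14, 3.14, 3.14, 3.14].

### API

Orientations are given as [roll, pitch, yaw] about the fixed x, y, z axes, in that order (R = Rz(yaw) Ry(pitch) Rx(roll)).
In Python, from rig import bot gives the robot as it stands.
- The arm moves only by the shell command python3 -m handwheel 'ROWS' [OPENING] [FORCE]. ROWS is JSON, a list of rows, each an object with "translation": the shift along the world's x, y, z in units of 30 mm (1.0 is 30 mm), a list of three; "angular": the turn, a rotation vector about the world's x, y, z in units of 6 degrees (1.0 is 6 degrees), a list of three. In form: [{"translation": [x, y, z], "angular": [ax, ay, az]}, ...]. A call has 1 to 12 rows; each row shifts and turns the commanded pose from where the row before left it; what a row does not reach is not made up. A row lasts 1/10 s, in which the tool goes at most 50 mm and 8.59 degrees, less where a joint would pass 70% of its speed; a pose out of reach is approached as far as the arm can. A call is refused whole if a number of a shift passes 1 or a number of a turn 1, either way. A call with a gripper value outside its range is refused whole. OPENING is the opening, from -1 (shut) to 1 (fully open), set as the call begins (- or left out, the last holds). The fingers move at their own pace and stop on an object; FORCE is the grip in N (left out, the last holds). Time passes only in rows, so rows that do not move let the fingers close. It gives the time, the measured TCP pose, the force and the opening at its end, in the units of the state.
- bot.read_state(): the state, without advancing time (a new reading comes with each control period).
- bot.grab_frame(name): name is "scene" or "side" or "wrist"; returns (picture, depth): 480x640x3 uint8, red, green, blue; 480x640 float32, m along the optical axis (not along the pixel's ray), 0 where there is no reading.
- bot.camera_info(name): a dict with "intrinsics" (3x3 intrinsics, pixels), "extrinsics" (4x4, takes a point from world to camera coordinates). Camera axes: x right, y up, looking along -z (the intrinsics and any distortion apply to the point x, -y, -z); pixel columns grow to the right and rows downward; lengths in m; the calibration is good to about 2 mm. A picture is of the moment at which its call begins: read the wrist's pose just before it. camera_info takes no time and is no camera call; for the wrist camera it gives the pose at the moment of the call.
- bot.hand_in(): hands the job in, once; it reports no verdict.
The state is a dict: "time": time; "qpos": joint angles; "joint_vel": joint speeds; "joint_torque": joint torques, N m; "tool_pos": TCP position; "eef_rot": TCP orientation; "wrist_force": force on the tool from outside, world axes, zero at the start; "torque": the same for the moment, N m; "finger_gap": finger opening in m.
Only numpy, scipy, OpenCV 4.12 (cv2) and the standard library are available. Lean on these libraries where they do the work, as an engineer would, in place of code of your own. Each camera call takes 0.05 s, during which the arm holds its last target.

## Working session

There is one attempt and no reset: what is moved stays moved. The work goes in short steps, Python scripts to look and compute and a shell command to move; the robot and the scene stay as the last step left them, time stands still between calls to the robot, and variables do not carry over. Pictures are saved under pics/ and viewed, and the job is handed in when it is done.

```bash
ls; mkdir -p pics
cat > h.py <<'E'
import numpy as np, cv2
from rig import bot
def cam(n):
    c=bot.camera_info(n); return np.array(c["intrinsics"]),np.array(c["extrinsics"])
def grab(n,name=None):
    K,E=cam(n); im,d=bot.grab_frame(n)
    if name: cv2.imwrite('pics/%s.png'%name,im[:,:,::-1]); np.savez('pics/%s.npz'%name,im=im,d=d,K=K,E=E)
    return im,d,K,E
def ld(name):
    z=np.load('pics/%s.npz'%name); return z['im'],z['d'],z['K'],z['E']
def px2w(u,v,dep,K,E):
    u,v,dep=[np.asarray(a,float) for a in (u,v,dep)]
    x=(u-K[0,2])/K[0,0]*dep; y=(v-K[1,2])/K[1,1]*dep
    p=np.stack([x,-y,-dep,np.ones_like(dep)],-1)
    return (p@np.linalg.inv(E).T)[...,:3]
def ray(u,v,z,K,E):
    a=px2w(u,v,np.ones_like(np.asarray(u,float))*0.1,K,E);b=px2w(u,v,np.ones_like(np.asarray(u,float)),K,E)
    t=(z-a[...,2])/(b[...,2]-a[...,2]); return a+(b-a)*t[...,None]
def w2px(P,K,E):
    P=np.atleast_2d(P); p=np.c_[P,np.ones(len(P))]@E.T
    return np.c_[K[0,0]*p[:,0]/-p[:,2]+K[0,2],K[1,1]*-p[:,1]/-p[:,2]+K[1,2]]
def cloud(d,K,E):
    v,u=np.mgrid[:d.shape[0],:d.shape[1]]; W=px2w(u,v,d,K,E); W[d<=0]=np.nan; return W
def st():
    s=bot.read_state(); print('t%.2f'%s['time'],np.round(s['tool_pos'],4),np.round(s['eef_rot'],3),'F',np.round(s['wrist_force'],1),'gap %.4f'%s['finger_gap'],'q',np.round(s['qpos'],2))
E
python3 - <<'E'
from h import *
st()
for n in('scene','side','wrist'): 
    im,d,K,E_=grab(n,n+'0'); print(n,np.round(K,1).tolist(),np.round(np.linalg.inv(E_)[:3,3],3),np.round(-np.linalg.inv(E_)[:3,2],2), bot.camera_info(n).keys())
E
```

```text
pics
t0.00 [ 0.2372 -0.523   0.2304] [-3.141e+00  2.000e-03 -1.145e+00] F [-0.1  0.8  0.7] gap 0.0852 q [-1.22  0.31  1.51  0.    1.33 -0.07]
scene [[560.0, 0.0, 316.9], [0.0, 560.0, 235.9], [0.0, 0.0, 1.0]] [-0.241 -0.691  0.751] [ 0.61  0.58 -0.54] dict_keys(['intrinsics', 'extrinsics'])
side [[496.1, 0.0, 327.3], [0.0, 496.1, 241.2], [0.0, 0.0, 1.0]] [ 0.205 -0.812  0.688] [ 0.26  0.8  -0.54] dict_keys(['intrinsics', 'extrinsics'])
wrist [[409.2, 0.0, 326.5], [0.0, 409.2, 230.9], [0.0, 0.0, 1.0]] [ 0.313 -0.488  0.374] [-0.3  -0.13 -0.95] dict_keys(['intrinsics', 'extrinsics'])
```

View pics/scene0.png

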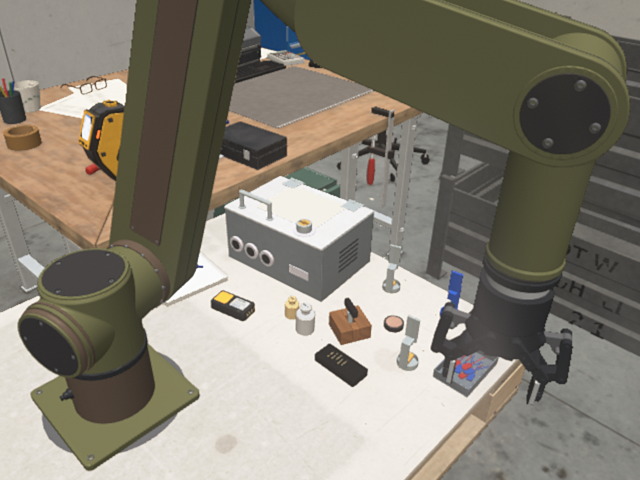

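View pics/side0.png

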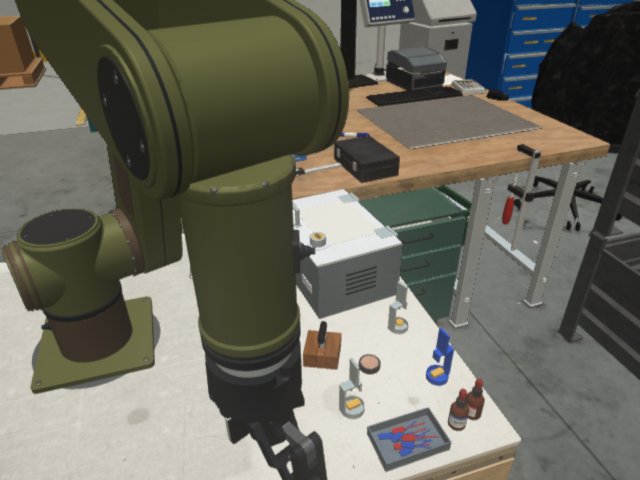

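View pics/wrist0.png

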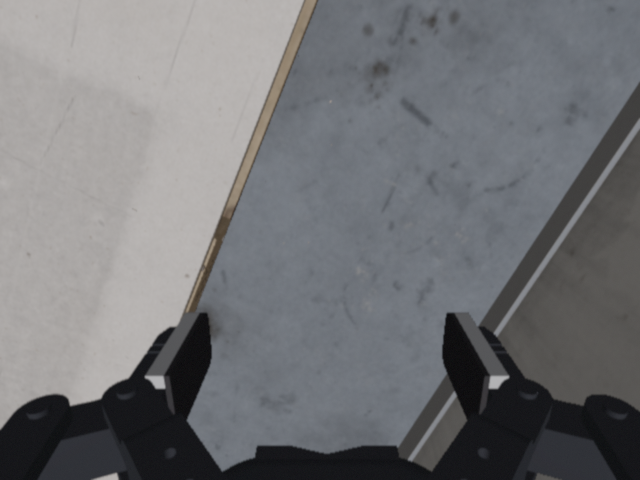

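The scene view shows the chamber (300,230), the key in its rest (350,315), and silver pans at (392,275) and (410,345). The blue look-alike is at (455,290), with discs at (394,323), touchstone at (341,364) and weights at (292,306) and (305,318). The arm may be hiding a third pan.

Run:
```python
from h import *
im,d,K,E=ld('scene0'); im2,d2,K2,E2=ld('side0')
c=cv2.resize(im[170:390,200:500],None,fx=2.6,fy=2.6,interpolation=cv2.INTER_CUBIC)
cv2.imwrite('pics/c1.png',c[:,:,::-1])
c=cv2.resize(im2[180:470,280:490],None,fx=2,fy=2,interpolation=cv2.INTER_CUBIC)
cv2.imwrite('pics/c2.png',c[:,:,::-1])
W=cloud(d,K,E);W2=cloud(d2,K2,E2)
for n,u,v in [('panel',330,205),('panelb',280,190),('bench',380,400),('key',350,305),('panA',411,330),('panB',391,265),('discs',394,322),('blue',455,285),('port',236,243),('barrel',304,224)]: print(n,np.round(W[v,u],3))
for n,u,v in [('panel',350,230),('bench',320,430),('key',322,330),('panA',354,372),('panAd',354,405),('panB',403,290),('disc',370,363),('rest',322,348)]: print(n,np.round(W2[v,u],3))
# panel plane
for w in (W,W2):
  m=(abs(w[...,2]-0.136)<0.006)&(w[...,0]>0.3)&(w[...,0]<1)&(abs(w[...,1])<.4)
  p=w[m]; print(m.sum(),p.min(0),p.max(0), np.median(p[:,2]))
  m=(abs(w[...,2])<0.01)&(w[...,0]>0.2)&(w[...,0]<.8)&(abs(w[...,1])<.5); print('bench z',np.median(w[m][:,2]))
```

```text
panel [0.563 0.029 0.139]
panelb [0.533 0.159 0.138]
bench [ 0.311 -0.326  0.003]
key [ 0.4   -0.177  0.071]
panA [ 0.412 -0.307  0.084]
panB [ 0.562 -0.149  0.067]
discs [ 0.476 -0.229  0.013]
blue [ 0.583 -0.29   0.08 ]
port [0.396 0.159 0.054]
barrel [ 0.445 -0.008  0.156]
panel [0.532 0.029 0.137]
bench [ 0.352 -0.326  0.001]
key [ 0.404 -0.177  0.07 ]
panA [ 0.414 -0.309  0.095]
panAd [ 0.416 -0.31   0.018]
panB [ 0.574 -0.15   0.099]
disc [ 0.478 -0.23   0.015]
rest [ 0.401 -0.184  0.033]
5367 [ 0.39294083 -0.07389406  0.13001565] [0.61907685 0.21727109 0.14199213] 0.13739255493520786
bench z 0.0008051878380103683
5033 [ 0.41999939 -0.07430286  0.13003931] [0.62295585 0.21661741 0.14158608] 0.1368447230401385
bench z 0.0004672185030056841
```

View pics/c1.png

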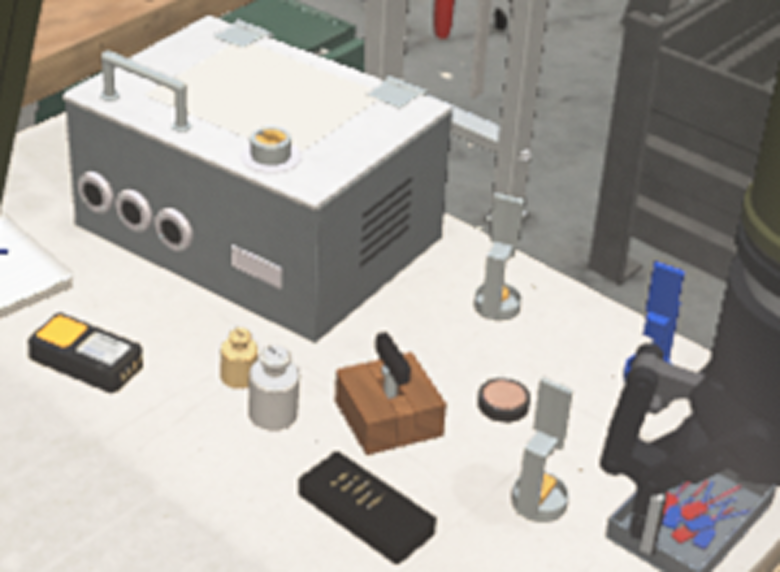

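View pics/c2.png

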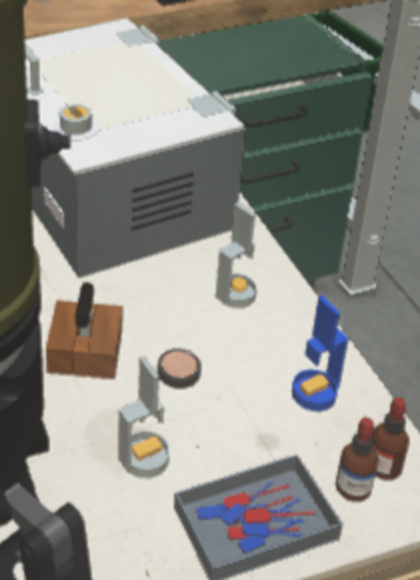

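Run:
```python
from h import *
P=[]
for n in('scene0','side0'):
  im,d,K,E=ld(n);W=cloud(d,K,E);P.append(W.reshape(-1,3))
  for nm,(x0,x1,y0,y1,z0,z1) in dict(panel=(.38,.64,-.1,.24,.131,.141),barrel=(.38,.6,-.1,.06,.15,.162),handle=(.38,.6,.05,.24,.168,.185),keytop=(.36,.45,-.23,-.13,.066,.09),rest=(.34,.46,-.25,-.12,.029,.038),panA=(.37,.46,-.36,-.26,.088,.115),panB=(.52,.63,-.2,-.1,.088,.115),disc=(.44,.52,-.27,-.19,.008,.02)).items():
    m=(W[...,0]>x0)&(W[...,0]<x1)&(W[...,1]>y0)&(W[...,1]<y1)&(W[...,2]>z0)&(W[...,2]<z1)
    p=W[m]
    if len(p)<5: print(n,nm,len(p));continue
    r=cv2.minAreaRect((p[:,:2]*1000).astype(np.float32)); c=p[:,:2].mean(0); w,v=np.linalg.eigh(np.cov((p[:,:2]-c).T)); print(n,nm,len(p),np.round(r[0],1),np.round(r[1],1),round(r[2],1),'mean',np.round(p.mean(0),4),'pca',round(np.degrees(np.arctan2(v[1,1],v[0,1])),1))
```

```text
scene0 panel 5298 [508.  72.] [203.5 274. ] 6.6 mean [0.5031 0.058  0.1373] pca 95.7
scene0 barrel 133 [449.8  -1.7] [33.9 30.6] 45.6 mean [ 0.4489 -0.0022  0.1545] pca 49.7
scene0 handle 171 [424.5 121. ] [10.9 91.2] 5.4 mean [0.4238 0.1183 0.177 ] pca 96.6
scene0 keytop 100 [ 402.7 -174.3] [46.  12.1] 64.5 mean [ 0.4023 -0.1749  0.069 ] pca 64.8
scene0 rest 686 [ 383.6 -164.7] [ 67.4 110. ] 64.6 mean [ 0.3964 -0.1764  0.0343] pca 126.0
scene0 panA 154 [ 413.9 -306.4] [ 7.8 23.4] 10.8 mean [ 0.4134 -0.3069  0.1014] pca 100.8
scene0 panB 120 [ 570.5 -147.9] [ 8.6 23.9] 19.2 mean [ 0.5709 -0.1476  0.1007] pca 109.8
scene0 disc 247 [ 476.5 -226.1] [39.9 39.3] 74.5 mean [ 0.4758 -0.2268  0.0123] pca -148.0
side0 panel 4988 [510.2  72.3] [202.2 272.8] 6.9 mean [0.5188 0.0487 0.1368] pca 86.6
side0 barrel 127 [451.1  -0.6] [31.3 29.7] 42.1 mean [ 0.4506 -0.0017  0.1542] pca 63.1
side0 handle 48 [430.   93.5] [10. 33.] 5.7 mean [0.4299 0.0867 0.1759] pca 95.7
side0 keytop 106 [ 405.  -172.6] [46.8 11.1] 64.9 mean [ 0.4042 -0.1744  0.0688] pca 63.4
side0 rest 800 [ 404.7 -173.3] [66.6 64. ] 64.4 mean [ 0.4032 -0.1784  0.0341] pca -179.0
side0 panA 129 [ 415.2 -305.3] [ 6.2 24.9] 10.9 mean [ 0.4149 -0.3075  0.1023] pca 101.3
side0 panB 115 [ 572.3 -145.6] [ 7.4 26.3] 17.9 mean [ 0.5723 -0.148   0.1011] pca 112.8
side0 disc 312 [ 477.6 -225.6] [40.1 39.9] 7.1 mean [ 0.4781 -0.2265  0.0119] pca 59.8
```

Candidates:
- **Key:** the black T at (350,308), in the wooden block. There is no double.
- **Pans:** silver at (410,345) with the bar and at (392,275) with a disc or button. The blue one at (455,290) is excluded.

Next I move over the key, and check for a third pan once the arm is clear.

```bash
python3 -m handwheel '[{"translation":[0.46,0.97,0],"angular":[0,0,0.56]},{"translation":[0.46,0.97,0],"angular":[0,0,0.56]},{"translation":[0.46,0.97,0],"angular":[0,0,0.56]},{"translation":[0.46,0.97,0],"angular":[0,0,0.56]},{"translation":[0.46,0.97,0],"angular":[0,0,0.56]},{"translation":[0.46,0.97,0],"angular":[0,0,0.56]},{"translation":[0.46,0.97,0],"angular":[0,0,0.56]},{"translation":[0.46,0.97,0],"angular":[0,0,0.56]},{"translation":[0.46,0.97,0],"angular":[0,0,0.56]},{"translation":[0.46,0.97,0],"angular":[0,0,0.56]},{"translation":[0.46,0.97,0],"angular":[0,0,0.56]},{"translation":[0.46,0.97,0],"angular":[0,0,0.56]}]' 1 40
python3 - <<'E'
from h import *
st()
im,d,K,E=grab('wrist','w1');grab('scene','scene1');im,d,K,E=grab('side','side1')
E
```

```text
time: 1.35
tool_pos: [0.4033, -0.1731, 0.2312]
eef_rot: [-3.142, 0.0, -0.439]
wrist_force: [-0.2, -0.3, -0.2]
finger_gap: 0.0851
t1.35 [ 0.4033 -0.1731  0.2312] [-3.142  0.    -0.439] F [-0.2 -0.3 -0.2] gap 0.0851 q [-0.5   0.11  1.77 -0.    1.26 -0.06]
```

View pics/w1.png

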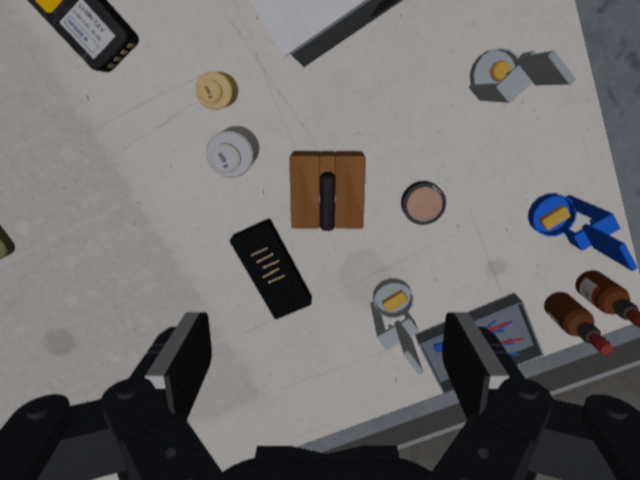

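View pics/scene1.png

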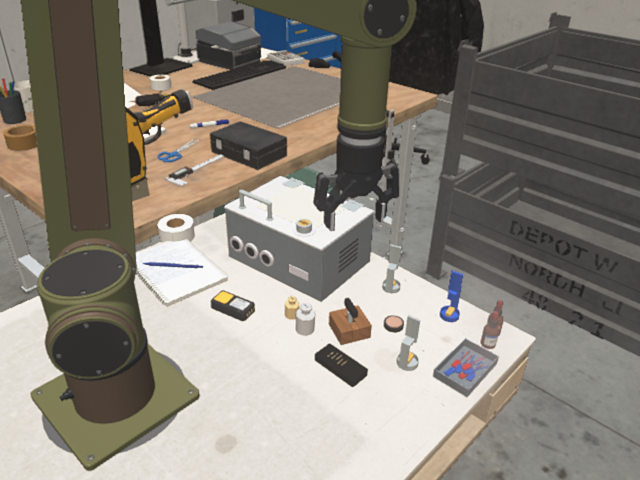

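View pics/side1.png

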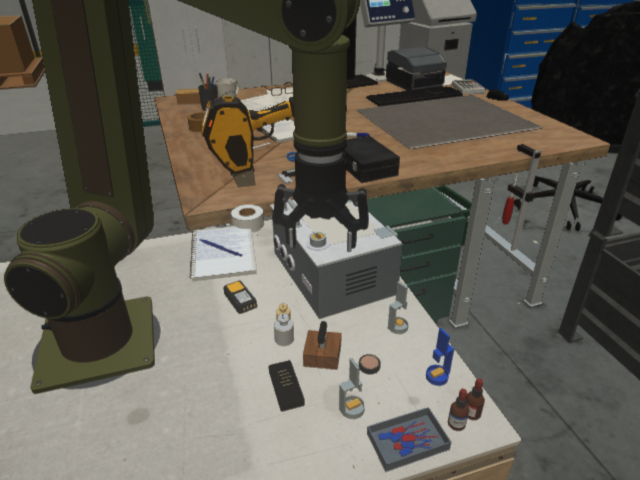

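The views show two silver pans only (wrist view: bar at (395,300), disc at (500,70)). The blue one is excluded. Now I refine the key and pans with wrist depth.

```bash
cat > meas.py <<'E'
from h import *
import sys
B=dict(panel=(.38,.64,-.1,.24,.131,.141),barrel=(.38,.6,-.1,.06,.15,.162),handle=(.38,.6,.05,.24,.168,.185),keytop=(.36,.45,-.23,-.13,.064,.09),rest=(.34,.46,-.25,-.12,.029,.038),panA=(.37,.46,-.36,-.26,.088,.115),panB=(.52,.63,-.2,-.1,.088,.115),bigw=(.3,.45,-.16,0,.045,.07))
for n in sys.argv[1].split(','):
  im,d,K,E=ld(n);W=cloud(d,K,E)
  for nm in sys.argv[2].split(','):
    x0,x1,y0,y1,z0,z1=B[nm]
    p=W[(W[...,0]>x0)&(W[...,0]<x1)&(W[...,1]>y0)&(W[...,1]<y1)&(W[...,2]>z0)&(W[...,2]<z1)]
    if len(p)<5: print(n,nm,len(p));continue
    r=cv2.minAreaRect((p[:,:2]*1000).astype(np.float32)); c=p[:,:2].mean(0); w,v=np.linalg.eigh(np.cov((p[:,:2]-c).T)); print(n,nm,len(p),np.round(r[0],1),np.round(r[1],1),round(r[2],1),'mean',np.round(p.mean(0),4),'pca',round(np.degrees(np.arctan2(v[1,1],v[0,1])),1))
E
python3 meas.py w1,scene1,side1 keytop,rest,panA,panB,bigw,handle,panel
```

```text
w1 keytop 832 [ 403.7 -171.1] [45.4 11.1] 64.5 mean [ 0.404  -0.1703  0.069 ] pca 64.8
w1 rest 4606 [ 389.1 -164.2] [63.5 96.1] 64.6 mean [ 0.4048 -0.1686  0.0347] pca 152.6
w1 panA 386 [ 414.6 -303.1] [ 5.1 25.1] 9.6 mean [ 0.4148 -0.3002  0.1041] pca 101.6
w1 panB 945 [ 571.3 -144.5] [ 5.8 24.6] 21.5 mean [ 0.5699 -0.144   0.1036] pca 109.3
w1 bigw 1435 [385.3 -98.5] [101.   99.3] 69.5 mean [ 0.365  -0.1001  0.0576] pca 131.3
w1 handle 0
w1 panel 3511 [444.2 -64.7] [26.6 61.4] 65.4 mean [ 0.4417 -0.0592  0.1367] pca 163.6
scene1 keytop 112 [ 403.  -174.3] [46.4 11.9] 65.4 mean [ 0.4014 -0.1761  0.0687] pca 64.2
scene1 rest 687 [ 383.6 -164.8] [ 66.5 109.8] 65.1 mean [ 0.3966 -0.1763  0.0343] pca 127.5
scene1 panA 157 [ 413.6 -306.3] [ 9.5 25.7] 9.4 mean [ 0.4134 -0.3068  0.1011] pca 99.6
scene1 panB 118 [ 571.7 -147.1] [10.4 25. ] 16.8 mean [ 0.571  -0.1478  0.1009] pca 110.6
scene1 bigw 520 [399.9 -73.2] [152.2 101.2] 64.9 mean [ 0.3998 -0.0659  0.0568] pca 45.7
scene1 handle 172 [424.7 122.7] [11.4 92.1] 5.7 mean [0.4239 0.1198 0.1768] pca 96.9
scene1 panel 4629 [508.8  71.8] [204.2 273.1] 6.4 mean [0.4961 0.0621 0.1373] pca 93.7
side1 keytop 120 [ 404.7 -173.2] [45.7 12.1] 64.7 mean [ 0.404  -0.1754  0.0684] pca 64.4
side1 rest 831 [ 383.4 -164.2] [ 67.8 110.5] 65.7 mean [ 0.4008 -0.1759  0.0341] pca 137.5
side1 panA 130 [ 415.5 -305.3] [ 6.3 26.2] 7.6 mean [ 0.415  -0.3078  0.1021] pca 101.7
side1 panB 114 [ 572.3 -147. ] [ 7.5 24.8] 24.9 mean [ 0.5725 -0.1479  0.101 ] pca 112.5
side1 bigw 383 [400.9 -73.7] [148.7 100.9] 65.3 mean [ 0.3998 -0.0739  0.0574] pca -136.8
side1 handle 48 [427.5 110.5] [ 9.1 44. ] 5.6 mean [0.4263 0.1101 0.1775] pca 94.4
side1 panel 3272 [510.2  71.1] [200.6 272.4] 6.6 mean [0.5064 0.0091 0.1367] pca 138.4
```

```bash
python3 -m handwheel '[{"translation":[0.01,0.02,-0.9],"angular":[0,0,0]},{"translation":[0,0,-0.9],"angular":[0,0,0]},{"translation":[0,0,-0.9],"angular":[0,0,0]},{"translation":[0,0,-0.9],"angular":[0,0,0]},{"translation":[0,0,-0.9],"angular":[0,0,0]},{"translation":[0,0,-0.9],"angular":[0,0,0]},{"translation":[0,0,-0.6],"angular":[0,0,0]},{"translation":[0,0,-0.25],"angular":[0,0,0]},{"translation":[0,0,0],"angular":[0,0,0]}]' 0 40
python3 -m handwheel '[{"translation":[0,0,0],"angular":[0,0,0]},{"translation":[0,0,0],"angular":[0,0,0]},{"translation":[0,0,0],"angular":[0,0,0]},{"translation":[0,0,0],"angular":[0,0,0]},{"translation":[0,0,0],"angular":[0,0,0]}]' -1 40
python3 - <<'E'
from h import *
st();grab('wrist','w2')
E
```

```text
time: 2.4
tool_pos: [0.4025, -0.1743, 0.043]
eef_rot: [3.141, 0.002, -0.442]
wrist_force: [-0.1, 0.1, 0.2]
finger_gap: 0.0429
time: 2.9
tool_pos: [0.4044, -0.1745, 0.0447]
eef_rot: [3.141, -0.003, -0.441]
wrist_force: [0.5, -0.6, 7.0]
finger_gap: 0.0109
t2.90 [ 0.4044 -0.1745  0.0447] [ 3.141e+00 -3.000e-03 -4.410e-01] F [ 0.5 -0.6  7. ] gap 0.0109 q [-0.5   0.37  2.02 -0.    0.75 -0.06]
```

View pics/w2.png

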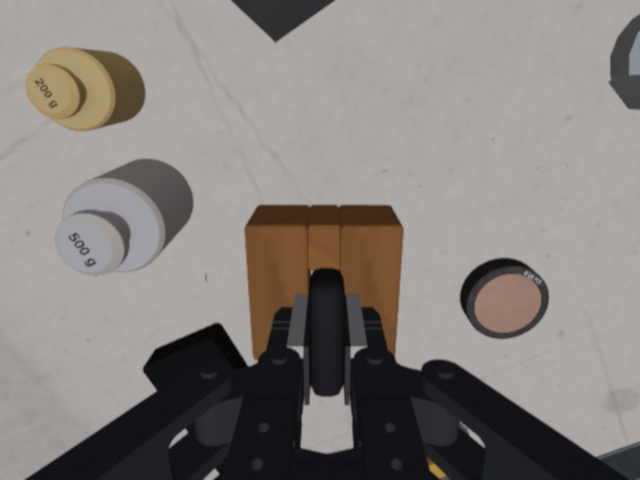

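```bash
python3 meas.py w2 keytop
python3 -m handwheel '[{"translation":[0,0,0.5],"angular":[0,0,0]},{"translation":[0,0,0.9],"angular":[0,0,0]},{"translation":[0,0,1],"angular":[0,0,0]},{"translation":[0,0,1],"angular":[0,0,0]},{"translation":[0,0,1],"angular":[0,0,0]},{"translation":[0.25,0.9,1],"angular":[0,0,0.9]},{"translation":[0.25,0.9,0.2],"angular":[0,0,0.9]},{"translation":[0.25,0.9,0],"angular":[0,0,0.9]},{"translation":[0.25,0.9,0],"angular":[0,0,0.9]},{"translation":[0.25,0.9,0],"angular":[0,0,0.9]},{"translation":[0.27,0.9,0],"angular":[0,0,0.8]},{"translation":[0,0.4,0],"angular":[0,0,0]}]' - 60
python3 - <<'E'
from h import *
st();grab('wrist','w3');grab('scene','s3');grab('side','d3')
E
```

```text
w2 keytop 8092 [ 406.1 -164.3] [46.4 48. ] 22.9 mean [ 0.4063 -0.1678  0.074 ] pca 65.1
time: 4.15
tool_pos: [0.4492, 0.0022, 0.2117]
eef_rot: [-3.141, -0.0, 0.117]
wrist_force: [-0.4, -1.1, -0.5]
finger_gap: 0.0106
t4.15 [0.4492 0.0022 0.2117] [-3.141 -0.     0.117] F [-0.4 -1.1 -0.5] gap 0.0106 q [-0.09  0.15  1.78  0.    1.21 -0.21]
```

View pics/w3.png

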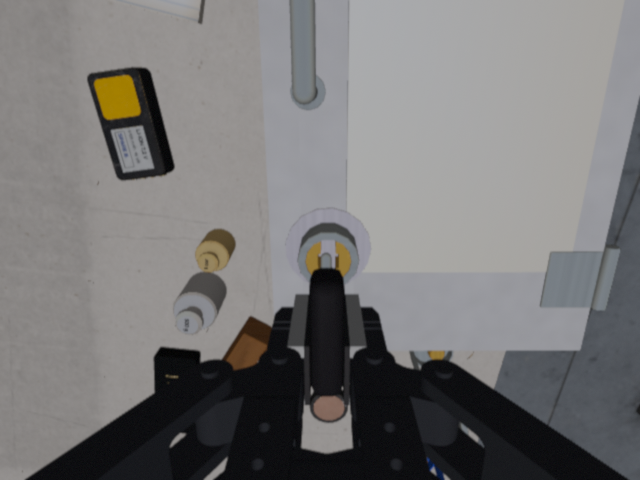

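View pics/s3.png

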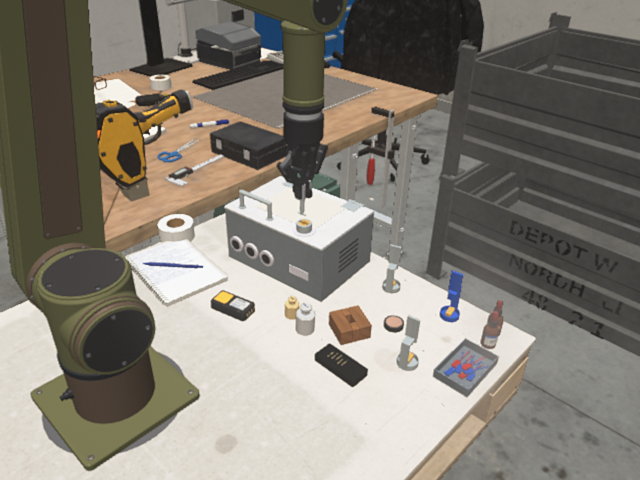

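Run:
```python
from h import *
for n in('s3','d3','w3'):
  im,d,K,E=ld(n);W=cloud(d,K,E)
  for z0,z1,nm in((.150,.160,'barrel'),(.168,.178,'bit'),(.182,.195,'shank')):
    m=(W[...,0]>.40)&(W[...,0]<.5)&(W[...,1]>-.05)&(W[...,1]<.05)&(W[...,2]>z0)&(W[...,2]<z1);p=W[m]
    if len(p)<4: print(n,nm,len(p));continue
    r=cv2.minAreaRect((p[:,:2]*1000).astype(np.float32));print(n,nm,len(p),np.round(r[0],1),np.round(r[1],1),round(r[2]),np.round(p.mean(0),4),np.round(p.min(0),4),np.round(p.max(0),4))
a=[]
im,d,K,E=ld('s3');u,v=w2px([.45,0,.17],K,E)[0].astype(int);a.append(cv2.resize(im[v-40:v+40,u-50:u+50],None,fx=4,fy=4,interpolation=cv2.INTER_CUBIC));print(u-50,v-40)
im,d,K,E=ld('d3');u,v=w2px([.45,0,.17],K,E)[0].astype(int);a.append(cv2.resize(im[v-40:v+40,u-50:u+50],None,fx=4,fy=4,interpolation=cv2.INTER_CUBIC));print(u-50,v-40)
cv2.imwrite('pics/c3.png',np.hstack(a)[:,:,::-1])
im,d,K,E=ld('w3');cv2.imwrite('pics/c4.png',cv2.resize(im[190:330,250:410],None,fx=4,fy=4,interpolation=cv2.INTER_CUBIC)[:,:,::-1])
```

```text
s3 barrel 139 [ 4.501e+02 -2.000e-01] [34.8 31.7] 64 [ 0.4488 -0.0017  0.1543] [ 0.433  -0.0187  0.15  ] [0.4668 0.0167 0.1585]
s3 bit 14 [448.7   2. ] [ 6.9 13.6] 3 [0.4476 0.0016 0.1765] [ 0.4452 -0.0048  0.174 ] [0.4521 0.0087 0.178 ]
s3 shank 28 [446.5   2.4] [8.3 8.1] 45 [0.446  0.0018 0.1892] [ 0.4432 -0.0024  0.1828] [0.451  0.0082 0.1949]
d3 barrel 128 [ 4.511e+02 -3.000e-01] [36.7 30.4] 72 [ 0.4507 -0.0022  0.1542] [ 0.4349 -0.0194  0.1504] [0.4672 0.0163 0.1577]
d3 bit 12 [448.2   1. ] [ 4.2 16.9] 13 [ 0.4483 -0.0008  0.1762] [ 0.4461 -0.0077  0.1742] [0.4514 0.0094 0.1778]
d3 shank 26 [448.4  -0.5] [6.  8.5] 80 [ 0.4485 -0.0007  0.1884] [ 0.444  -0.0034  0.1822] [0.4531 0.0031 0.1946]
w3 barrel 1807 [449.2   3.6] [32.3 29.3] 1 [0.4492 0.0059 0.1553] [ 0.4332 -0.0112  0.15  ] [0.4654 0.0183 0.1578]
w3 bit 74 [446.8  10.7] [5.3 7.7] 11 [0.447  0.0118 0.1771] [0.4448 0.0065 0.1747] [0.4502 0.0147 0.178 ]
w3 shank 0
253 175
266 189
```

View pics/c3.png

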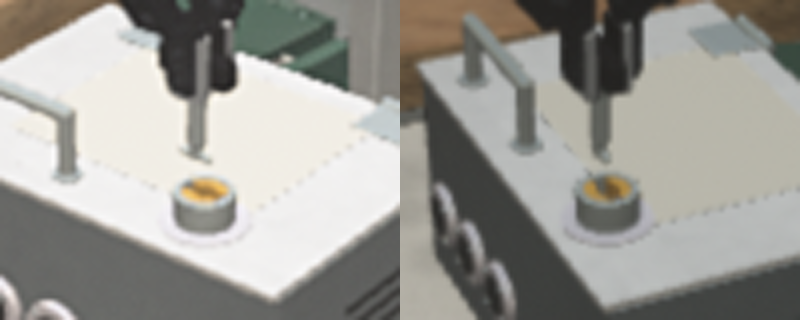

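View pics/c4.png

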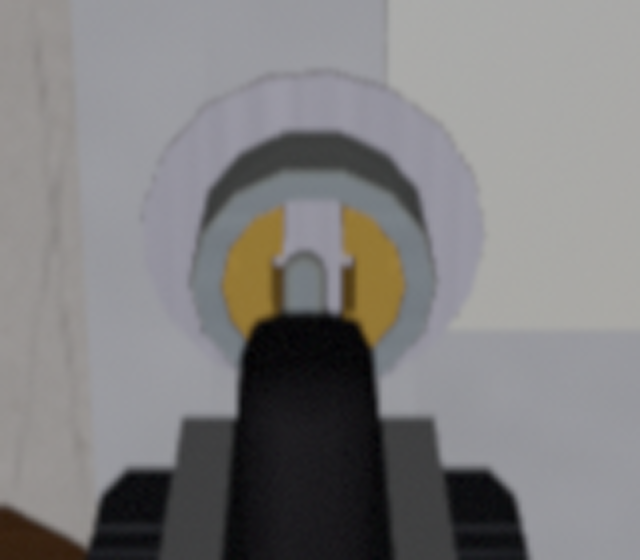

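Run:
```python
from h import *
im,d,K,E=ld('w3')
e=ray(328.5,232.5,.155,K,E);l=ray(250+192/4,190+280/4,.155,K,E);r=ray(250+437/4,190+280/4,.155,K,E)
print('far edge',e,'l',l,'r',r, np.linalg.norm(l-r))
s=ray(250+314/4,190+230/4,.155,K,E);print('slot',s, 'slot far end',ray(250+312/4,190+200/4,.155,K,E))
print('bit tip',ray(326.3,252.5,.175,K,E))
```

```text
far edge [0.44795219 0.01709148 0.155     ] l [ 4.33682131e-01 -1.34914948e-04  1.55000000e-01] r [0.46598686 0.00362159 0.155     ] 0.03252240462123679
slot [0.44893184 0.00880479 0.155     ] slot far end [0.44817966 0.01294431 0.155     ]
bit tip [0.44717035 0.01389037 0.175     ]
```

```bash
python3 -m handwheel '[{"translation":[0.045,-0.09,-0.1],"angular":[0,0,0]},{"translation":[0,0,-0.3],"angular":[0,0,0]},{"translation":[0,0,-0.3],"angular":[0,0,0]},{"translation":[0,0,-0.1],"angular":[0,0,0]},{"translation":[0,0,0],"angular":[0,0,0]}]' - 60
python3 - <<'E'
from h import *
st();im,d,K,E=grab('wrist','w4')
cv2.imwrite('pics/c5.png',cv2.resize(im[190:330,250:410],None,fx=4,fy=4,interpolation=cv2.INTER_CUBIC)[:,:,::-1])
E
```

```text
time: 4.8
tool_pos: [0.4497, -0.003, 0.1869]
eef_rot: [-3.141, 0.002, 0.113]
wrist_force: [0.7, -0.9, -0.1]
finger_gap: 0.011
t4.80 [ 0.4497 -0.003   0.1869] [-3.141e+00  2.000e-03  1.130e-01] F [ 0.7 -0.9 -0.1] gap 0.0110 q [-0.1   0.18  1.82 -0.    1.15 -0.21]
```

View pics/c5.png

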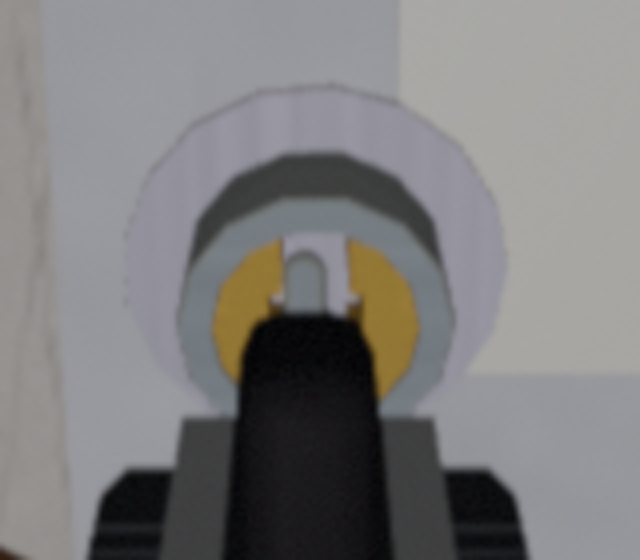

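```bash
python3 -m handwheel '[{"translation":[0.04,0.0,0],"angular":[0,0,0]},{"translation":[0,0,-0.15],"angular":[0,0,0]},{"translation":[0,0,-0.15],"angular":[0,0,0]},{"translation":[0,0,-0.15],"angular":[0,0,0]},{"translation":[0,0,-0.1],"angular":[0,0,0]},{"translation":[0,0,0],"angular":[0,0,0]}]' - 60
python3 - <<'E'
from h import *
st();im,d,K,E=grab('wrist','w5')
cv2.imwrite('pics/c6.png',cv2.resize(im[190:330,250:410],None,fx=4,fy=4,interpolation=cv2.INTER_CUBIC)[:,:,::-1])
E
```

```text
time: 5.45
tool_pos: [0.4509, -0.0023, 0.1705]
eef_rot: [-3.141, 0.001, 0.114]
wrist_force: [-1.8, 1.1, -2.2]
finger_gap: 0.0108
t5.45 [ 0.4509 -0.0023  0.1705] [-3.141e+00  1.000e-03  1.140e-01] F [-1.8  1.1 -2.2] gap 0.0108 q [-0.1   0.2   1.84  0.    1.11 -0.21]
```

View pics/c6.png

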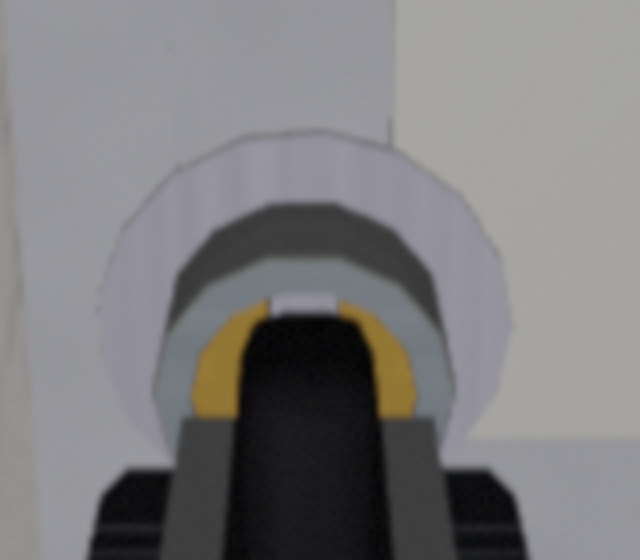

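```bash
python3 -m handwheel '[{"translation":[0,0,-0.1],"angular":[0,0,0]},{"translation":[0,0,-0.05],"angular":[0,0,0]},{"translation":[0,0,0],"angular":[0,0,0]},{"translation":[0,0,0],"angular":[0,0,0]}]' - 60
python3 -m handwheel '[{"translation":[0,0,-0.07],"angular":[0,0,0]},{"translation":[0,0,0],"angular":[0,0,0]},{"translation":[0,0,0],"angular":[0,0,0]}]' - 60
```

```text
time: 5.9
tool_pos: [0.4511, -0.0024, 0.1668]
eef_rot: [-3.141, 0.001, 0.114]
wrist_force: [-3.5, 2.5, 2.8]
finger_gap: 0.0109
time: 6.2
tool_pos: [0.4514, -0.0024, 0.1664]
eef_rot: [-3.142, -0.001, 0.114]
wrist_force: [-6.2, 2.6, 16.0]
finger_gap: 0.011
```

```bash
python3 -m handwheel '[{"translation":[-0.02,0,0.04],"angular":[0,0,0]},{"translation":[0.005,0,0],"angular":[0,0,0.9]},{"translation":[0.005,0.001,0],"angular":[0,0,0.9]},{"translation":[0.005,0.002,0],"angular":[0,0,0.9]},{"translation":[0.005,0.003,0],"angular":[0,0,0.9]},{"translation":[0.004,0.003,0],"angular":[0,0,0.9]},{"translation":[0.004,0.004,0],"angular":[0,0,0.9]},{"translation":[0,0,0],"angular":[0,0,0]}]' - 60
python3 - <<'E'
from h import *
st();print(bot.read_state()['torque'])
E
```

```text
time: 7.0
tool_pos: [0.4521, -0.0019, 0.1666]
eef_rot: [3.141, -0.001, 0.681]
wrist_force: [-4.0, 2.9, 7.4]
finger_gap: 0.0108
t7.00 [ 0.4521 -0.0019  0.1666] [ 3.141e+00 -1.000e-03  6.810e-01] F [-4.   2.9  7.4] gap 0.0108 q [-0.1   0.2   1.84  0.    1.09 -0.78]
[ 0.61828899  0.67969804 -0.02138551]
```

```bash
python3 -m handwheel '[{"translation":[0.002,0.003,0],"angular":[0,0,0.9]},{"translation":[0.002,0.003,0],"angular":[0,0,0.9]},{"translation":[0.002,0.004,0],"angular":[0,0,0.9]},{"translation":[0.002,0.004,0],"angular":[0,0,0.9]},{"translation":[0.001,0.005,0],"angular":[0,0,0.9]},{"translation":[0.001,0.005,0],"angular":[0,0,0.9]},{"translation":[0.001,0.005,0],"angular":[0,0,0.9]},{"translation":[0,0.005,0],"angular":[0,0,0.9]},{"translation":[0,0.005,0],"angular":[0,0,0.9]},{"translation":[0,0.005,0],"angular":[0,0,0.9]},{"translation":[0,0.005,0],"angular":[0,0,0.9]},{"translation":[0,0,0],"angular":[0,0,0]}]' - 60
python3 - <<'E'
from h import *
st();print(bot.read_state()['torque'])
E
```

```text
time: 8.2
tool_pos: [0.4526, 0.0004, 0.1667]
eef_rot: [3.14, -0.002, 1.717]
wrist_force: [-3.1, 5.7, 7.7]
finger_gap: 0.0108
t8.20 [4.526e-01 4.000e-04 1.667e-01] [ 3.140e+00 -2.000e-03  1.717e+00] F [-3.1  5.7  7.7] gap 0.0108 q [-0.09  0.2   1.84  0.    1.09 -1.81]
[ 1.18475821  0.61921591 -0.07382909]
```

```bash
python3 -m handwheel '[{"translation":[0,0,0],"angular":[0,0,0.6]},{"translation":[0,0,0],"angular":[0,0,0]}]' - 60
python3 - <<'E'
from h import *
st();print(bot.read_state()['torque'])
E
python3 -m handwheel '[{"translation":[0,0,0],"angular":[0,0,-0.3]},{"translation":[0,0,0],"angular":[0,0,0]},{"translation":[0,0,0],"angular":[0,0,0]},{"translation":[0,0,0],"angular":[0,0,0]}]' 0 60
python3 -m handwheel '[{"translation":[0,0,0.5],"angular":[0,0,0]},{"translation":[0,0,0.9],"angular":[0,0,-0.9]},{"translation":[0,0,0.9],"angular":[0,0,-0.9]},{"translation":[-0.1,0.5,0.5],"angular":[0,0,-0.9]},{"translation":[-0.1,0.5,0],"angular":[0,0,-0.9]},{"translation":[-0.1,0.5,0],"angular":[0,0,-0.9]},{"translation":[0,0,0],"angular":[0,0,0]}]' 0 60
python3 - <<'E'
from h import *
st();im,d,K,E=grab('wrist','w6');grab('scene','s6');grab('side','d6')
E
python3 meas.py s6,d6,w6 handle,panel
```

```text
time: 8.4
tool_pos: [0.4526, 0.0005, 0.1667]
eef_rot: [3.14, -0.002, 1.779]
wrist_force: [-3.9, 6.5, 7.7]
finger_gap: 0.0106
t8.40 [0.4526 0.0005 0.1667] [ 3.140e+00 -2.000e-03  1.779e+00] F [-3.9  6.5  7.7] gap 0.0106 q [-0.09  0.2   1.84  0.    1.09 -1.87]
[ 1.24388562  0.61645376 -0.09761746]
time: 8.8
tool_pos: [0.4526, -0.001, 0.1659]
eef_rot: [3.141, 0.001, 1.748]
wrist_force: [0.0, 0.3, -0.5]
finger_gap: 0.0427
time: 9.5
tool_pos: [0.4429, 0.0453, 0.2501]
eef_rot: [3.141, -0.001, 1.278]
wrist_force: [-0.0, 0.6, -0.5]
finger_gap: 0.0428
t9.50 [0.4429 0.0453 0.2501] [ 3.141e+00 -1.000e-03  1.278e+00] F [-0.   0.6 -0.5] gap 0.0428 q [ 0.01  0.11  1.73  0.    1.31 -1.27]
s6 handle 170 [424.3 119.2] [13.  88.4] 8.7 mean [0.4238 0.1188 0.1769] pca 96.9
s6 panel 5119 [508.8  71.8] [206.  273.9] 7.2 mean [0.5031 0.0583 0.1373] pca 96.1
d6 handle 120 [426.4 119.9] [10.2 88.7] 7.1 mean [0.426  0.1145 0.1767] pca 97.4
d6 panel 5330 [510.  73.] [201.9 274.8] 7.0 mean [0.5101 0.0529 0.1367] pca 94.5
w6 handle 3189 [424.4 124.5] [10.6 90.1] 6.8 mean [0.4232 0.1246 0.1786] pca 96.9
w6 panel 80233 [507.9  73.9] [200.2 269.5] 6.8 mean [0.4915 0.0875 0.1375] pca 95.0
```

View pics/w6.png

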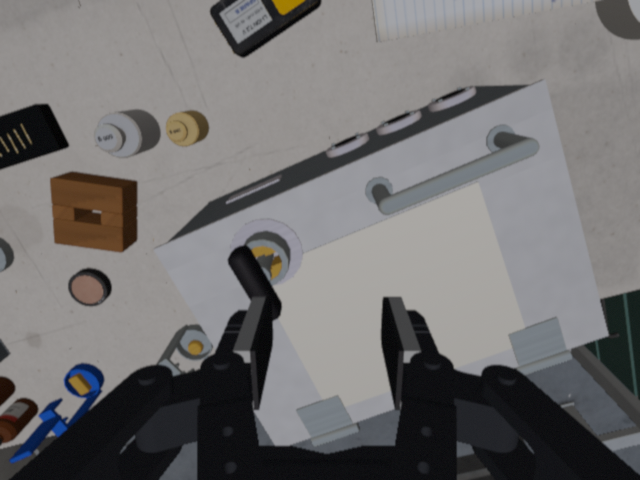

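View pics/s6.png

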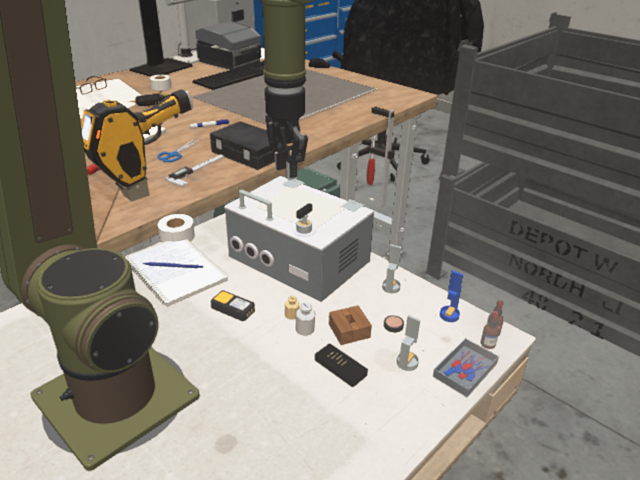

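Key is trapped in the lock after a quarter turn, with the grip now across at (258,270) in the wrist view. Next, move over the handle.

```bash
python3 -m handwheel '[{"translation":[-0.05,0.21,0],"angular":[0,0,-0.93]},{"translation":[-0.05,0.21,0],"angular":[0,0,-0.92]},{"translation":[-0.05,0.21,0],"angular":[0,0,-0.92]},{"translation":[-0.05,0.21,0],"angular":[0,0,-0.92]},{"translation":[-0.05,0.21,0],"angular":[0,0,-0.92]},{"translation":[-0.05,0.21,0],"angular":[0,0,-0.92]},{"translation":[-0.05,0.21,0],"angular":[0,0,-0.92]},{"translation":[-0.05,0.21,0],"angular":[0,0,-0.92]},{"translation":[-0.05,0.21,0],"angular":[0,0,-0.92]},{"translation":[-0.05,0.21,0],"angular":[0,0,-0.92]},{"translation":[-0.05,0.21,0],"angular":[0,0,-0.92]},{"translation":[-0.05,0.21,0],"angular":[0,0,-0.92]}]' 0 60
python3 -m handwheel '[{"translation":[0,0,0],"angular":[0,0,0]}]' 0 60
python3 - <<'E'
from h import *
st();grab('wrist','w7')
E
python3 meas.py w7 handle
```

```text
time: 10.85
tool_pos: [0.4254, 0.1193, 0.2497]
eef_rot: [3.141, 0.0, 0.116]
wrist_force: [-0.4, -0.5, -0.1]
finger_gap: 0.0422
time: 10.95
tool_pos: [0.4253, 0.1197, 0.2497]
eef_rot: [3.141, 0.0, 0.12]
wrist_force: [0.0, 0.4, 0.1]
finger_gap: 0.0427
t10.95 [0.4253 0.1197 0.2497] [3.141 0.    0.12 ] F [0.  0.4 0.1] gap 0.0427 q [ 0.18  0.1   1.73 -0.    1.31  0.06]
w7 handle 2614 [424.7 125.3] [ 9.9 89. ] 6.5 mean [0.4241 0.1287 0.1788] pca 96.7
```

View pics/w7.png

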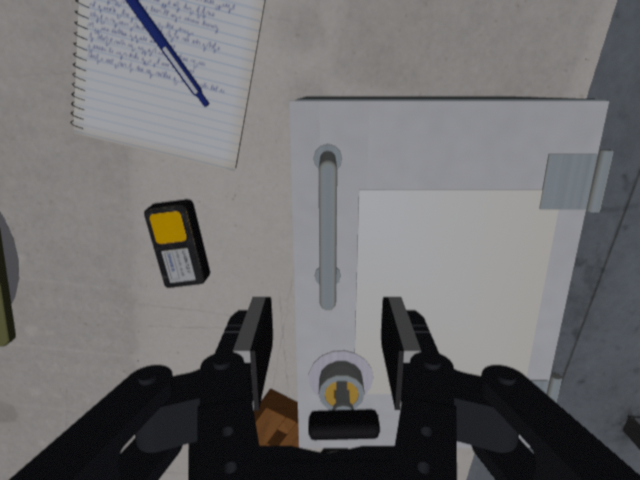

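```bash
python3 -m handwheel '[{"translation":[0,0.02,-0.8],"angular":[0,0,0]},{"translation":[0,0.01,-0.8],"angular":[0,0,0]},{"translation":[0,0,-0.8],"angular":[0,0,0]},{"translation":[0,0,-0.6],"angular":[0,0,0]},{"translation":[0,0,-0.1],"angular":[0,0,0]},{"translation":[0,0,0],"angular":[0,0,0]}]' 0 60
python3 -m handwheel '[{"translation":[0,0,0],"angular":[0,0,0]},{"translation":[0,0,0],"angular":[0,0,0]},{"translation":[0,0,0],"angular":[0,0,0]},{"translation":[0,0,0],"angular":[0,0,0]}]' -1 60
python3 - <<'E'
import numpy as np
def tcp(th):
    c,s=np.cos(th),np.sin(th); f=min(th,np.radians(90))/3
    b=np.array([-170*c+40*s,170*s+40*c])+19*np.array([-np.sin(f),-np.cos(f)])
    return np.array([b[0]*.993,b[0]*.1184,b[1]])/30,f
a=np.radians(6)
ths=np.radians(np.r_[np.arange(0,91,5),93,96])
for t0,t1 in zip(ths[:-1],ths[1:]):
    p0,f0=tcp(t0);p1,f1=tcp(t1);df=(f1-f0)/a
    print(round(np.degrees(t1)),np.round(p1-p0,2),np.round([-.1184*df,.993*df],2))
E
```

```text
time: 11.6
tool_pos: [0.425, 0.1203, 0.1566]
eef_rot: [3.141, 0.001, 0.12]
wrist_force: [0.1, 0.6, 0.9]
finger_gap: 0.0428
time: 12.0
tool_pos: [0.4257, 0.1208, 0.158]
eef_rot: [3.141, -0.002, 0.119]
wrist_force: [-1.4, -1.1, 5.8]
finger_gap: 0.0078
5 [0.12 0.01 0.49] [-0.03  0.28]
10 [0.16 0.02 0.48] [-0.03  0.28]
15 [0.2  0.02 0.46] [-0.03  0.28]
20 [0.24 0.03 0.44] [-0.03  0.28]
25 [0.28 0.03 0.41] [-0.03  0.28]
30 [0.31 0.04 0.39] [-0.03  0.28]
35 [0.34 0.04 0.36] [-0.03  0.28]
40 [0.37 0.04 0.33] [-0.03  0.28]
45 [0.4  0.05 0.29] [-0.03  0.28]
50 [0.42 0.05 0.25] [-0.03  0.28]
55 [0.44 0.05 0.21] [-0.03  0.28]
60 [0.46 0.05 0.17] [-0.03  0.28]
65 [0.47 0.06 0.13] [-0.03  0.28]
70 [0.48 0.06 0.09] [-0.03  0.28]
75 [0.49 0.06 0.05] [-0.03  0.28]
80 [0.49 0.06 0.  ] [-0.03  0.28]
85 [ 0.49  0.06 -0.04] [-0.03  0.28]
90 [ 0.48  0.06 -0.09] [-0.03  0.28]
93 [ 0.29  0.03 -0.08] [-0.  0.]
96 [ 0.29  0.03 -0.09] [-0.  0.]
```

```bash
python3 -m handwheel '[{"translation":[0.12,0.01,0.49],"angular":[-0.03,0.28,0]},{"translation":[0.16,0.02,0.48],"angular":[-0.03,0.28,0]},{"translation":[0.20,0.02,0.46],"angular":[-0.03,0.28,0]},{"translation":[0.24,0.03,0.44],"angular":[-0.03,0.28,0]},{"translation":[0,0,0],"angular":[0,0,0]}]' - 60
python3 - <<'E'
from h import *
st();print(bot.read_state()['torque']);grab('scene','s8')
E
```

```text
time: 12.5
tool_pos: [0.4468, 0.1234, 0.2136]
eef_rot: [-3.14, 0.12, 0.119]
wrist_force: [-3.8, 0.1, 1.9]
finger_gap: 0.0073
t12.50 [0.4468 0.1234 0.2136] [-3.14   0.12   0.119] F [-3.8  0.1  1.9] gap 0.0073 q [0.17 0.23 1.67 0.01 1.36 0.05]
[ 0.01611224  0.41369726 -0.0304164 ]
```

View pics/s8.png

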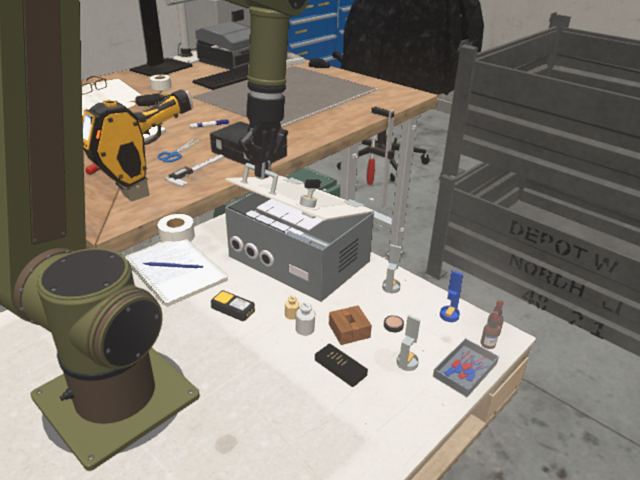

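Panel is lifting. Continue the arc.

```bash
python3 -m handwheel '[{"translation":[0.28,0.03,0.41],"angular":[-0.03,0.28,0]},{"translation":[0.31,0.04,0.39],"angular":[-0.03,0.28,0]},{"translation":[0.34,0.04,0.36],"angular":[-0.03,0.28,0]},{"translation":[0.37,0.04,0.33],"angular":[-0.03,0.28,0]},{"translation":[0.40,0.05,0.29],"angular":[-0.03,0.28,0]},{"translation":[0.42,0.05,0.25],"angular":[-0.03,0.28,0]},{"translation":[0.44,0.05,0.21],"angular":[-0.03,0.28,0]},{"translation":[0.46,0.05,0.17],"angular":[-0.03,0.28,0]},{"translation":[0,0,0],"angular":[0,0,0]}]' - 60
python3 -m handwheel '[{"translation":[0.47,0.06,0.13],"angular":[-0.03,0.28,0]},{"translation":[0.48,0.06,0.09],"angular":[-0.03,0.28,0]},{"translation":[0.49,0.06,0.05],"angular":[-0.03,0.28,0]},{"translation":[0,0,0],"angular":[0,0,0]}]' - 60
python3 - <<'E'
from h import *
st();print(bot.read_state()['torque']);grab('scene','s9');grab('side','d9')
E
```

```text
time: 13.45
tool_pos: [0.5349, 0.134, 0.2872]
eef_rot: [-3.136, 0.36, 0.121]
wrist_force: [-7.0, 0.7, 13.8]
finger_gap: 0.0075
time: 13.85
tool_pos: [0.5794, 0.1394, 0.2972]
eef_rot: [-3.135, 0.444, 0.121]
wrist_force: [-2.8, -0.8, 19.0]
finger_gap: 0.0076
t13.85 [0.5794 0.1394 0.2972] [-3.135  0.444  0.121] F [-2.8 -0.8 19. ] gap 0.0076 q [0.15 0.55 1.03 0.02 2.01 0.04]
[-0.12696962  1.99072556 -0.06768959]
```

View pics/s9.png

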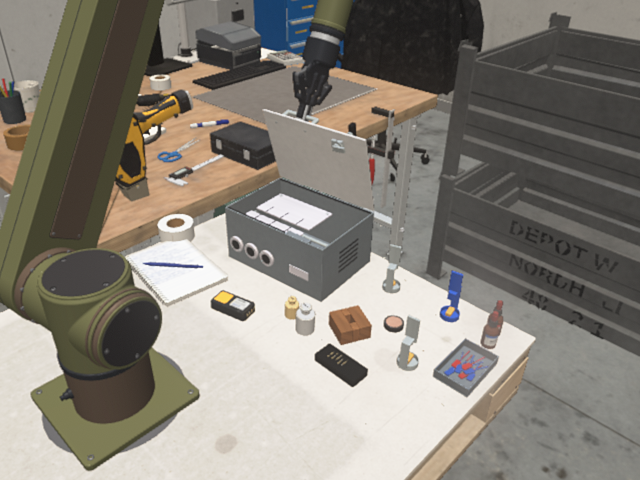

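View pics/d9.png

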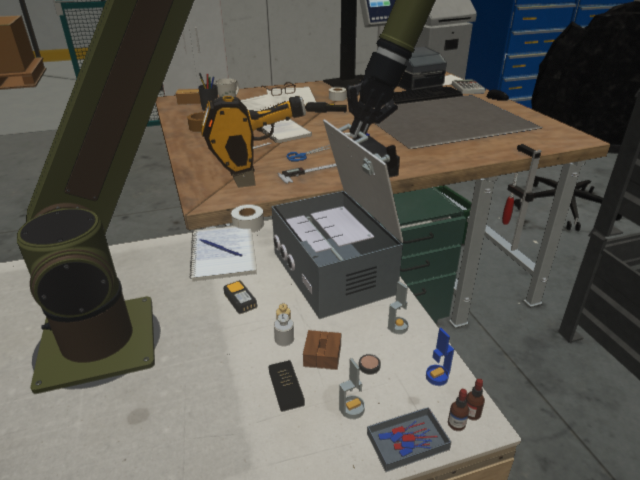

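```bash
python3 -m handwheel '[{"translation":[0.3,0.04,0.08],"angular":[-0.03,0.28,0]},{"translation":[0.3,0.04,0.03],"angular":[-0.03,0.2,0]},{"translation":[0.3,0.04,0.0],"angular":[-0.03,0.2,0]},{"translation":[0.3,0.04,-0.02],"angular":[0,0.15,0]},{"translation":[0,0,0],"angular":[0,0,0]}]' - 60
python3 -m handwheel '[{"translation":[0.3,0.04,-0.03],"angular":[0,0,0]},{"translation":[0.3,0.04,-0.06],"angular":[0,0,0]},{"translation":[0.15,0.02,-0.03],"angular":[0,0,0]},{"translation":[0,0,0],"angular":[0,0,0]}]' - 60
python3 - <<'E'
from h import *
st();grab('scene','s10');im,d,K,E=grab('side','d10')
W=cloud(d,K,E)
for v,u in((190,365),(170,360),(210,380),(225,390)): print(np.round(W[v,u],3))
E
```

```text
time: 14.45
tool_pos: [0.6165, 0.1438, 0.2964]
eef_rot: [-3.135, 0.53, 0.121]
wrist_force: [0.2, -0.6, 5.5]
finger_gap: 0.0074
time: 14.85
tool_pos: [0.6392, 0.1466, 0.2917]
eef_rot: [-3.135, 0.53, 0.12]
wrist_force: [-2.5, -2.2, -2.2]
finger_gap: 0.0074
t14.85 [0.6392 0.1466 0.2917] [-3.135  0.53   0.12 ] F [-2.5 -2.2 -2.2] gap 0.0074 q [0.15 0.7  0.79 0.03 2.18 0.04]
[0.6   0.117 0.179]
[0.598 0.146 0.216]
[0.607 0.045 0.164]
[ 0.611 -0.     0.151]
```

View pics/d10.png

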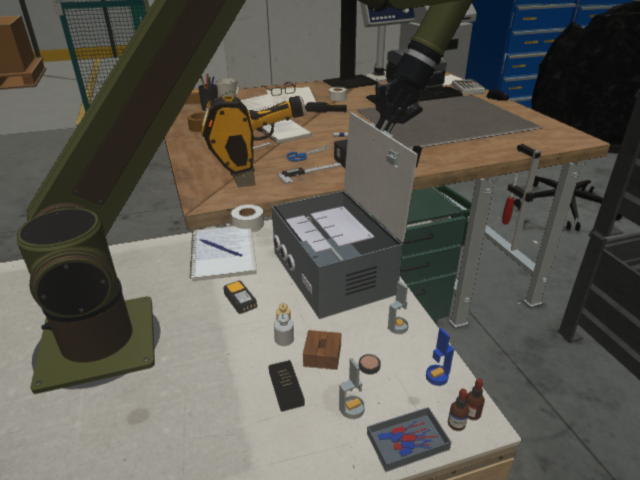

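```bash
cat > ang.py <<'E'
from h import *
import sys
def run(n):
  im,d,K,E=ld(n);W=cloud(d,K,E)
  c,s=np.cos(.1187),np.sin(.1187);C=np.array([.5066,.0703])
  X=(W[...,0]-C[0])*c+(W[...,1]-C[1])*s;Y=-(W[...,0]-C[0])*s+(W[...,1]-C[1])*c;Z=W[...,2]
  m=(X>.03)&(X<.2)&(abs(Y)<.12)&(Z>.16)&(Z<.33)&(np.hypot(X-.095,Z-.134)<.17)
  x,z=X[m],Z[m]
  for _ in range(4):
    A=np.c_[z,np.ones_like(z)];k,_,_,_=np.linalg.lstsq(A,x,rcond=None);r=x-A@k;q=abs(r)<max(.003,r.std());x,z=x[q],z[q]
  print(n,len(x),'theta deg',90+np.degrees(np.arctan(k[0])),'x at hinge z',k[0]*.134+k[1])
for n in sys.argv[1:]: run(n)
E
python3 ang.py s9 d9 s10 d10
```

```text
s9 3905 theta deg 73.59248822173421 x at hinge z 0.09485858254803387
d9 2219 theta deg 73.50519407504075 x at hinge z 0.09516210761416491
s10 4560 theta deg 93.55636185930751 x at hinge z 0.09474908135683105
d10 3658 theta deg 93.6658052918697 x at hinge z 0.09504735476571403
```

```bash
python3 -m handwheel '[{"translation":[0,0,0],"angular":[0,0,0]},{"translation":[0,0,0],"angular":[0,0,0]},{"translation":[0.25,0.03,0.43],"angular":[0,0,0]},{"translation":[0.4,0.05,0.7],"angular":[0,0,0]},{"translation":[0.4,0.05,0.8],"angular":[0,0,0]},{"translation":[0.2,-0.2,0.9],"angular":[0,0,0]},{"translation":[0,-0.5,0.9],"angular":[0.03,-0.5,0]},{"translation":[-0.5,-0.8,0.5],"angular":[0.09,-0.8,0]},{"translation":[-0.8,-0.8,0],"angular":[0.09,-0.8,0]},{"translation":[-0.9,-0.8,0],"angular":[0.09,-0.8,0]},{"translation":[-0.9,-0.8,0],"angular":[0.09,-0.8,0]},{"translation":[-0.9,-0.8,0],"angular":[0.09,-0.8,0]}]' -0.5 60
python3 - <<'E'
from h import *
st();grab('scene','s11');grab('side','d11');
E
python3 ang.py s11 d11;python3 meas.py s11,d11 panA,panB
```

```text
time: 16.15
tool_pos: [0.5557, 0.0093, 0.4206]
eef_rot: [3.141, 0.049, 0.119]
wrist_force: [0.3, -0.4, 0.3]
finger_gap: 0.0211
t16.15 [0.5557 0.0093 0.4206] [3.141 0.049 0.119] F [ 0.3 -0.4  0.3] gap 0.0211 q [-0.05  0.22  1.16 -0.01  1.8  -0.17]
s11 4540 theta deg 93.54861029672522 x at hinge z 0.09467986149953408
d11 3667 theta deg 93.69367602923884 x at hinge z 0.0949500492489509
s11 panA 159 [ 414.6 -305.8] [ 7.9 24.2] 8.5 mean [ 0.4135 -0.3068  0.1008] pca 99.9
s11 panB 117 [ 571.2 -147.5] [10.5 23.1] 19.6 mean [ 0.5714 -0.1477  0.1007] pca 109.7
d11 panA 128 [ 415.2 -305.8] [ 5.9 24.2] 9.6 mean [ 0.4149 -0.3076  0.1023] pca 101.6
d11 panB 120 [ 572.4 -146.8] [ 7.1 25.6] 25.0 mean [ 0.5724 -0.1478  0.1004] pca 111.5
```

View pics/s11.png

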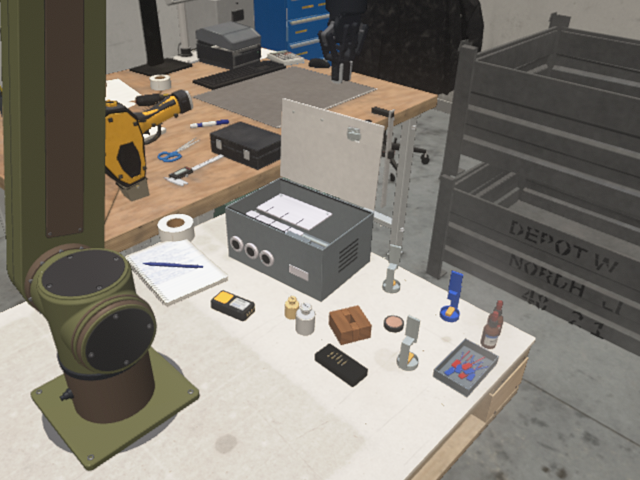

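```bash
python3 -m handwheel '[{"translation":[0.1,-0.9,-0.1],"angular":[0.05,-0.45,0.3]},{"translation":[0.1,-0.9,-0.3],"angular":[0,0,0.5]},{"translation":[0.1,-0.9,-0.5],"angular":[0,0,0.5]},{"translation":[0.1,-0.9,-0.9],"angular":[0,0,0.5]},{"translation":[0.1,-0.9,-0.9],"angular":[0,0,0.4]},{"translation":[0.05,-0.7,-0.9],"angular":[0,0,0]},{"translation":[0,0,-0.9],"angular":[0,0,0]},{"translation":[0,0,-0.9],"angular":[0,0,0]},{"translation":[0,0,-0.5],"angular":[0,0,0]},{"translation":[0,0,0],"angular":[0,0,0]}]' 0 60
python3 - <<'E'
from h import *
st();im,d,K,E=grab('wrist','w12')
E
python3 meas.py w12 panB
```

```text
time: 17.25
tool_pos: [0.5725, -0.1456, 0.2401]
eef_rot: [-3.139, 0.011, 0.349]
wrist_force: [-0.3, 0.2, -0.6]
finger_gap: 0.0429
t17.25 [ 0.5725 -0.1456  0.2401] [-3.139  0.011  0.349] F [-0.3  0.2 -0.6] gap 0.0429 q [-0.32  0.33  1.45 -0.01  1.37 -0.67]
w12 panB 286 [ 571.5 -144. ] [ 5.  23.6] 20.4 mean [ 0.5708 -0.1424  0.1087] pca 111.5
```

View pics/w12.png

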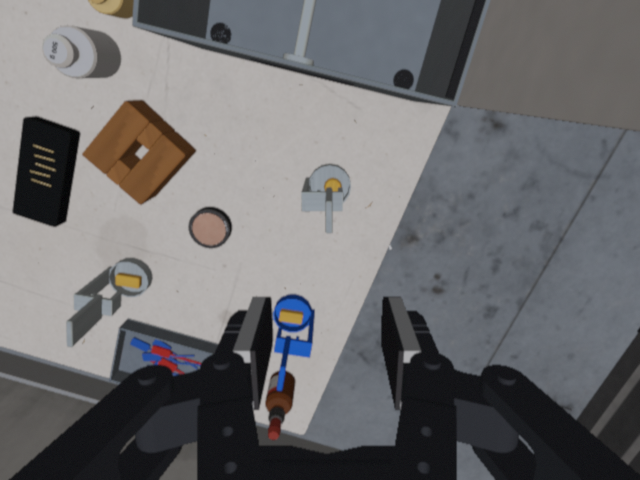

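```bash
python3 -m handwheel '[{"translation":[-0.01,-0.02,-0.9],"angular":[0,-0.1,0]},{"translation":[0,0,-0.9],"angular":[0,0,0.05]},{"translation":[0,0,-0.9],"angular":[0,0,0]},{"translation":[0,0,-0.9],"angular":[0,0,0]},{"translation":[0,0,-0.9],"angular":[0,0,0]},{"translation":[0,0,-0.6],"angular":[0,0,0]},{"translation":[0,0,-0.17],"angular":[0,0,0]},{"translation":[0,0,0],"angular":[0,0,0]}]' 0 30
python3 - <<'E'
from h import *
st();im,d,K,E=grab('wrist','w13')
E
python3 -m handwheel '[{"translation":[0,0,0],"angular":[0,0,0]},{"translation":[0,0,0],"angular":[0,0,0]},{"translation":[0,0,0],"angular":[0,0,0]},{"translation":[0,0,0],"angular":[0,0,0]},{"translation":[0,0,0],"angular":[0,0,0]}]' -1 40
python3 - <<'E'
from h import *
st();im,d,K,E=grab('wrist','w14');grab('side','d14')
E
```

```text
time: 18.1
tool_pos: [0.5738, -0.1469, 0.0849]
eef_rot: [3.137, -0.002, 0.354]
wrist_force: [-0.5, -0.1, 0.1]
finger_gap: 0.0427
t18.10 [ 0.5738 -0.1469  0.0849] [ 3.137e+00 -2.000e-03  3.540e-01] F [-0.5 -0.1  0.1] gap 0.0427 q [-0.32  0.47  1.66 -0.    1.01 -0.67]
time: 18.65
tool_pos: [0.5735, -0.1471, 0.0856]
eef_rot: [3.136, -0.003, 0.354]
wrist_force: [-1.5, 0.5, 6.3]
finger_gap: 0.0039
t18.65 [ 0.5735 -0.1471  0.0856] [ 3.136e+00 -3.000e-03  3.540e-01] F [-1.5  0.5  6.3] gap 0.0039 q [-0.32  0.47  1.66 -0.    1.01 -0.67]
```

View pics/w14.png

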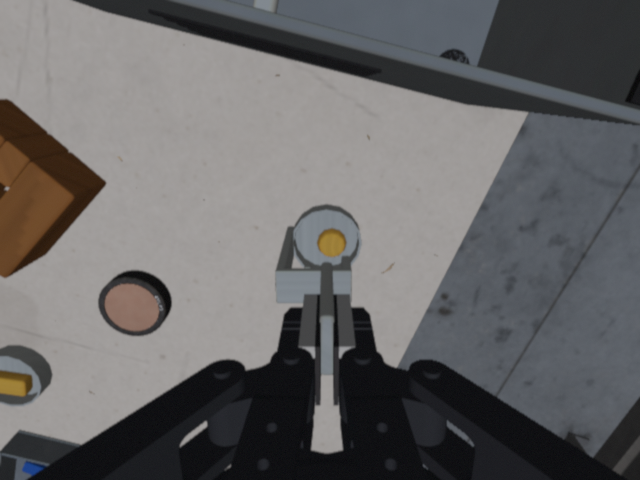

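View pics/d14.png

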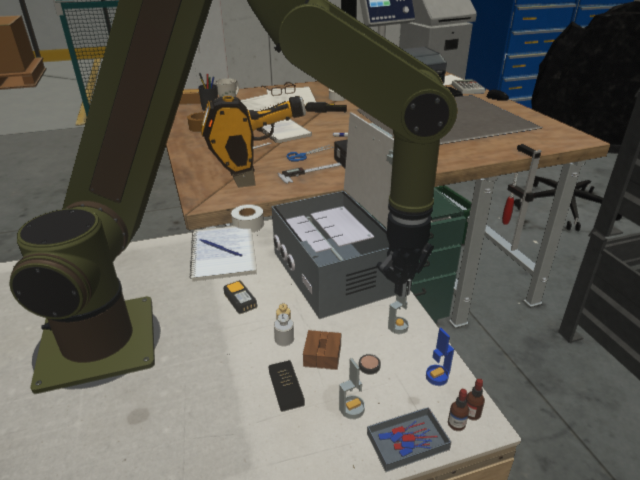

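```bash
python3 - <<'E'
from h import *
c,s=np.cos(.1187),np.sin(.1187);C=np.array([.5066,.0703])
for n in('s11','d11','w12'):
  im,d,K,E=ld(n);W=cloud(d,K,E)
  X=(W[...,0]-C[0])*c+(W[...,1]-C[1])*s;Y=-(W[...,0]-C[0])*s+(W[...,1]-C[1])*c;Z=W[...,2]
  m=(abs(X+.006)<.02)&(Y>-.115)&(Y<-.03)&(Z>.070)&(Z<.083)
  if m.sum(): print(n,m.sum(),'rail x',np.median(X[m]),X[m].min(),X[m].max(),'z',np.percentile(Z[m],[5,50,95]))
  if m.sum(): print(np.polyfit(Y[m],X[m],1))
  m=(X>-.09)&(X<.09)&(Y>-.03)&(Y<.13)&(abs(Z-.089)<.006); print('shield',m.sum(),np.median(Z[m]),'right edge', np.percentile(Y[m],1))
E
python3 -m handwheel '[{"translation":[0,0,0.5],"angular":[0,0,0]},{"translation":[0,0,0.9],"angular":[0,0,0]},{"translation":[0,0,0.9],"angular":[0,0,0]},{"translation":[0,0,0.9],"angular":[0,0,0]},{"translation":[0,0,0.9],"angular":[0,0,0]},{"translation":[0,0,0.9],"angular":[0,0,0]},{"translation":[0,0,0.65],"angular":[0,0,0]},{"translation":[-0.6,0.2,0],"angular":[0,0,-0.4]},{"translation":[-0.6,0.6,0],"angular":[0,0,-0.4]},{"translation":[-0.6,0.8,0],"angular":[0,0,-0.4]},{"translation":[-0.6,0.8,0],"angular":[0,0,-0.4]}]' - 40
python3 -m handwheel '[{"translation":[-0.5,0.8,0],"angular":[0,0,-0.4]},{"translation":[-0.35,0.8,0],"angular":[0,0,-0.24]},{"translation":[0,0.5,0],"angular":[0,0,0]},{"translation":[0,0,0],"angular":[0,0,0]},{"translation":[0,0,0],"angular":[0,0,0]}]' - 40
python3 - <<'E'
from h import *
st();im,d,K,E=grab('wrist','w15');grab('side','d15');grab('scene','s15')
E
```

```text
s11 68 rail x -0.006617253623528244 -0.011771633192443922 -0.0017559823744150993 z [0.07248873 0.07666188 0.07885027]
[-0.00155384 -0.00667113]
shield 1585 0.09012863056517861 right edge -0.023413010522864448
d11 34 rail x -0.005991406656233237 -0.008960047395954362 -0.0004577802584532619 z [0.07402008 0.07628501 0.07907193]
[-0.05352167 -0.00810227]
shield 1976 0.08940229738133848 right edge -0.02346469009480212
w12 543 rail x -0.005322466380791965 -0.009790814029332524 -0.001737747620985046 z [0.07493365 0.07731105 0.07879243]
[ 0.01047932 -0.00438458]
time: 19.85
tool_pos: [0.4995, -0.0742, 0.2534]
eef_rot: [3.138, -0.001, 0.184]
wrist_force: [0.4, 0.1, -1.7]
finger_gap: 0.0044
time: 20.35
tool_pos: [0.4751, -0.0118, 0.2538]
eef_rot: [3.137, -0.001, 0.12]
wrist_force: [1.1, 0.1, -1.5]
finger_gap: 0.0038
t20.35 [ 0.4751 -0.0118  0.2538] [ 3.137e+00 -1.000e-03  1.200e-01] F [ 1.1  0.1 -1.5] gap 0.0038 q [-0.11  0.15  1.67 -0.    1.32 -0.23]
  return _methods._mean(a, axis=axis, dtype=dtype,
  ret = ret.dtype.type(ret / rcount)
Traceback (most recent call last):
IndexError: index -1 is out of bounds for axis 0 with size 0
```

View pics/w15.png

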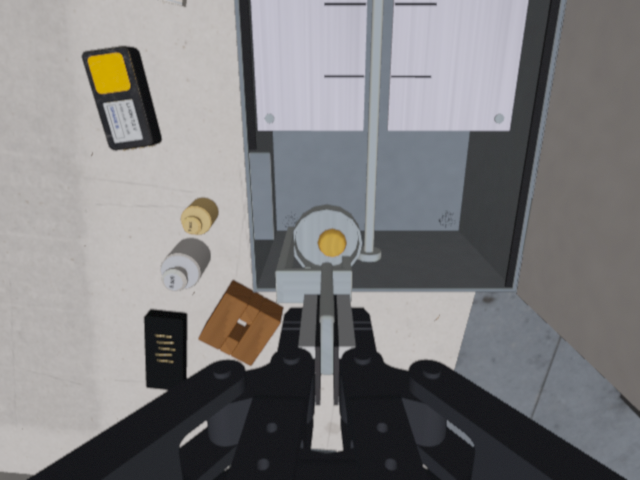

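View pics/s15.png

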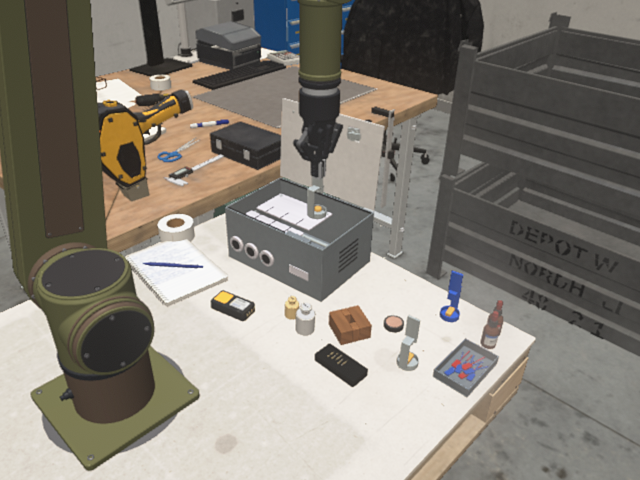

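```bash
python3 -m handwheel '[{"translation":[0,0,-0.7],"angular":[0,0,0]},{"translation":[0,0,-0.8],"angular":[0,0,0]},{"translation":[0,0,-0.8],"angular":[0,0,0]},{"translation":[0,0,-0.8],"angular":[0,0,0]},{"translation":[0,0,-0.7],"angular":[0,0,0]},{"translation":[0,0,-0.4],"angular":[0,0,0]},{"translation":[0,0,-0.22],"angular":[0,0,0]},{"translation":[0,0,0],"angular":[0,0,0]}]' - 40
python3 - <<'E'
from h import *
st();im,d,K,E=grab('wrist','w16');im,d,K,E=grab('side','d16');im2,d2,_,_=grab('scene','s16')
cv2.imwrite('pics/c16.png',np.hstack([cv2.resize(im[170:310,260:420],(640,560)),cv2.resize(im2[150:290,220:380],(640,560))])[:,:,::-1][:, ::1])
a=cv2.imread('pics/c16.png');cv2.imwrite('pics/c16.png',cv2.resize(a,(800,350)))
E
```

```text
time: 21.3
tool_pos: [0.4749, -0.0123, 0.1204]
eef_rot: [3.138, 0.0, 0.119]
wrist_force: [0.2, -0.4, -1.3]
finger_gap: 0.0045
t21.30 [ 0.4749 -0.0123  0.1204] [3.138 0.    0.119] F [ 0.2 -0.4 -1.3] gap 0.0045 q [-0.11  0.29  1.86 -0.    0.99 -0.23]
```

View pics/w16.png

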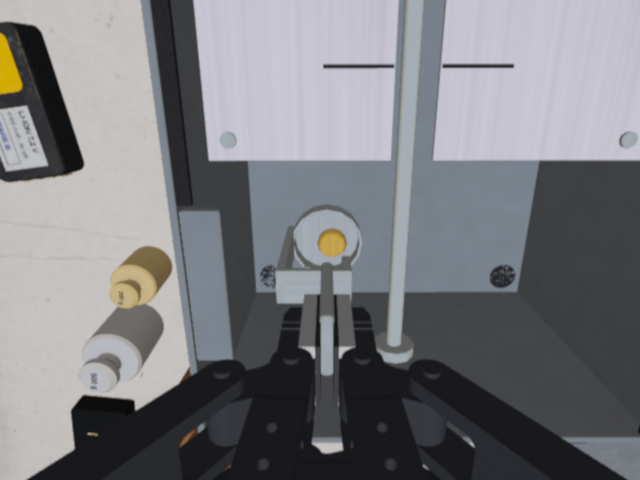

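View pics/c16.png

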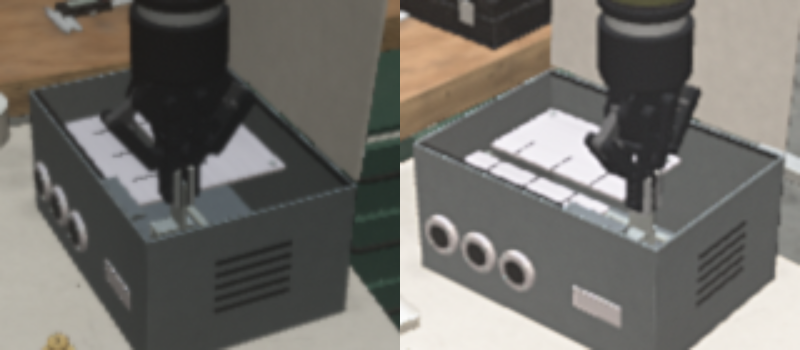

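```bash
python3 -m handwheel '[{"translation":[0.3,0.035,0.05],"angular":[0,0,0]},{"translation":[0.4,0.05,0],"angular":[0,0,0]},{"translation":[0.4,0.05,0],"angular":[0,0,0]},{"translation":[0.07,0.01,0],"angular":[0,0,0]},{"translation":[0,0,0],"angular":[0,0,0]}]' - 40
python3 -m handwheel '[{"translation":[0,0,-0.2],"angular":[0,0,0]},{"translation":[0,0,-0.2],"angular":[0,0,0]},{"translation":[0,0,-0.2],"angular":[0,0,0]},{"translation":[0,0,0],"angular":[0,0,0]}]' - 40
python3 - <<'E'
from h import *
st();im,d,K,E=grab('wrist','w17')
E
```

```text
time: 21.95
tool_pos: [0.5113, -0.0073, 0.1227]
eef_rot: [3.137, -0.002, 0.12]
wrist_force: [0.4, 0.1, -1.7]
finger_gap: 0.0044
time: 22.35
tool_pos: [0.5089, -0.0074, 0.1034]
eef_rot: [3.138, 0.001, 0.119]
wrist_force: [-0.4, 0.1, -1.2]
finger_gap: 0.0039
t22.35 [ 0.5089 -0.0074  0.1034] [3.138e+00 1.000e-03 1.190e-01] F [-0.4  0.1 -1.2] gap 0.0039 q [-0.09  0.35  1.81 -0.    0.98 -0.21]
```

View pics/w17.png

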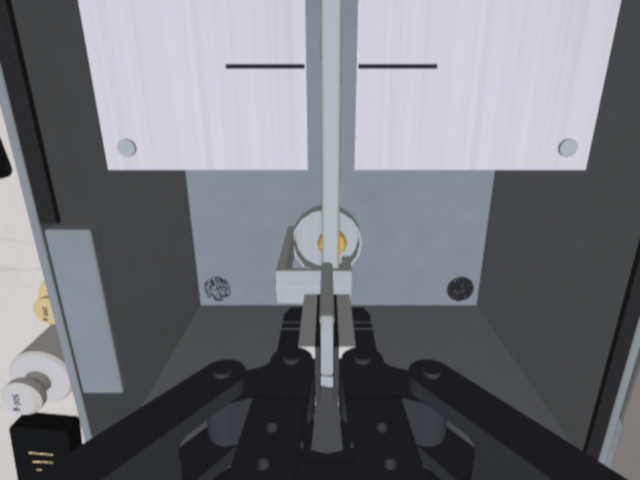

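```bash
python3 -m handwheel '[{"translation":[0.04,0.005,-0.045],"angular":[0,0,0]},{"translation":[-0.02,0.17,0],"angular":[0,0,0]},{"translation":[-0.04,0.33,0],"angular":[0,0,0]},{"translation":[-0.04,0.33,0],"angular":[0,0,0]},{"translation":[-0.04,0.33,0],"angular":[0,0,0]},{"translation":[-0.04,0.33,0],"angular":[0,0,0]},{"translation":[-0.04,0.33,0],"angular":[0,0,0]},{"translation":[0,0,0],"angular":[0,0,0]}]' - 40
python3 - <<'E'
from h import *
st();im,d,K,E=grab('wrist','w18')
E
```

```text
time: 23.2
tool_pos: [0.5045, 0.0488, 0.1034]
eef_rot: [3.138, -0.001, 0.121]
wrist_force: [-0.7, 0.1, -1.3]
finger_gap: 0.004
t23.20 [0.5045 0.0488 0.1034] [ 3.138e+00 -1.000e-03  1.210e-01] F [-0.7  0.1 -1.3] gap 0.0040 q [ 0.02  0.35  1.82 -0.    0.97 -0.1 ]
```

View pics/w18.png

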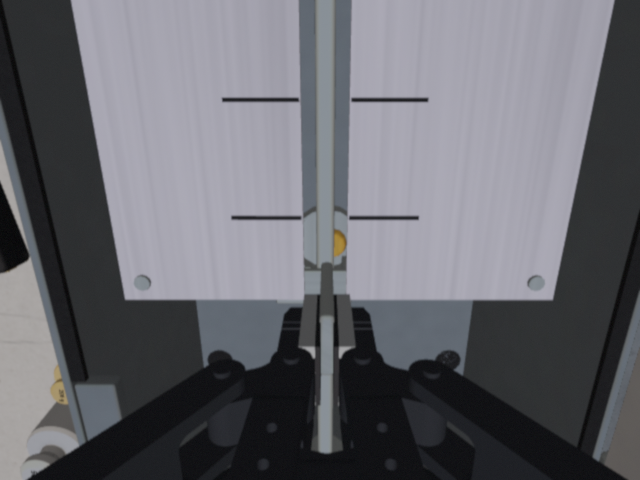

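```bash
python3 -m handwheel '[{"translation":[-0.045,0.37,0],"angular":[0,0,0]},{"translation":[-0.045,0.37,0],"angular":[0,0,0]},{"translation":[-0.045,0.37,0],"angular":[0,0,0]},{"translation":[-0.045,0.37,0],"angular":[0,0,0]},{"translation":[-0.045,0.37,0],"angular":[0,0,0]},{"translation":[-0.045,0.37,0],"angular":[0,0,0]},{"translation":[-0.045,0.37,0],"angular":[0,0,0]},{"translation":[0,0,0],"angular":[0,0,0]}]' - 40
python3 -m handwheel '[{"translation":[-0.045,0.37,0],"angular":[0,0,0]},{"translation":[-0.045,0.37,0],"angular":[0,0,0]},{"translation":[-0.045,0.37,0],"angular":[0,0,0]},{"translation":[-0.03,0.3,0],"angular":[0,0,0]},{"translation":[0,0,0],"angular":[0,0,0]},{"translation":[0,0,0],"angular":[0,0,0]}]' - 40
python3 - <<'E'
from h import *
st();im,d,K,E=grab('wrist','w19');im,d,K,E=grab('side','d19')
cv2.imwrite('pics/c19.png',cv2.resize(im[150:310,250:420],None,fx=4,fy=4,interpolation=cv2.INTER_CUBIC)[:,:,::-1])
im,d,K,E=grab('scene','s19')
cv2.imwrite('pics/c19s.png',cv2.resize(im[150:310,210:380],None,fx=4,fy=4,interpolation=cv2.INTER_CUBIC)[:,:,::-1])
E
```

```text
time: 24.05
tool_pos: [0.4953, 0.1265, 0.1034]
eef_rot: [3.138, -0.001, 0.121]
wrist_force: [-0.4, 0.7, -1.2]
finger_gap: 0.0041
time: 24.65
tool_pos: [0.4904, 0.1675, 0.1033]
eef_rot: [3.137, -0.001, 0.12]
wrist_force: [0.5, 0.1, -1.5]
finger_gap: 0.0041
t24.65 [0.4904 0.1675 0.1033] [ 3.137e+00 -1.000e-03  1.200e-01] F [ 0.5  0.1 -1.5] gap 0.0041 q [ 0.25  0.36  1.79 -0.01  0.98  0.13]
```

View pics/w19.png

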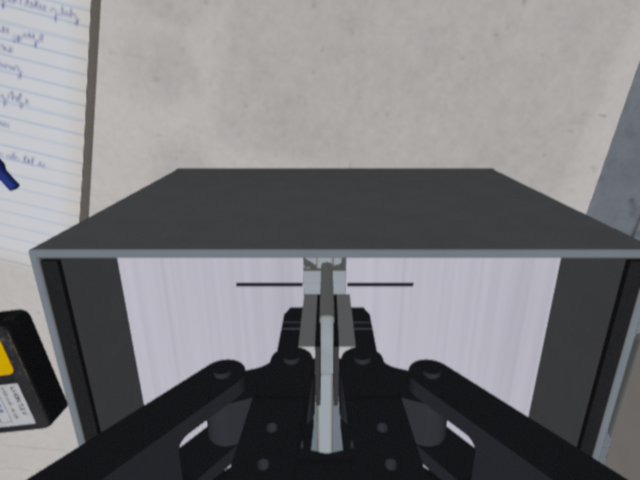

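View pics/c19s.png

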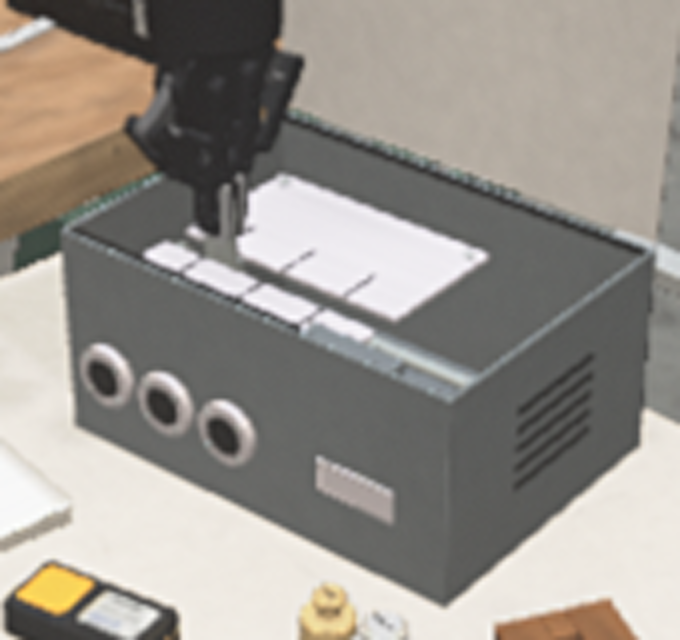

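Run:
```python
from h import *
c,s=np.cos(.1187),np.sin(.1187);C=np.array([.5066,.0703])
def ch(p): 
  q=p[...,:2]-C; return np.stack([q[...,0]*c+q[...,1]*s,-q[...,0]*s+q[...,1]*c],-1)
for n in('s11','d11'):
  im,d,K,E=ld(n); g=cv2.cvtColor(im,cv2.COLOR_RGB2GRAY).astype(float)
  # sample shield brightness along y at chamber x +/-
  for x in(-.022,.012,.018):
    ys=np.arange(-.02,.115,.0005)
    P=np.array([[C[0]+x*c-y*s,C[1]+x*s+y*c,.089] for y in ys]); uv=w2px(P,K,E)
    v=cv2.remap(g.astype(np.float32),uv[:,0].astype(np.float32)[None],uv[:,1].astype(np.float32)[None],cv2.INTER_LINEAR)[0]
    out=[]
    for y0 in(.012,.057,.102):
      m=abs(ys-y0)<.008; w=np.clip(np.median(v[m])-v[m]-8,0,None); out.append(round((ys[m]*w).sum()/w.sum()*1000,1) if w.sum()>0 else None)
    print(n,x,out)
im,d,K,E=ld('w19')
print('wrist mark2',ch(ray(np.array([280.,370]),np.array([284.5,284.5]),.089,K,E)))
im,d,K,E=ld('w18')
print('wrist w18',ch(ray(np.array([270.,385]),np.array([217.,217]),.089,K,E)),ch(ray(np.array([270.,385]),np.array([99.5,99.5]),.089,K,E)))
# tab in side/scene with gripper
for n in('s19','d19'):
  im,d,K,E=ld(n);W=cloud(d,K,E);q=ch(W);m=(abs(q[...,0]+.006)<.009)&(q[...,1]>.07)&(W[...,2]>.092)&(W[...,2]<.101)&(q[...,1]<.13)
  print(n,m.sum(),q[m][:,1].min() if m.sum() else 0,q[m][:,1].max() if m.sum() else 0)
```

```text
s11 -0.022 [np.float64(13.9), np.float64(58.7), np.float64(103.9)]
s11 0.012 [np.float64(14.0), np.float64(58.9), np.float64(104.0)]
s11 0.018 [np.float64(13.6), np.float64(59.2), np.float64(104.1)]
d11 -0.022 [np.float64(16.2), np.float64(61.8), np.float64(106.5)]
d11 0.012 [np.float64(16.5), np.float64(61.9), np.float64(106.4)]
d11 0.018 [np.float64(16.1), np.float64(60.5), np.float64(105.9)]
wrist mark2 [[-0.02502075  0.10456566]
 [ 0.0134697   0.1045758 ]]
wrist w18 [[-0.02803448  0.01518812]
 [ 0.01836644  0.01525623]] [[-0.02607277  0.0603338 ]
 [ 0.01614469  0.06041851]]
s19 23 0.08543289373954753 0.11182331192704419
d19 15 0.08645279388531779 0.1292074785848746
```

```bash
python3 -m handwheel '[{"translation":[-0.02,0.18,0],"angular":[0,0,0]},{"translation":[0,0,-0.04],"angular":[0,0,0]},{"translation":[0,0,-0.04],"angular":[0,0,0]},{"translation":[0,0,0],"angular":[0,0,0]},{"translation":[0,0,0],"angular":[0,0,0]}]' - 40
python3 - <<'E'
from h import *
st()
E
```

```text
time: 25.3
tool_pos: [0.4899, 0.1726, 0.1009]
eef_rot: [3.137, -0.001, 0.119]
wrist_force: [-0.5, -0.1, -1.1]
finger_gap: 0.004
t25.30 [0.4899 0.1726 0.1009] [ 3.137e+00 -1.000e-03  1.190e-01] F [-0.5 -0.1 -1.1] gap 0.0040 q [ 0.26  0.37  1.79 -0.01  0.98  0.14]
```

```bash
python3 -m handwheel '[{"translation":[0,0,-0.03],"angular":[0,0,0]},{"translation":[0,0,0],"angular":[0,0,0]},{"translation":[0,0,0],"angular":[0,0,0]}]' - 40
python3 -m handwheel '[{"translation":[0,0,-0.03],"angular":[0,0,0]},{"translation":[0,0,0],"angular":[0,0,0]},{"translation":[0,0,0],"angular":[0,0,0]}]' - 40
```

```text
time: 25.6
tool_pos: [0.49, 0.1727, 0.1004]
eef_rot: [3.137, -0.002, 0.119]
wrist_force: [-0.9, -0.7, 4.0]
finger_gap: 0.004
time: 25.9
tool_pos: [0.4901, 0.1727, 0.1003]
eef_rot: [3.137, -0.002, 0.119]
wrist_force: [-2.8, -2.1, 9.8]
finger_gap: 0.0042
```

Seated (contact at TCP z≈0.1004). Release, rise and look.

```bash
python3 -m handwheel '[{"translation":[0,0,0.04],"angular":[0,0,0]},{"translation":[0,0,0],"angular":[0,0,0]},{"translation":[0,0,0],"angular":[0,0,0]},{"translation":[0,0,0],"angular":[0,0,0]},{"translation":[0,0,0.3],"angular":[0,0,0]},{"translation":[0,0,0.7],"angular":[0,0,0]},{"translation":[0,0,0.9],"angular":[0,0,0]},{"translation":[0,0,0.9],"angular":[0,0,0]},{"translation":[0,0,0.9],"angular":[0,0,0]},{"translation":[0,-0.7,0.5],"angular":[0,0,0]},{"translation":[0,-0.9,0],"angular":[0,0,0]},{"translation":[0,-0.9,0],"angular":[0,0,0]}]' -0.6 40
python3 - <<'E'
from h import *
st();grab('wrist','w20');im,d,K,E=grab('side','d20');im2,d2,K,E=grab('scene','s20')
cv2.imwrite('pics/c20.png',np.hstack([cv2.resize(im[150:310,250:410],(400,400),interpolation=cv2.INTER_CUBIC),cv2.resize(im2[150:310,210:370],(400,400),interpolation=cv2.INTER_CUBIC)])[:,:,::-1])
E
```

```text
time: 27.1
tool_pos: [0.4904, 0.0973, 0.2279]
eef_rot: [3.137, -0.004, 0.121]
wrist_force: [-0.6, -0.1, -0.6]
finger_gap: 0.0171
t27.10 [0.4904 0.0973 0.2279] [ 3.137 -0.004  0.121] F [-0.6 -0.1 -0.6] gap 0.0171 q [ 0.11  0.2   1.66 -0.    1.27 -0.  ]
```

View pics/w20.png

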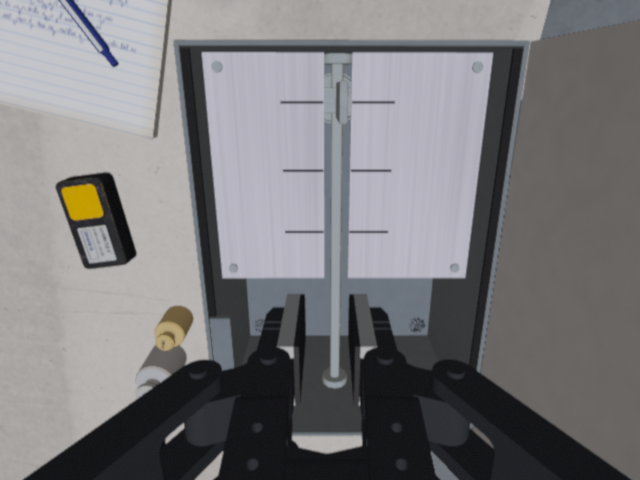

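View pics/c20.png

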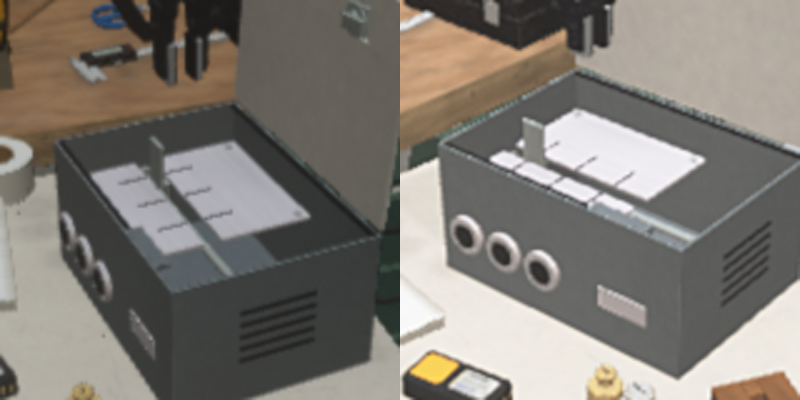

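```bash
cat > tabs.py <<'E'
from h import *
import sys
c,s=np.cos(.1187),np.sin(.1187);C=np.array([.5063,.073])
def ch(p): 
  q=p[...,:2]-C; return np.stack([q[...,0]*c+q[...,1]*s,-q[...,0]*s+q[...,1]*c],-1)
for n in sys.argv[1:]:
  im,d,K,E=ld(n);W=cloud(d,K,E);q=ch(W);Z=W[...,2]
  for y0 in(.012,.057,.102):
    m=(abs(q[...,0]+.006)<.012)&(abs(q[...,1]-y0)<.025)&(Z>.095)&(Z<.135)
    line=[]
    g=cv2.cvtColor(im,cv2.COLOR_RGB2GRAY).astype(np.float32)
    for x in(-.024,.014,.020):
      ys=np.arange(y0-.008,y0+.008,.0005);P=np.array([[C[0]+x*c-y*s,C[1]+x*s+y*c,.089] for y in ys]);uv=w2px(P,K,E).astype(np.float32)
      v=cv2.remap(g,uv[:,0][None],uv[:,1][None],cv2.INTER_LINEAR)[0];w=np.clip(np.median(v)-v-8,0,None)
      line.append(round(float((ys*w).sum()/max(w.sum(),1e-6))*1000,1))
    if m.sum()>5:
      Q=q[m];print(n,y0,m.sum(),'tab y',np.round(np.percentile(Q[:,1],[1,99])*1000,1),'mid',round(1000*(np.percentile(Q[:,1],1)+np.percentile(Q[:,1],99))/2,1),'x',np.round(np.percentile(Q[:,0],[5,50,95])*1000,1),'zmax',round(np.percentile(Z[m],99),4),'line',line)
    else: print(n,y0,'no tab; line',line)
E
python3 tabs.py s20 d20 w20
```

```text
s20 0.012 no tab; line [10.8, 11.1, 11.0]
s20 0.057 no tab; line [55.8, 56.2, 55.6]
s20 0.102 112 tab y [ 87.1 112.6] mid 99.8 x [-7.6 -4.5 -0.2] zmax 0.1268 line [101.0, 106.7, 108.2]
d20 0.012 no tab; line [13.9, 14.8, 12.7]
d20 0.057 no tab; line [57.7, 58.4, 58.7]
d20 0.102 72 tab y [ 87.9 112.3] mid 100.1 x [-5.3 -3.9 -0.2] zmax 0.1267 line [102.8, 104.6, 102.3]
w20 0.012 no tab; line [12.4, 12.4, 12.4]
w20 0.057 no tab; line [57.4, 57.4, 57.4]
w20 0.102 464 tab y [ 92.1 115.4] mid 103.7 x [-6.5 -4.3 -1.5] zmax 0.1273 line [102.7, 102.8, 102.8]
```

```bash
python3 -m handwheel '[{"translation":[-0.17,-0.8,0],"angular":[0,0.02,0.04]},{"translation":[-0.17,-0.9,0],"angular":[0,0.02,0.04]},{"translation":[-0.17,-0.9,0],"angular":[0,0,0.04]},{"translation":[-0.17,-0.9,0],"angular":[0,0,0.04]},{"translation":[-0.17,-0.9,0],"angular":[0,0,0.04]},{"translation":[-0.17,-0.9,0],"angular":[0,0,0.04]},{"translation":[-0.17,-0.9,0],"angular":[0,0,0.04]},{"translation":[-0.17,-0.9,0],"angular":[0,0,0.04]},{"translation":[-0.17,-0.9,0],"angular":[0,0,0.04]},{"translation":[-0.17,-0.9,0],"angular":[0,0,0.04]},{"translation":[-0.17,-0.9,0],"angular":[0,0,0]},{"translation":[-0.17,-0.9,0],"angular":[0,0,0]}]' 0 40
python3 -m handwheel '[{"translation":[-0.17,-0.9,0],"angular":[0,0,0]},{"translation":[-0.17,-0.9,0],"angular":[0,0,0]},{"translation":[-0.13,-0.85,0],"angular":[0,0,0]},{"translation":[0,0,0],"angular":[0,0,0]},{"translation":[0,0,0],"angular":[0,0,0]}]' 0 40
python3 - <<'E'
from h import *
st();grab('wrist','w21');grab('scene','s21');grab('side','d21')
E
python3 meas.py w21 panA
```

```text
time: 28.45
tool_pos: [0.4291, -0.2235, 0.2266]
eef_rot: [3.138, 0.002, 0.162]
wrist_force: [0.5, 0.2, 0.3]
finger_gap: 0.0427
time: 28.95
tool_pos: [0.415, -0.3023, 0.2262]
eef_rot: [3.139, 0.003, 0.16]
wrist_force: [-0.4, 0.8, -0.3]
finger_gap: 0.0425
t28.95 [ 0.415  -0.3023  0.2262] [3.139e+00 3.000e-03 1.600e-01] F [-0.4  0.8 -0.3] gap 0.0425 q [-0.71  0.23  1.64 -0.    1.28 -0.87]
w21 panA 315 [ 414.3 -303.3] [ 4.8 23.9] 9.6 mean [ 0.4139 -0.3014  0.1086] pca 100.3
```

View pics/w21.png

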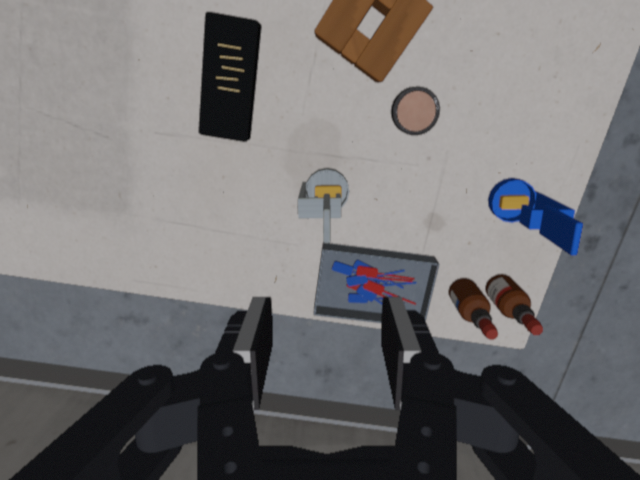

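View pics/s21.png

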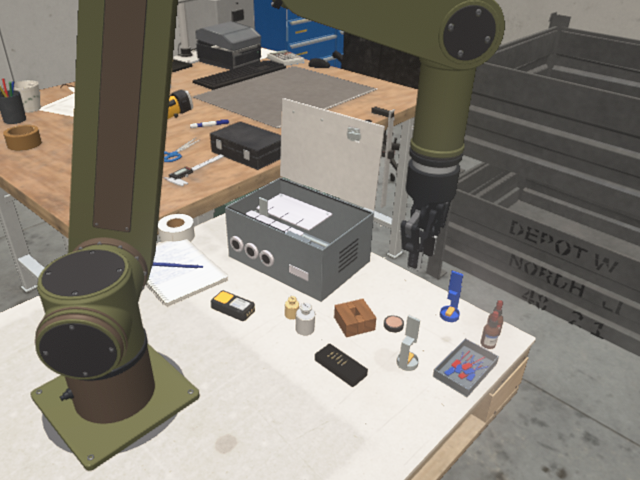

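The rest has been shifted and turned (now at (355,317) in the scene view), so I'll re-measure it later. Now descend on the bar pan.

```bash
python3 -m handwheel '[{"translation":[0,-0.06,-0.8],"angular":[0,0,0.05]},{"translation":[0,0,-0.9],"angular":[0,0,0]},{"translation":[0,0,-0.9],"angular":[0,0,0]},{"translation":[0,0,-0.9],"angular":[0,0,0]},{"translation":[0,0,-0.7],"angular":[0,0,0]},{"translation":[0,0,-0.4],"angular":[0,0,0]},{"translation":[0,0,-0.1],"angular":[0,0,0]},{"translation":[0,0,0],"angular":[0,0,0]}]' 0 40
python3 -m handwheel '[{"translation":[0,0,0],"angular":[0,0,0]},{"translation":[0,0,0],"angular":[0,0,0]},{"translation":[0,0,0],"angular":[0,0,0]},{"translation":[0,0,0],"angular":[0,0,0]},{"translation":[0,0,0],"angular":[0,0,0]}]' -1 40
python3 - <<'E'
from h import *
st();im,d,K,E=grab('wrist','w22')
E
```

```text
time: 29.9
tool_pos: [0.4149, -0.3043, 0.0855]
eef_rot: [3.138, 0.003, 0.167]
wrist_force: [-0.2, -0.2, 0.6]
finger_gap: 0.0424
time: 30.4
tool_pos: [0.4152, -0.3053, 0.0864]
eef_rot: [3.136, 0.001, 0.166]
wrist_force: [0.1, -0.9, 7.1]
finger_gap: 0.0041
t30.40 [ 0.4152 -0.3053  0.0864] [3.136e+00 1.000e-03 1.660e-01] F [ 0.1 -0.9  7.1] gap 0.0041 q [-0.71  0.38  1.82 -0.01  0.93 -0.88]
```

View pics/w22.png

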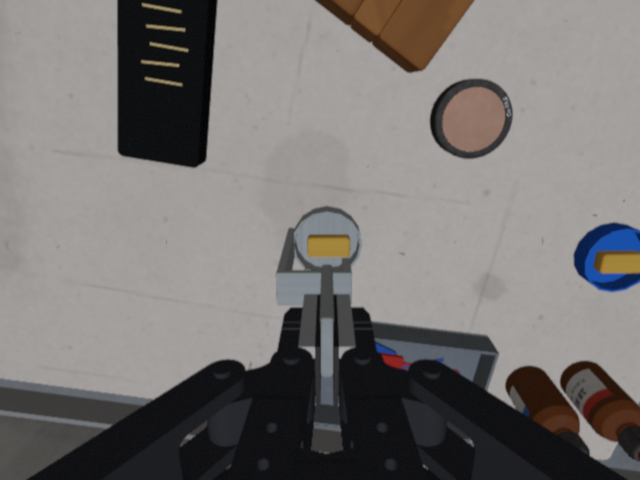

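```bash
python3 -m handwheel '[{"translation":[0,0,0.5],"angular":[0,0,0]},{"translation":[0,0,0.9],"angular":[0,0,0]},{"translation":[0,0,0.9],"angular":[0,0,0]},{"translation":[0,0,0.9],"angular":[0,0,0]},{"translation":[0,0,0.9],"angular":[0,0,0]},{"translation":[0.1,0.5,0.9],"angular":[0,0,-0.05]},{"translation":[0.16,0.8,0.65],"angular":[0,0,-0.05]},{"translation":[0.18,0.9,0],"angular":[0,0,-0.05]},{"translation":[0.18,0.9,0],"angular":[0,0,-0.05]},{"translation":[0.18,0.9,0],"angular":[0,0,-0.05]},{"translation":[0.18,0.9,0],"angular":[0,0,-0.05]},{"translation":[0.18,0.9,0],"angular":[0,0,-0.05]}]' - 40
python3 -m handwheel '[{"translation":[0.18,0.9,0],"angular":[0,0,-0.05]},{"translation":[0.18,0.9,0],"angular":[0,0,-0.05]},{"translation":[0.18,0.9,0],"angular":[0,0,0]},{"translation":[0.18,0.8,0],"angular":[0,0,0]},{"translation":[0.11,0.46,0],"angular":[0,0,0]},{"translation":[0,0,0],"angular":[0,0,0]},{"translation":[0,0,0],"angular":[0,0,0]}]' - 40
python3 - <<'E'
from h import *
st();im,d,K,E=grab('wrist','w23')
E
```

```text
time: 31.65
tool_pos: [0.449, -0.1294, 0.2547]
eef_rot: [3.138, 0.003, 0.129]
wrist_force: [0.5, -0.4, -0.4]
finger_gap: 0.0044
time: 32.35
tool_pos: [0.4741, -0.0122, 0.2547]
eef_rot: [3.137, 0.003, 0.12]
wrist_force: [0.4, 0.4, -1.3]
finger_gap: 0.004
t32.35 [ 0.4741 -0.0122  0.2547] [3.137e+00 3.000e-03 1.200e-01] F [ 0.4  0.4 -1.3] gap 0.0040 q [-0.11  0.15  1.67 -0.01  1.33 -0.23]
```

View pics/w23.png

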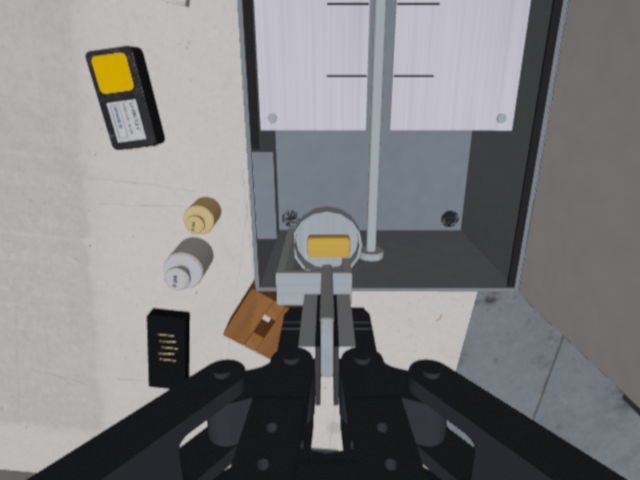

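```bash
python3 -m handwheel '[{"translation":[0,0,-0.7],"angular":[0,0,0]},{"translation":[0,0,-0.8],"angular":[0,0,0]},{"translation":[0,0,-0.8],"angular":[0,0,0]},{"translation":[0,0,-0.8],"angular":[0,0,0]},{"translation":[0,0,-0.7],"angular":[0,0,0]},{"translation":[0,0,-0.4],"angular":[0,0,0]},{"translation":[0,0,-0.2],"angular":[0,0,0]},{"translation":[0,0,0],"angular":[0,0,0]}]' - 40
python3 -m handwheel '[{"translation":[0.3,0.035,0.03],"angular":[0,0,0]},{"translation":[0.4,0.05,0],"angular":[0,0,0]},{"translation":[0.4,0.05,0],"angular":[0,0,0]},{"translation":[0.1,0.01,0],"angular":[0,0,0]},{"translation":[0,0,0],"angular":[0,0,0]}]' - 40
python3 -m handwheel '[{"translation":[0,0,-0.2],"angular":[0,0,0]},{"translation":[0,0,-0.2],"angular":[0,0,0]},{"translation":[0,0,-0.22],"angular":[0,0,0]},{"translation":[0,0,0],"angular":[0,0,0]}]' - 40
python3 - <<'E'
from h import *
st();im,d,K,E=grab('wrist','w24')
E
```

```text
time: 33.2
tool_pos: [0.4738, -0.0126, 0.1223]
eef_rot: [3.138, 0.004, 0.118]
wrist_force: [-0.0, 0.6, -0.7]
finger_gap: 0.0041
time: 33.7
tool_pos: [0.5117, -0.0073, 0.124]
eef_rot: [3.138, 0.002, 0.12]
wrist_force: [-0.4, -0.1, -1.1]
finger_gap: 0.0042
time: 34.1
tool_pos: [0.5088, -0.0074, 0.1038]
eef_rot: [3.139, 0.006, 0.119]
wrist_force: [0.8, 0.6, -1.6]
finger_gap: 0.004
t34.10 [ 0.5088 -0.0074  0.1038] [3.139 0.006 0.119] F [ 0.8  0.6 -1.6] gap 0.0040 q [-0.09  0.35  1.81 -0.01  0.98 -0.21]
```

View pics/w24.png

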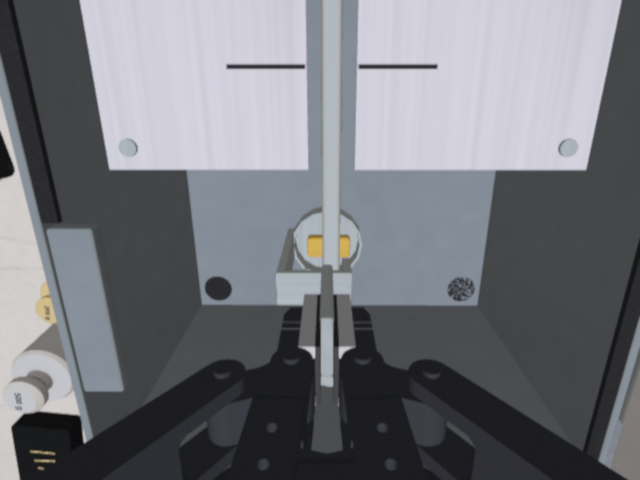

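```bash
python3 -m handwheel '[{"translation":[0.06,0.005,-0.03],"angular":[0,0,0]},{"translation":[-0.02,0.17,0],"angular":[0,0,0]},{"translation":[-0.04,0.33,0],"angular":[0,0,0]},{"translation":[-0.04,0.33,0],"angular":[0,0,0]},{"translation":[-0.04,0.33,0],"angular":[0,0,0]},{"translation":[-0.04,0.33,0],"angular":[0,0,0]},{"translation":[-0.04,0.33,0],"angular":[0,0,0]},{"translation":[-0.04,0.33,0],"angular":[0,0,0]},{"translation":[-0.04,0.33,0],"angular":[0,0,0]},{"translation":[-0.04,0.33,0],"angular":[0,0,0]},{"translation":[-0.02,0.24,0],"angular":[0,0,0]},{"translation":[0,0,0],"angular":[0,0,0]}]' - 40
python3 - <<'E'
from h import *
st();im,d,K,E=grab('wrist','w25');grab('scene','s25');grab('side','d25')
E
python3 tabs.py s25 d25 w25
```

```text
time: 35.35
tool_pos: [0.5012, 0.0852, 0.1042]
eef_rot: [3.138, 0.003, 0.121]
wrist_force: [-0.3, -0.7, -1.1]
finger_gap: 0.0039
t35.35 [0.5012 0.0852 0.1042] [3.138e+00 3.000e-03 1.210e-01] F [-0.3 -0.7 -1.1] gap 0.0039 q [ 0.09  0.35  1.81 -0.    0.98 -0.03]
s25 0.012 131 tab y [-1.6 19.8] mid 9.1 x [-17.1  -8.3   3.4] zmax 0.134 line [10.8, 16.4, 18.1]
s25 0.057 no tab; line [55.8, 56.3, 49.9]
s25 0.102 112 tab y [ 87.8 113.8] mid 100.8 x [-7.7 -4.3 -1.1] zmax 0.127 line [101.0, 106.7, 108.2]
d25 0.012 151 tab y [-2.3 18.2] mid 7.9 x [-17.3  -6.    4.2] zmax 0.1347 line [13.9, 14.8, 12.7]
d25 0.057 no tab; line [57.7, 62.4, 0.0]
d25 0.102 25 tab y [ 88.5 126.4] mid 107.5 x [-14.1  -4.1  -0.4] zmax 0.1258 line [102.7, 106.9, 0.0]
w25 0.012 3275 tab y [ 4.  26.3] mid 15.2 x [-16.4  -4.8   4. ] zmax 0.1347 line [12.0, 9.2, 12.0]
w25 0.057 no tab; line [57.4, 57.4, 57.4]
w25 0.102 1642 tab y [ 92.2 115.1] mid 103.7 x [-5.9 -3.7 -1.5] zmax 0.1274 line [102.8, 102.8, 102.8]
```

View pics/w25.png

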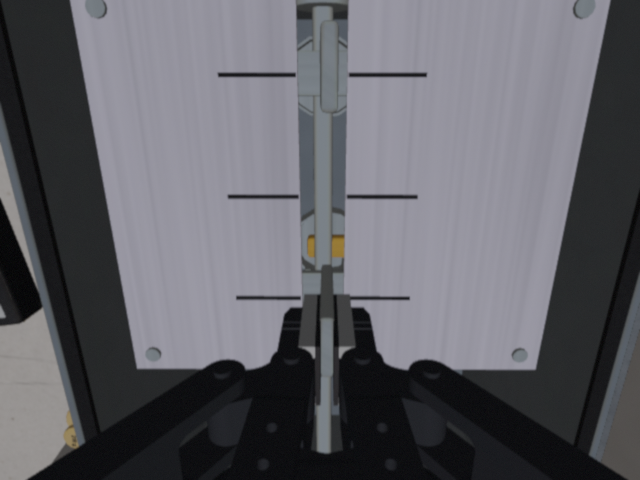

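```bash
python3 -m handwheel '[{"translation":[0,-0.01,-0.05],"angular":[0,0,0]},{"translation":[0,0,-0.05],"angular":[0,0,0]},{"translation":[0,0,0],"angular":[0,0,0]},{"translation":[0,0,0],"angular":[0,0,0]}]' - 40
python3 -m handwheel '[{"translation":[0,0,-0.04],"angular":[0,0,0]},{"translation":[0,0,0],"angular":[0,0,0]},{"translation":[0,0,0],"angular":[0,0,0]}]' - 40
```

```text
time: 35.9
tool_pos: [0.5015, 0.0835, 0.1014]
eef_rot: [3.138, 0.003, 0.119]
wrist_force: [-0.2, -0.2, 1.2]
finger_gap: 0.0041
time: 36.2
tool_pos: [0.5015, 0.0835, 0.1012]
eef_rot: [3.137, 0.002, 0.119]
wrist_force: [-2.5, -2.6, 9.8]
finger_gap: 0.004
```

```bash
python3 -m handwheel '[{"translation":[0,0,0.04],"angular":[0,0,0]},{"translation":[0,0,0],"angular":[0,0,0]},{"translation":[0,0,0],"angular":[0,0,0]},{"translation":[0,0,0],"angular":[0,0,0]},{"translation":[0,0,0.3],"angular":[0,0,0]},{"translation":[0,0,0.7],"angular":[0,0,0]},{"translation":[0,0,0.9],"angular":[0,0,0]},{"translation":[0,0,0.9],"angular":[0,0,0]},{"translation":[0,0,0.9],"angular":[0,0,0]},{"translation":[0,-0.3,0.9],"angular":[0,0,0]},{"translation":[0,-0.5,0.9],"angular":[0,0,0]},{"translation":[0,0,0.5],"angular":[0,0,0]}]' -0.6 40
python3 - <<'E'
from h import *
st();grab('wrist','w26');im,d,K,E=grab('side','d26');im2,d2,K,E=grab('scene','s26')
cv2.imwrite('pics/c26.png',np.hstack([cv2.resize(im[150:310,250:410],(400,400),interpolation=cv2.INTER_CUBIC),cv2.resize(im2[150:310,210:370],(400,400),interpolation=cv2.INTER_CUBIC)])[:,:,::-1])
E
python3 tabs.py s26 d26 w26; python3 ang.py s26 d26
```

```text
time: 37.4
tool_pos: [0.5022, 0.0587, 0.2844]
eef_rot: [3.137, -0.001, 0.118]
wrist_force: [-0.4, 0.1, -0.3]
finger_gap: 0.0167
t37.40 [0.5022 0.0587 0.2844] [ 3.137e+00 -1.000e-03  1.180e-01] F [-0.4  0.1 -0.3] gap 0.0167 q [ 0.04  0.17  1.56 -0.    1.41 -0.08]
s26 0.012 129 tab y [-3.  23.7] mid 10.3 x [-7.2 -3.9  0.1] zmax 0.1273 line [10.8, 16.3, 18.2]
s26 0.057 no tab; line [55.9, 56.3, 55.5]
s26 0.102 111 tab y [ 88.  125.3] mid 106.6 x [-6.9 -4.4 -0.4] zmax 0.1272 line [101.0, 106.7, 108.1]
d26 0.012 84 tab y [-3.2 24. ] mid 10.4 x [-4.5 -3.2  0.3] zmax 0.1266 line [13.9, 14.8, 12.7]
d26 0.057 no tab; line [57.6, 50.9, 0.0]
d26 0.102 76 tab y [ 87.5 116.8] mid 102.2 x [-5.3 -3.8  0.1] zmax 0.1261 line [102.8, 104.6, 102.4]
w26 0.012 275 tab y [ 1.3 24.8] mid 13.1 x [-5.7 -3.4 -0.5] zmax 0.1273 line [12.6, 12.5, 12.5]
w26 0.057 no tab; line [57.8, 57.7, 57.8]
w26 0.102 321 tab y [ 91.8 115.2] mid 103.5 x [-6.3 -4.1 -1.6] zmax 0.1275 line [102.8, 102.9, 102.9]
s26 3849 theta deg 93.50272085087857 x at hinge z 0.09476147174292378
d26 3606 theta deg 93.64498247277665 x at hinge z 0.09502763075522286
```

View pics/w26.png

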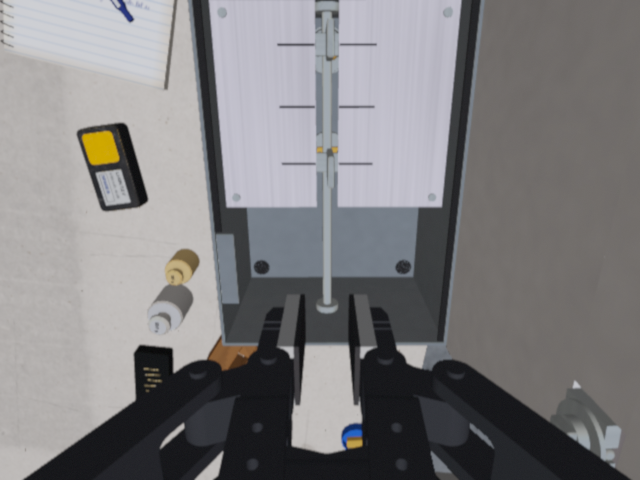

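View pics/c26.png

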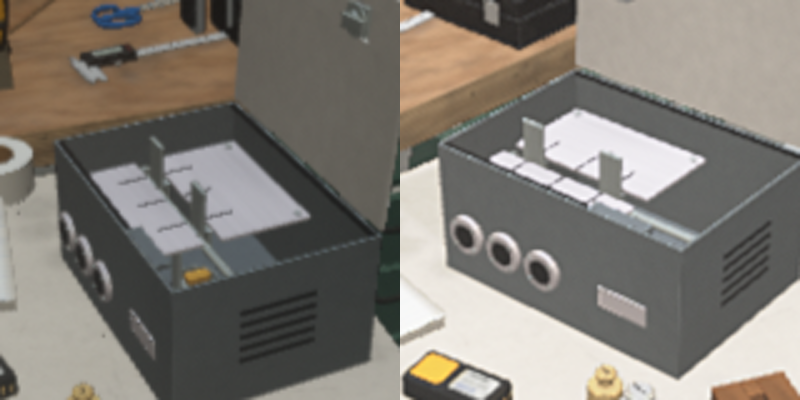

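Run:
```python
from h import *
c,s=np.cos(.1187),np.sin(.1187);C=np.array([.5063,.073])
im,d,K,E=ld('d26');W=cloud(d,K,E)
for v,u in((260,329),(258,320),(255,320),(262,327)):
  p=W[v,u];q=p[:2]-C;print(u,v,im[v,u],np.round([q[0]*c+q[1]*s,-q[0]*s+q[1]*c,p[2]],4))
cv2.imwrite('pics/c26b.png',cv2.resize(im[200:290,290:400],None,fx=7,fy=6.6,interpolation=cv2.INTER_CUBIC)[:,:,::-1])
```

```text
329 260 [159 124  60] [-0.0034  0.0065  0.0328]
320 258 [75 76 71] [-0.0251  0.0087  0.0434]
320 255 [75 76 72] [-0.0245  0.0099  0.0508]
327 262 [119  90  47] [-0.0094  0.0047  0.0301]
```

View pics/c26b.png

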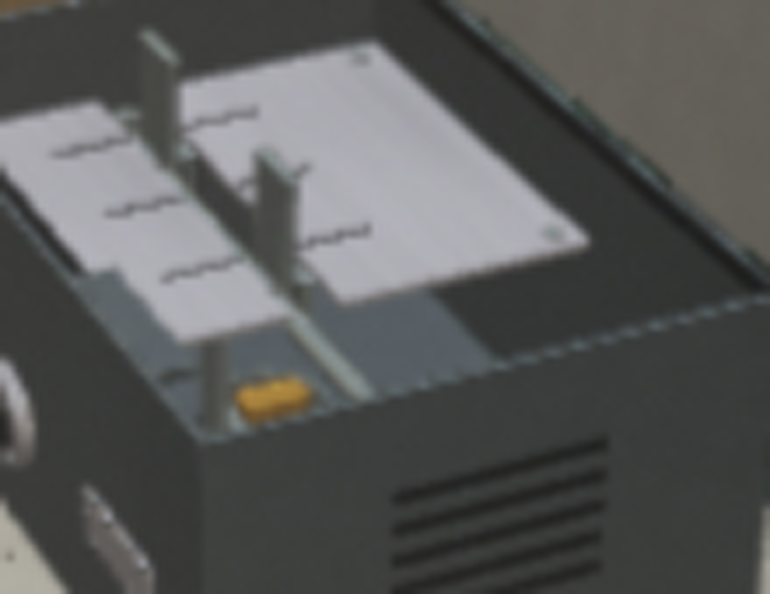

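Both pans hang at their lines (far and right). Now fetch the handle to close the panel.

```bash
python3 -m handwheel '[{"translation":[0,0,0.9],"angular":[0,0,0]},{"translation":[0,0,0.9],"angular":[0,0,0]},{"translation":[0,0,0.9],"angular":[0,0,0]},{"translation":[0,0,0.9],"angular":[0,0,0]},{"translation":[0.3,0.2,0.9],"angular":[0,0,0]},{"translation":[0.8,0.42,0],"angular":[-0.09,0.72,0]},{"translation":[0.88,0.42,0],"angular":[-0.09,0.72,0]},{"translation":[0.88,0.42,0],"angular":[-0.09,0.72,0]},{"translation":[0.88,0.42,0],"angular":[-0.09,0.72,0]},{"translation":[0.88,0.42,0],"angular":[-0.09,0.72,0]},{"translation":[0.88,0.42,0],"angular":[-0.09,0.72,0]},{"translation":[0.66,0.42,0],"angular":[-0.07,0.72,0]}]' -0.5 60
python3 -m handwheel '[{"translation":[0,0,-0.1],"angular":[0,0,0]},{"translation":[0,0,0],"angular":[0,0,0]}]' -0.5 60
python3 - <<'E'
from h import *
st();grab('scene','s27');grab('wrist','w27');grab('side','d27')
E
```

```text
time: 38.75
tool_pos: [0.687, 0.1549, 0.414]
eef_rot: [3.137, 0.54, 0.12]
wrist_force: [1.5, -1.2, 0.8]
finger_gap: 0.0213
time: 38.95
tool_pos: [0.6882, 0.155, 0.4054]
eef_rot: [3.137, 0.545, 0.12]
wrist_force: [-0.4, 0.4, 0.4]
finger_gap: 0.0215
t38.95 [0.6882 0.155  0.4054] [3.137 0.545 0.12 ] F [-0.4  0.4  0.4] gap 0.0215 q [0.15 0.83 0.27 0.03 2.59 0.05]
```

View pics/w27.png

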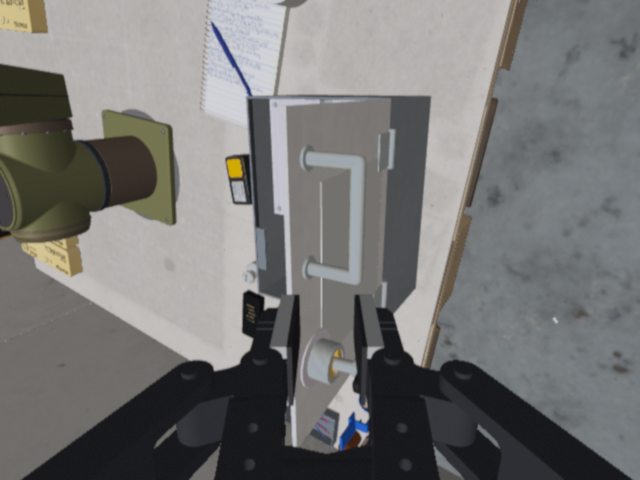

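View pics/d27.png

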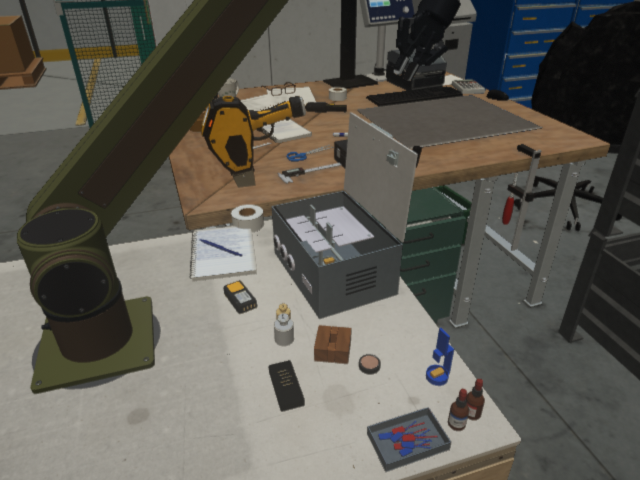

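```bash
python3 -m handwheel '[{"translation":[-0.12,-0.05,-0.5],"angular":[0,-0.1,0]},{"translation":[-0.12,-0.05,-0.6],"angular":[0,0,0]},{"translation":[-0.13,-0.03,-0.54],"angular":[0,0,0]},{"translation":[0,0,0],"angular":[0,0,0]}]' -0.3 60
python3 - <<'E'
from h import *
st();im,d,K,E=grab('wrist','w28')
s=bot.read_state()
from scipy.spatial.transform import Rotation as R
T=R.from_euler('xyz',s['eef_rot']).as_matrix();p=np.array(s['tool_pos'])
W=cloud(d,K,E);L=(W-p)@T
print(w2px([.6488,.1477,.3081],K,E))
# bar pts: local coords
for v in (200,220,240):
  for u in range(300,400,8): print(v,u,np.round(L[v,u]*1000),end=';')
  print()
E
```

```text
time: 39.5
tool_pos: [0.6719, 0.1495, 0.3673]
eef_rot: [3.136, 0.523, 0.119]
wrist_force: [0.3, 0.1, 0.1]
finger_gap: 0.0302
t39.50 [0.6719 0.1495 0.3673] [3.136 0.523 0.119] F [0.3 0.1 0.1] gap 0.0302 q [0.15 0.75 0.5  0.02 2.41 0.04]
[[345.84108361 252.72957561]]
200 300 [-18. -20. 105.];200 308 [-13. -18. 111.];200 316 [ -8. -16. 122.];200 324 [ -3. -13. 133.];200 332 [  3. -10. 144.];200 340 [  6. -30.  66.];200 348 [ 10. -30.  67.];200 356 [ 23.   2. 187.];200 364 [ 31.   6. 203.];200 372 [ 40.  10. 220.];200 380 [ 51.  18. 248.];200 388 [ 62.  23. 268.];200 396 [ 74.  28. 287.];
220 300 [-18.  -7. 104.];220 308 [-13.  -5. 112.];220 316 [ -8.  -2. 122.];220 324 [ -3.   2. 132.];220 332 [  3.   6. 145.];220 340 [  6. -19.  66.];220 348 [nan nan nan];220 356 [ 23.  19. 187.];220 364 [ 32.  24. 204.];220 372 [ 41.  31. 225.];220 380 [ 52.  39. 250.];220 388 [ 64.  45. 271.];220 396 [ 75.  51. 290.];
240 300 [-18.   6. 103.];240 308 [-14.   9. 112.];240 316 [ -9.  13. 123.];240 324 [ -3.  17. 132.];240 332 [  3.  21. 145.];240 340 [ 6. -8. 66.];240 348 [10. -7. 68.];240 356 [ 24.  37. 188.];240 364 [ 32.  43. 205.];240 372 [ 42.  52. 227.];240 380 [ 53.  61. 252.];240 388 [ 65.  68. 272.];240 396 [ 78.  77. 296.];
```

View pics/w28.png

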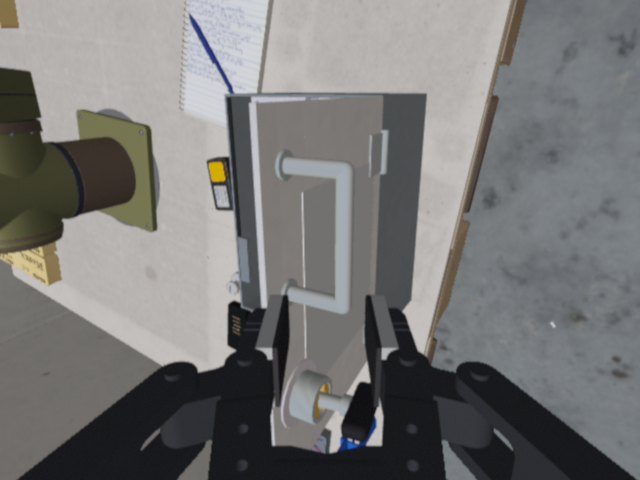

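```bash
python3 -m handwheel '[{"translation":[0.26,0.03,-0.15],"angular":[0,0,0]},{"translation":[-0.2,-0.02,-0.35],"angular":[0,0,0]},{"translation":[-0.35,-0.04,-0.6],"angular":[0,0,0]},{"translation":[-0.35,-0.04,-0.6],"angular":[0,0,0]},{"translation":[-0.35,-0.04,-0.6],"angular":[0,0,0]},{"translation":[-0.16,-0.02,-0.3],"angular":[0,0,0]},{"translation":[0,0,0],"angular":[0,0,0]}]' -0.3 60
python3 - <<'E'
from h import *
st();im,d,K,E=grab('wrist','w29')
E
```

```text
time: 40.25
tool_pos: [0.6403, 0.1463, 0.2862]
eef_rot: [3.136, 0.524, 0.119]
wrist_force: [0.9, -0.1, 0.9]
finger_gap: 0.0296
t40.25 [0.6403 0.1463 0.2862] [3.136 0.524 0.119] F [ 0.9 -0.1  0.9] gap 0.0296 q [0.15 0.7  0.8  0.01 2.17 0.04]
```

View pics/w29.png

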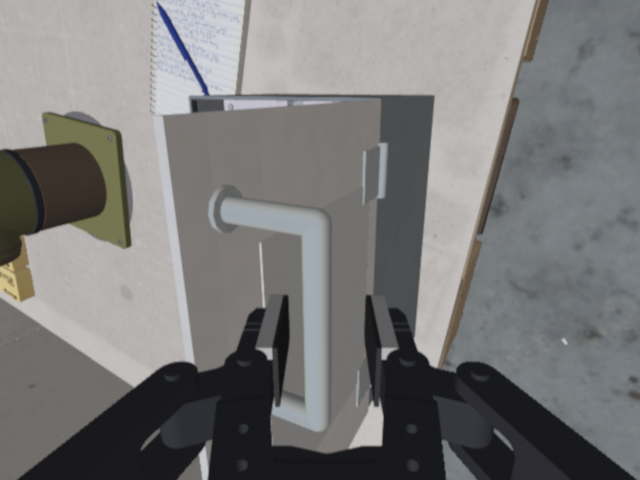

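```bash
python3 -m handwheel '[{"translation":[0,0,0],"angular":[0,0,0]},{"translation":[0,0,0],"angular":[0,0,0]},{"translation":[0,0,0],"angular":[0,0,0]},{"translation":[0,0,0],"angular":[0,0,0]}]' -1 40
python3 -m handwheel '[{"translation":[-0.2,-0.02,0.06],"angular":[0,0,0]},{"translation":[-0.2,-0.02,0.05],"angular":[0,0,0]},{"translation":[-0.48,-0.06,0.09],"angular":[0.03,-0.28,0]},{"translation":[-0.49,-0.06,0.04],"angular":[0.03,-0.28,0]},{"translation":[-0.49,-0.06,0],"angular":[0.03,-0.28,0]},{"translation":[-0.49,-0.06,-0.05],"angular":[0.03,-0.28,0]},{"translation":[0,0,0],"angular":[0,0,0]}]' -1 40
```

```text
time: 40.7
tool_pos: [0.6412, 0.1464, 0.2878]
eef_rot: [3.136, 0.521, 0.119]
wrist_force: [1.3, 0.5, 6.3]
finger_gap: 0.0085
time: 41.4
tool_pos: [0.5689, 0.1377, 0.2941]
eef_rot: [3.134, 0.403, 0.118]
wrist_force: [-1.4, -1.1, 7.0]
finger_gap: 0.0082
```

```bash
python3 -m handwheel '[{"translation":[-0.48,-0.06,-0.09],"angular":[0.03,-0.28,0]},{"translation":[-0.47,-0.06,-0.13],"angular":[0.03,-0.28,0]},{"translation":[-0.46,-0.05,-0.17],"angular":[0.03,-0.28,0]},{"translation":[-0.44,-0.05,-0.21],"angular":[0.03,-0.28,0]},{"translation":[-0.42,-0.05,-0.25],"angular":[0.03,-0.28,0]},{"translation":[-0.40,-0.05,-0.29],"angular":[0.03,-0.28,0]},{"translation":[0,0,0],"angular":[0,0,0]}]' -1 40
python3 - <<'E'
from h import *
st();grab('scene','s30');grab('side','d30')
E
python3 ang.py s30 d30
```

```text
time: 42.1
tool_pos: [0.4861, 0.1277, 0.2581]
eef_rot: [3.132, 0.235, 0.118]
wrist_force: [-8.1, -2.3, 4.0]
finger_gap: 0.0079
t42.10 [0.4861 0.1277 0.2581] [3.132 0.235 0.118] F [-8.1 -2.3  4. ] gap 0.0079 q [0.17 0.31 1.45 0.   1.61 0.05]
s30 162 theta deg 39.55724980839918 x at hinge z 0.0947647850985287
d30 202 theta deg 39.33303421561265 x at hinge z 0.10194774748889199
```

View pics/s30.png

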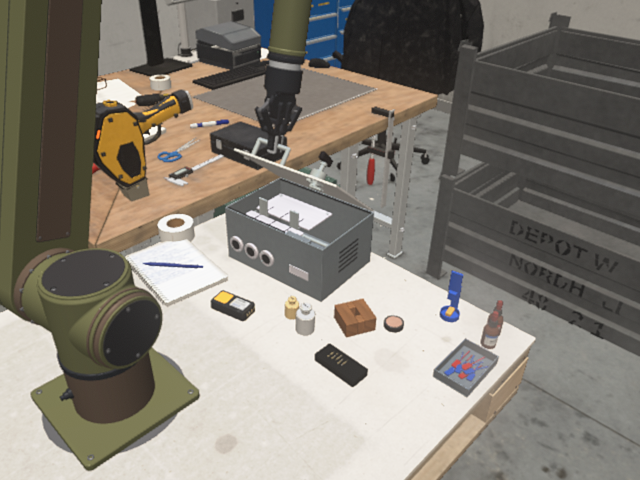

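```bash
python3 -m handwheel '[{"translation":[-0.37,-0.04,-0.33],"angular":[0.03,-0.28,0]},{"translation":[-0.34,-0.04,-0.36],"angular":[0.03,-0.28,0]},{"translation":[-0.31,-0.04,-0.39],"angular":[0.03,-0.28,0]},{"translation":[-0.28,-0.03,-0.41],"angular":[0.03,-0.28,0]},{"translation":[-0.24,-0.03,-0.44],"angular":[0.03,-0.28,0]},{"translation":[-0.2,-0.02,-0.46],"angular":[0.03,-0.28,0]},{"translation":[-0.16,-0.02,-0.48],"angular":[0.03,-0.28,0]},{"translation":[0,0,0],"angular":[0,0,0]}]' -1 40
python3 -m handwheel '[{"translation":[-0.06,0,-0.2],"angular":[0,-0.28,0]},{"translation":[0,0,0],"angular":[0,0,0]},{"translation":[0,0,0],"angular":[0,0,0]}]' -1 40
```

```text
time: 43.0
tool_pos: [0.4284, 0.1208, 0.1692]
eef_rot: [3.129, 0.032, 0.118]
wrist_force: [-5.8, -1.9, -4.7]
finger_gap: 0.0084
time: 43.3
tool_pos: [0.4274, 0.1206, 0.164]
eef_rot: [3.125, 0.005, 0.117]
wrist_force: [-8.2, -3.4, -3.5]
finger_gap: 0.008
```

```bash
python3 -m handwheel '[{"translation":[-0.04,0,-0.15],"angular":[0,0,0]},{"translation":[0,0,-0.1],"angular":[0,0,0]},{"translation":[0,0,0],"angular":[0,0,0]},{"translation":[0,0,0],"angular":[0,0,0]}]' -1 40
python3 -m handwheel '[{"translation":[-0.02,0,-0.1],"angular":[0,0,0]},{"translation":[0,0,0],"angular":[0,0,0]},{"translation":[0,0,0],"angular":[0,0,0]}]' -1 40
```

```text
time: 43.7
tool_pos: [0.4257, 0.1204, 0.1571]
eef_rot: [3.125, 0.006, 0.117]
wrist_force: [-9.8, -4.4, 2.6]
finger_gap: 0.0079
time: 44.0
tool_pos: [0.4258, 0.1204, 0.1568]
eef_rot: [3.125, 0.003, 0.118]
wrist_force: [-16.4, -5.8, 25.5]
finger_gap: 0.0082
```

```bash
python3 -m handwheel '[{"translation":[0.0,0,0.02],"angular":[0,0,0]},{"translation":[0,0,0],"angular":[0,0,0]},{"translation":[0,0,0],"angular":[0,0,0]},{"translation":[0,0,0],"angular":[0,0,0]},{"translation":[0,0,0.5],"angular":[0,0,0]},{"translation":[0,0,0.9],"angular":[0,0,0]},{"translation":[0,0,0.9],"angular":[0,0,0]},{"translation":[0,0,0.9],"angular":[-0.1,0,0]},{"translation":[0,0,0],"angular":[0,0,0]}]' 0 40
python3 - <<'E'
from h import *
st();im,d,K,E=grab('scene','s31');im2,d2,_,_=grab('side','d31');grab('wrist','w31')
cv2.imwrite('pics/c31.png',np.hstack([cv2.resize(im2[150:330,250:430],(400,400),interpolation=cv2.INTER_CUBIC),cv2.resize(im[150:330,210:390],(400,400),interpolation=cv2.INTER_CUBIC)])[:,:,::-1])
E
python3 meas.py s31,d31 panel,handle
```

```text
time: 44.9
tool_pos: [0.4324, 0.1225, 0.2551]
eef_rot: [3.117, -0.013, 0.118]
wrist_force: [0.8, 0.3, 0.4]
finger_gap: 0.0426
t44.90 [0.4324 0.1225 0.2551] [ 3.117 -0.013  0.118] F [0.8 0.3 0.4] gap 0.0426 q [ 0.2   0.1   1.72 -0.03  1.31  0.09]
s31 panel 5112 [509.   71.9] [203.8 272.7] 6.7 mean [0.5031 0.0583 0.1373] pca 95.7
s31 handle 170 [424.  119.5] [11.8 89.9] 6.5 mean [0.4239 0.1183 0.1769] pca 96.4
d31 panel 5309 [510.5  72.2] [201.9 274.3] 6.5 mean [0.51   0.0526 0.1367] pca 94.4
d31 handle 121 [426.4 119.4] [ 9.4 87.5] 6.7 mean [0.426  0.1142 0.1766] pca 97.5
```

View pics/c31.png

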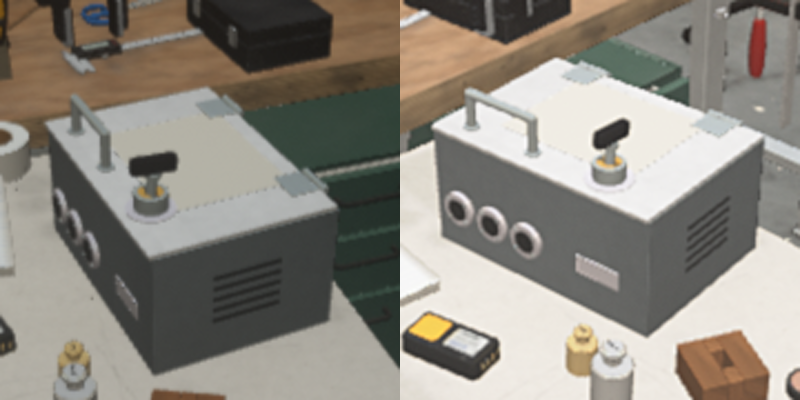

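View pics/w31.png

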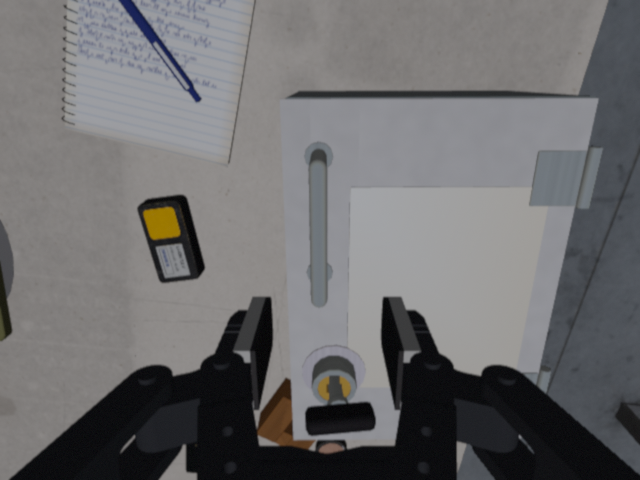

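Run:
```python
from h import *
for n in('s31','d31','w31'):
  im,d,K,E=ld(n);W=cloud(d,K,E)
  m=(W[...,0]>.40)&(W[...,0]<.5)&(W[...,1]>-.05)&(W[...,1]<.05)&(W[...,2]>.172)&(W[...,2]<.2)&(im.max(-1)<70);p=W[m]
  r=cv2.minAreaRect((p[:,:2]*1000).astype(np.float32));t=p[p[:,2]>np.percentile(p[:,2],60)]
  w,v=np.linalg.eigh(np.cov(p[:,:2].T))
  print(n,len(p),np.round(r[0],1),np.round(r[1],1),round(r[2],1),'mean',np.round(p.mean(0),4),'z',np.round(np.percentile(p[:,2],[2,50,98]),4),'top mean',np.round(t.mean(0),4),'pca',np.degrees(np.arctan2(v[1,1],v[0,1])))
```

```text
s31 112 [451.8  -3.5] [44.6  9.3] 5.9 mean [ 0.45   -0.0049  0.1864] z [0.1778 0.1867 0.1933] top mean [ 0.4481 -0.0044  0.1911] pca -174.33010315366857
d31 161 [452.9  -2.1] [42.5 12.2] 8.0 mean [ 0.4526 -0.0036  0.1863] z [0.1776 0.1866 0.1931] top mean [ 0.4508 -0.0025  0.1909] pca -172.69887436927075
w31 1936 [452.3   3.7] [44.4 13.2] 5.1 mean [0.4519 0.006  0.1872] z [0.1745 0.1888 0.1937] top mean [0.4491 0.0034 0.1919] pca -172.55450149396418
```

```bash
python3 -m handwheel '[{"translation":[0.04,-0.3,0],"angular":[0.23,0.12,0.9]},{"translation":[0.04,-0.3,0],"angular":[0,0,0.95]},{"translation":[0.04,-0.3,0],"angular":[0,0,0.95]},{"translation":[0.04,-0.3,0],"angular":[0,0,0.95]},{"translation":[0.04,-0.3,0],"angular":[0,0,0.95]},{"translation":[0.04,-0.3,0],"angular":[0,0,0.95]},{"translation":[0.04,-0.3,0],"angular":[0,0,0.95]},{"translation":[0.04,-0.3,0],"angular":[0,0,0.95]},{"translation":[0.05,-0.3,0],"angular":[0,0,0.95]},{"translation":[0.05,-0.3,0],"angular":[0,0,0.95]},{"translation":[0.05,-0.3,0],"angular":[0,0,0.95]},{"translation":[0.05,-0.3,0],"angular":[0,0,0.95]}]' 0 60
python3 -m handwheel '[{"translation":[0.05,-0.25,0],"angular":[0,0,0.95]},{"translation":[0.05,-0.2,0],"angular":[0,0,0.95]},{"translation":[0.05,-0.05,0],"angular":[0,0,0.95]},{"translation":[0,0,-0.3],"angular":[0,0,0.8]},{"translation":[0,0,0],"angular":[0,0,0]}]' 0 60
python3 - <<'E'
from h import *
st();im,d,K,E=grab('wrist','w32')
E
```

```text
time: 46.25
tool_pos: [0.4438, 0.0134, 0.2498]
eef_rot: [-3.137, 0.004, 1.31]
wrist_force: [0.0, -0.0, 0.4]
finger_gap: 0.0427
time: 46.75
tool_pos: [0.4477, -0.0013, 0.2402]
eef_rot: [-3.136, 0.002, 1.688]
wrist_force: [-0.0, 0.9, -0.0]
finger_gap: 0.0428
t46.75 [ 0.4477 -0.0013  0.2402] [-3.136e+00  2.000e-03  1.688e+00] F [-0.   0.9 -0. ] gap 0.0428 q [-0.09  0.12  1.73 -0.    1.29 -1.78]
```

View pics/w32.png

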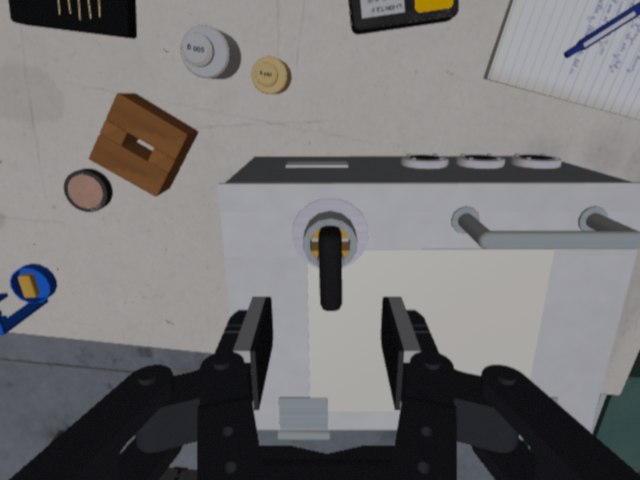

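```bash
python3 -m handwheel '[{"translation":[0.15,0.03,-0.6],"angular":[0,0,0]},{"translation":[0,0,-0.8],"angular":[0,0,0]},{"translation":[0,0,-0.7],"angular":[0,0,0]},{"translation":[0,0,-0.3],"angular":[0,0,0]},{"translation":[0,0,0],"angular":[0,0,0]},{"translation":[0,0,0],"angular":[0,0,0]}]' 0 60
python3 -m handwheel '[{"translation":[0,0,0],"angular":[0,0,0]},{"translation":[0,0,0],"angular":[0,0,0]},{"translation":[0,0,0],"angular":[0,0,0]},{"translation":[0,0,0],"angular":[0,0,0]}]' -1 60
python3 - <<'E'
from h import *
st();im,d,K,E=grab('wrist','w33')
E
```

```text
time: 47.4
tool_pos: [0.4543, -0.0004, 0.171]
eef_rot: [-3.142, 0.003, 1.688]
wrist_force: [0.1, -0.1, -0.2]
finger_gap: 0.0428
time: 47.8
tool_pos: [0.4547, -0.0002, 0.1715]
eef_rot: [3.14, 0.003, 1.688]
wrist_force: [-0.4, 1.2, 5.2]
finger_gap: 0.0108
t47.80 [ 4.547e-01 -2.000e-04  1.715e-01] [3.140e+00 3.000e-03 1.688e+00] F [-0.4  1.2  5.2] gap 0.0108 q [-0.09  0.2   1.83 -0.    1.11 -1.78]
```

View pics/w33.png

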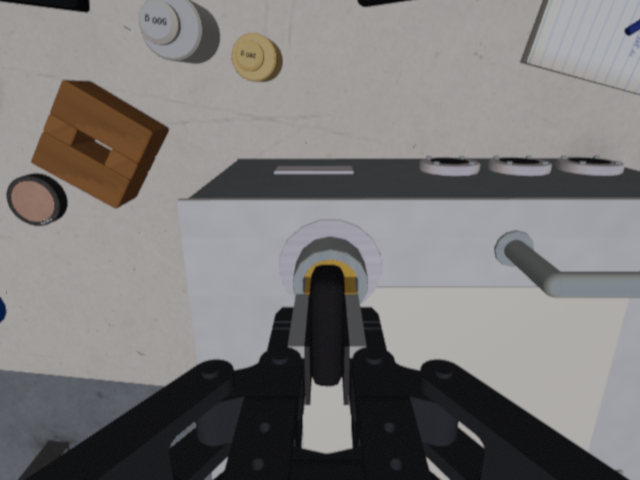

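```bash
python3 -m handwheel '[{"translation":[-0.001,-0.013,-0.03],"angular":[0,0,-0.9]},{"translation":[-0.002,-0.013,-0.02],"angular":[0,0,-0.9]},{"translation":[-0.003,-0.013,0],"angular":[0,0,-0.9]},{"translation":[-0.005,-0.012,0],"angular":[0,0,-0.9]},{"translation":[-0.006,-0.011,0],"angular":[0,0,-0.9]},{"translation":[-0.008,-0.01,0],"angular":[0,0,-0.9]},{"translation":[-0.009,-0.009,0],"angular":[0,0,-0.9]},{"translation":[-0.01,-0.008,0],"angular":[0,0,-0.9]},{"translation":[0,0,0],"angular":[0,0,0]}]' - 60
python3 - <<'E'
from h import *
st();print(bot.read_state()['torque'])
E
```

```text
time: 48.75
tool_pos: [0.4535, -0.0031, 0.171]
eef_rot: [3.14, 0.002, 0.932]
wrist_force: [-2.4, 1.5, 14.3]
finger_gap: 0.0109
t48.75 [ 0.4535 -0.0031  0.171 ] [3.14e+00 2.00e-03 9.32e-01] F [-2.4  1.5 14.3] gap 0.0109 q [-0.1   0.2   1.84 -0.    1.11 -1.03]
[0.2778308  0.43859552 0.03709959]
```

```bash
python3 -m handwheel '[{"translation":[-0.011,-0.007,0.03],"angular":[0,0,-0.9]},{"translation":[-0.011,-0.006,0],"angular":[0,0,-0.9]},{"translation":[-0.012,-0.005,0],"angular":[0,0,-0.9]},{"translation":[-0.012,-0.004,0],"angular":[0,0,-0.9]},{"translation":[-0.013,-0.003,0],"angular":[0,0,-0.9]},{"translation":[-0.013,-0.002,0],"angular":[0,0,-0.9]},{"translation":[-0.013,-0.001,0],"angular":[0,0,-0.9]},{"translation":[-0.013,0,0],"angular":[0,0,-0.9]},{"translation":[-0.013,0,0],"angular":[0,0,-0.9]},{"translation":[0,0,0],"angular":[0,0,0]}]' - 60
python3 - <<'E'
from h import *
st();print(bot.read_state()['torque']);im,d,K,E=grab('wrist','w34')
E
```

```text
time: 49.75
tool_pos: [0.4497, -0.0042, 0.1712]
eef_rot: [3.141, 0.002, 0.084]
wrist_force: [-2.1, 0.2, 9.6]
finger_gap: 0.0107
t49.75 [ 0.4497 -0.0042  0.1712] [3.141e+00 2.000e-03 8.400e-02] F [-2.1  0.2  9.6] gap 0.0107 q [-0.1   0.19  1.84 -0.    1.11 -0.19]
[0.05555127 0.30662344 0.0324152 ]
```

View pics/w34.png

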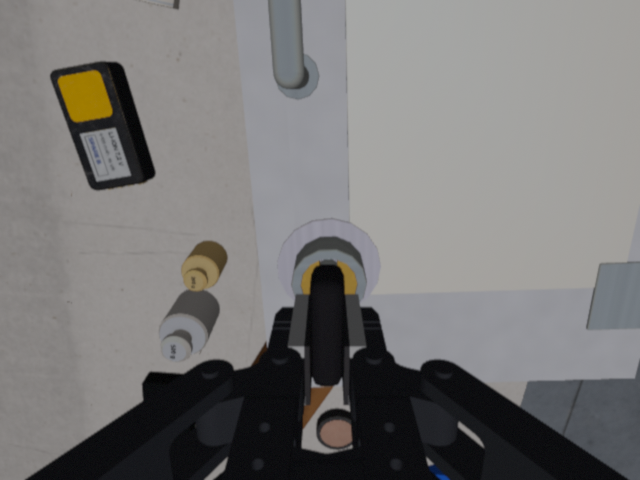

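```bash
python3 -m handwheel '[{"translation":[0,0,0],"angular":[0,0,-0.4]},{"translation":[0,0,0],"angular":[0,0,-0.4]},{"translation":[0,0,0],"angular":[0,0,0]}]' - 60
python3 - <<'E'
from h import *
st();print(bot.read_state()['torque'])
E
python3 -m handwheel '[{"translation":[0,0,0],"angular":[0,0,-0.3]},{"translation":[0,0,0],"angular":[0,0,0]}]' - 60
python3 - <<'E'
from h import *
st();print(bot.read_state()['torque'])
E
```

```text
time: 50.1
tool_pos: [0.4494, -0.0041, 0.1711]
eef_rot: [3.141, 0.002, 0.002]
wrist_force: [-2.1, -0.0, 10.6]
finger_gap: 0.0105
t50.10 [ 0.4494 -0.0041  0.1711] [3.141e+00 2.000e-03 2.000e-03] F [-2.1 -0.  10.6] gap 0.0105 q [-0.1   0.19  1.84 -0.    1.11 -0.1 ]
[0.02201468 0.52747775 0.0662742 ]
time: 50.3
tool_pos: [0.4493, -0.0041, 0.1711]
eef_rot: [3.142, 0.003, -0.03]
wrist_force: [-2.1, 0.3, 11.3]
finger_gap: 0.0106
t50.30 [ 0.4493 -0.0041  0.1711] [ 3.142e+00  3.000e-03 -3.000e-02] F [-2.1  0.3 11.3] gap 0.0106 q [-0.1   0.19  1.84 -0.    1.11 -0.07]
[0.12687103 0.56937999 0.06715268]
```

```bash
python3 -m handwheel '[{"translation":[0.01,0,0.03],"angular":[0,0,0.7]},{"translation":[0,0,0.03],"angular":[0,0,0.6]},{"translation":[0,0,0],"angular":[0,0,0]},{"translation":[0,0,0.12],"angular":[0,0,0]},{"translation":[0,0,0.12],"angular":[0,0,0]},{"translation":[0,0,0],"angular":[0,0,0]}]' - 60
python3 - <<'E'
from h import *
st();print(bot.read_state()['torque'])
E
```

```text
time: 50.9
tool_pos: [0.4497, -0.0041, 0.1794]
eef_rot: [-3.141, 0.003, 0.106]
wrist_force: [0.3, 0.5, -0.7]
finger_gap: 0.0107
t50.90 [ 0.4497 -0.0041  0.1794] [-3.141e+00  3.000e-03  1.060e-01] F [ 0.3  0.5 -0.7] gap 0.0107 q [-0.1   0.19  1.83 -0.    1.13 -0.21]
[ 0.03068483 -0.01218189 -0.01342068]
```

The key lifts freely, so the latch is locked. To keep the asked order (pull test first), I set it back in the keyhole while I test the handle.

```bash
python3 -m handwheel '[{"translation":[0,0,-0.12],"angular":[0,0,0]},{"translation":[0,0,-0.12],"angular":[0,0,0]},{"translation":[0,0,0],"angular":[0,0,0]}]' - 60
python3 -m handwheel '[{"translation":[0,0,0],"angular":[0,0,0]},{"translation":[0,0,0],"angular":[0,0,0]},{"translation":[0,0,0],"angular":[0,0,0]},{"translation":[0,0,0.4],"angular":[0,0,0]},{"translation":[0,0,0.8],"angular":[0,0,0]},{"translation":[0,0,0.8],"angular":[0,0,0]},{"translation":[-0.1,0.7,0.5],"angular":[0,0,0]},{"translation":[-0.1,0.9,0],"angular":[0,0,0]},{"translation":[-0.2,0.9,0],"angular":[0,0,0]},{"translation":[-0.2,0.9,0],"angular":[0,0,0]},{"translation":[-0.2,0.7,0],"angular":[0,0,0]},{"translation":[0,0,0],"angular":[0,0,0]}]' 0 60
python3 - <<'E'
from h import *
st();grab('wrist','w35');grab('scene','s35');grab('side','d35')
E
python3 meas.py w35,s35,d35 handle
```

```text
time: 51.2
tool_pos: [0.4495, -0.0039, 0.1715]
eef_rot: [-3.141, 0.004, 0.107]
wrist_force: [0.4, -0.2, 1.5]
finger_gap: 0.0106
time: 52.4
tool_pos: [0.4246, 0.1209, 0.2467]
eef_rot: [-3.14, 0.004, 0.11]
wrist_force: [-0.1, -0.8, 0.1]
finger_gap: 0.0426
t52.40 [0.4246 0.1209 0.2467] [-3.14   0.004  0.11 ] F [-0.1 -0.8  0.1] gap 0.0426 q [0.18 0.11 1.74 0.   1.3  0.07]
w35 handle 2655 [424.3 125.4] [ 9.8 88.8] 6.7 mean [0.424  0.129  0.1788] pca 96.8
s35 handle 171 [424.8 121.5] [11.9 89.5] 6.9 mean [0.4238 0.119  0.1769] pca 97.1
d35 handle 121 [425.8 120.3] [10.5 87.4] 7.5 mean [0.426  0.114  0.1767] pca 97.6
```

View pics/w35.png

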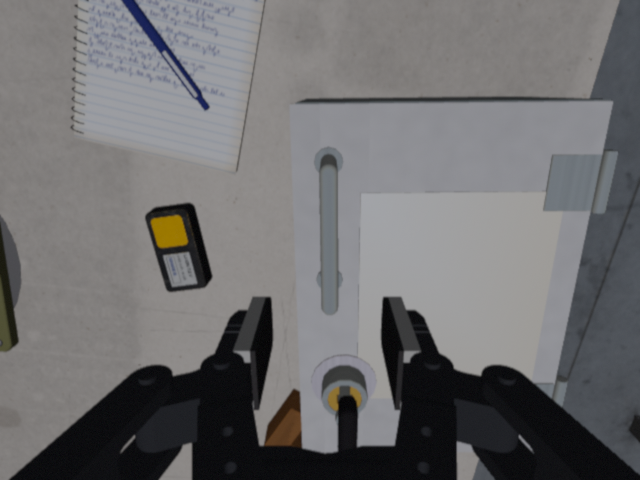

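View pics/s35.png

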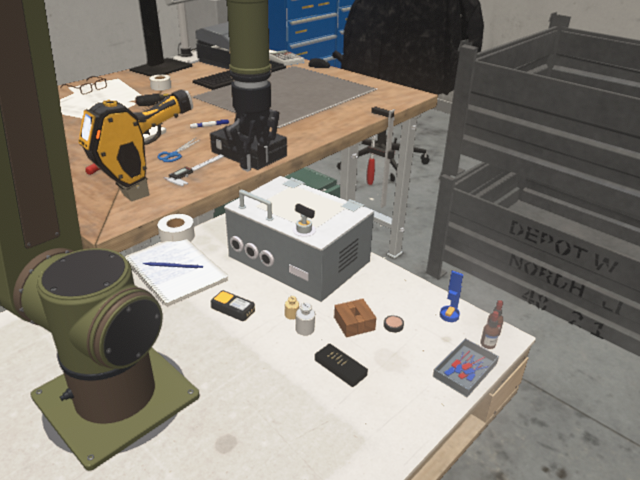

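Descend on the handle, grip, then pull in small steps.

```bash
python3 -m handwheel '[{"translation":[0.02,0,-0.8],"angular":[0,0,0]},{"translation":[0,0,-0.8],"angular":[0,0,0]},{"translation":[0,0,-0.8],"angular":[0,0,0]},{"translation":[0,0,-0.5],"angular":[0,0,0]},{"translation":[0,0,-0.08],"angular":[0,0,0]},{"translation":[0,0,0],"angular":[0,0,0]}]' 0 60
python3 -m handwheel '[{"translation":[0,0,0],"angular":[0,0,0]},{"translation":[0,0,0],"angular":[0,0,0]},{"translation":[0,0,0],"angular":[0,0,0]},{"translation":[0,0,0],"angular":[0,0,0]}]' -1 60
python3 -m handwheel '[{"translation":[0,0,0.04],"angular":[0,0,0]},{"translation":[0,0,0],"angular":[0,0,0]}]' - 60
python3 -m handwheel '[{"translation":[0,0,0.04],"angular":[0,0,0]},{"translation":[0,0,0],"angular":[0,0,0]}]' - 60
```

```text
time: 53.15
tool_pos: [0.4263, 0.1183, 0.1571]
eef_rot: [-3.141, 0.004, 0.106]
wrist_force: [0.3, -0.9, 0.3]
finger_gap: 0.0424
time: 53.55
tool_pos: [0.4258, 0.1189, 0.1584]
eef_rot: [-3.141, 0.003, 0.107]
wrist_force: [-1.3, -1.4, 4.4]
finger_gap: 0.0079
time: 53.75
tool_pos: [0.4259, 0.1189, 0.1587]
eef_rot: [-3.142, 0.004, 0.107]
wrist_force: [-1.4, -1.5, 0.1]
finger_gap: 0.0078
time: 53.95
tool_pos: [0.426, 0.1189, 0.1595]
eef_rot: [-3.141, 0.004, 0.107]
wrist_force: [1.4, -1.9, -4.6]
finger_gap: 0.0077
```

```bash
python3 -m handwheel '[{"translation":[0,0,0.04],"angular":[0,0,0]},{"translation":[0,0,0],"angular":[0,0,0]}]' - 60
python3 -m handwheel '[{"translation":[0,0,0.03],"angular":[0,0,0]},{"translation":[0,0,0],"angular":[0,0,0]}]' - 60
python3 -m handwheel '[{"translation":[0,0,0.02],"angular":[0,0,0]},{"translation":[0,0,0],"angular":[0,0,0]}]' - 60
```

```text
time: 54.15
tool_pos: [0.4263, 0.119, 0.1608]
eef_rot: [-3.141, 0.003, 0.107]
wrist_force: [2.2, -0.3, -6.2]
finger_gap: 0.0073
time: 54.35
tool_pos: [0.4264, 0.119, 0.1612]
eef_rot: [-3.141, 0.003, 0.107]
wrist_force: [5.3, -2.2, -16.1]
finger_gap: 0.0079
time: 54.55
tool_pos: [0.4264, 0.1189, 0.1613]
eef_rot: [-3.141, 0.004, 0.107]
wrist_force: [6.4, -1.3, -21.8]
finger_gap: 0.008
```

Latch holds (about 2.7 mm play, then 16 N, up to 22 N). I ease to about 15 N, hold, relax fully and let go.

```bash
python3 -m handwheel '[{"translation":[0,0,-0.02],"angular":[0,0,0]},{"translation":[0,0,0],"angular":[0,0,0]},{"translation":[0,0,0],"angular":[0,0,0]},{"translation":[0,0,0],"angular":[0,0,0]},{"translation":[0,0,0],"angular":[0,0,0]},{"translation":[0,0,0],"angular":[0,0,0]}]' - 60
python3 -m handwheel '[{"translation":[0,0,-0.04],"angular":[0,0,0]},{"translation":[0,0,-0.04],"angular":[0,0,0]},{"translation":[0,0,-0.04],"angular":[0,0,0]},{"translation":[0,0,0],"angular":[0,0,0]},{"translation":[0,0,0],"angular":[0,0,0]}]' - 60
```

```text
time: 55.15
tool_pos: [0.4263, 0.1189, 0.1612]
eef_rot: [-3.141, 0.003, 0.107]
wrist_force: [4.8, -1.6, -18.9]
finger_gap: 0.0076
time: 55.65
tool_pos: [0.4258, 0.1189, 0.1587]
eef_rot: [-3.141, 0.003, 0.107]
wrist_force: [-0.8, -3.1, 0.2]
finger_gap: 0.0077
```

```bash
python3 -m handwheel '[{"translation":[0,0,-0.04],"angular":[0,0,0]},{"translation":[0,0,0],"angular":[0,0,0]},{"translation":[0,0,0],"angular":[0,0,0]}]' - 60
python3 -m handwheel '[{"translation":[0,0,-0.02],"angular":[0,0,0]},{"translation":[0,0,0],"angular":[0,0,0]}]' - 60
python3 -m handwheel '[{"translation":[0,0,0.03],"angular":[0,0,0]},{"translation":[0,0,0],"angular":[0,0,0]},{"translation":[0,0,0],"angular":[0,0,0]},{"translation":[0,0,0],"angular":[0,0,0]},{"translation":[0,0,0.5],"angular":[0,0,0]},{"translation":[0,0,0.8],"angular":[0,0,0]},{"translation":[0,0,0.8],"angular":[0,0,0]},{"translation":[0,0,0.5],"angular":[0,0,0]},{"translation":[0.15,-0.7,0],"angular":[0,0,0]},{"translation":[0.15,-0.9,0],"angular":[0,0,0]},{"translation":[0.2,-0.9,0],"angular":[0,0,0]},{"translation":[0.2,-0.9,0],"angular":[0,0,0]}]' 0 60
python3 -m handwheel '[{"translation":[0.1,-0.7,0],"angular":[0,0,0]},{"translation":[0,0,0],"angular":[0,0,0]}]' 0 60
python3 - <<'E'
from h import *
st();grab('wrist','w36');grab('scene','s36');grab('side','d36')
for n in('s36','d36','w36'):
  im,d,K,E=ld(n);W=cloud(d,K,E)
  m=(W[...,0]>.40)&(W[...,0]<.5)&(W[...,1]>-.05)&(W[...,1]<.05)&(W[...,2]>.172)&(W[...,2]<.2)&(im.max(-1)<70);p=W[m]
  r=cv2.minAreaRect((p[:,:2]*1000).astype(np.float32));print(n,len(p),np.round(r[0],1),np.round(r[1],1),round(r[2],1),np.round(np.percentile(p[:,2],[2,50,98]),4))
E
```

```text
time: 55.95
tool_pos: [0.4258, 0.1189, 0.1583]
eef_rot: [-3.141, 0.003, 0.107]
wrist_force: [-4.4, -4.0, 9.6]
finger_gap: 0.0078
time: 56.15
tool_pos: [0.4259, 0.1189, 0.1583]
eef_rot: [-3.141, 0.003, 0.107]
wrist_force: [-5.6, -3.9, 14.8]
finger_gap: 0.0078
time: 57.35
tool_pos: [0.4473, 0.0164, 0.2352]
eef_rot: [-3.141, 0.003, 0.107]
wrist_force: [0.8, 0.5, 0.1]
finger_gap: 0.0426
time: 57.55
tool_pos: [0.4508, -0.0058, 0.2351]
eef_rot: [3.141, 0.003, 0.104]
wrist_force: [-0.0, 0.2, -0.5]
finger_gap: 0.0427
t57.55 [ 0.4508 -0.0058  0.2351] [3.141e+00 3.000e-03 1.040e-01] F [-0.   0.2 -0.5] gap 0.0427 q [-0.11  0.13  1.74 -0.    1.28 -0.21]
s36 134 [448.8  -5.5] [10.2 41.5] 10.0 [0.1769 0.1861 0.193 ]
d36 121 [450.4  -2.7] [10.  44.4] 7.1 [0.1768 0.1882 0.1928]
w36 1973 [450.3   1.8] [11.5 45.3] 6.0 [0.1824 0.1914 0.1935]
```

View pics/w36.png

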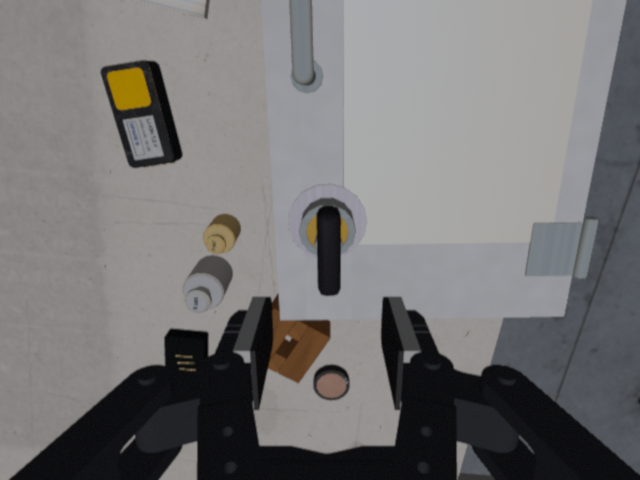

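```bash
python3 -m handwheel '[{"translation":[-0.02,0.12,-0.6],"angular":[0,0,0.05]},{"translation":[0,0,-0.8],"angular":[0,0,0]},{"translation":[0,0,-0.6],"angular":[0,0,0]},{"translation":[0,0,-0.2],"angular":[0,0,0]},{"translation":[0,0,0],"angular":[0,0,0]},{"translation":[0,0,0],"angular":[0,0,0]}]' 0 60
python3 -m handwheel '[{"translation":[0,0,0],"angular":[0,0,0]},{"translation":[0,0,0],"angular":[0,0,0]},{"translation":[0,0,0],"angular":[0,0,0]},{"translation":[0,0,0],"angular":[0,0,0]}]' -1 60
python3 -m handwheel '[{"translation":[0,0,0.2],"angular":[0,0,0]},{"translation":[0,0,0.3],"angular":[0,0,0]},{"translation":[0,0,0],"angular":[0,0,0]}]' -1 60
python3 -m handwheel '[{"translation":[0,0,0.5],"angular":[0,0,0]},{"translation":[0,0,0.8],"angular":[0,0,0]},{"translation":[0,0,0.8],"angular":[0,0,0]},{"translation":[0,0,0],"angular":[0,0,0]}]' -1 60
python3 - <<'E'
from h import *
st();grab('wrist','w37');grab('scene','s37');grab('side','d37')
E
python3 meas.py s37,d37,s35,d35,s21,d27 rest
```

```text
time: 58.3
tool_pos: [0.4501, 0.0002, 0.1699]
eef_rot: [-3.141, 0.002, 0.113]
wrist_force: [0.7, 0.2, 0.7]
finger_gap: 0.0427
time: 58.7
tool_pos: [0.4503, -0.0003, 0.1701]
eef_rot: [-3.141, 0.001, 0.112]
wrist_force: [-0.0, 0.3, 3.8]
finger_gap: 0.0108
time: 59.0
tool_pos: [0.4501, -0.0004, 0.1856]
eef_rot: [-3.141, 0.002, 0.112]
wrist_force: [0.8, -0.5, -1.7]
finger_gap: 0.0103
time: 59.4
tool_pos: [0.4513, -0.0004, 0.2502]
eef_rot: [3.141, -0.002, 0.112]
wrist_force: [0.8, 0.1, -1.1]
finger_gap: 0.0105
t59.40 [ 4.513e-01 -4.000e-04  2.502e-01] [ 3.141e+00 -2.000e-03  1.120e-01] F [ 0.8  0.1 -1.1] gap 0.0105 q [-0.09  0.11  1.72 -0.    1.31 -0.21]
s37 rest 735 [ 398.5 -153.5] [ 68.4 126.8] 65.5 mean [ 0.4213 -0.1678  0.0343] pca 145.4
d37 rest 837 [ 398.2 -153.3] [ 67.1 128.6] 65.2 mean [ 0.4221 -0.1677  0.034 ] pca 145.5
s35 rest 727 [ 398.8 -153.4] [ 67.1 128.3] 64.0 mean [ 0.4213 -0.1682  0.0344] pca 143.2
d35 rest 837 [ 398.3 -152.6] [ 65.9 129.2] 63.6 mean [ 0.422  -0.1677  0.034 ] pca 145.3
s21 rest 728 [ 399.1 -153.1] [ 67.4 128.2] 62.8 mean [ 0.4217 -0.1681  0.0343] pca 145.2
d27 rest 836 [ 398.7 -152.3] [ 67.  128.9] 63.9 mean [ 0.4222 -0.1676  0.0339] pca 145.6
```

View pics/w37.png

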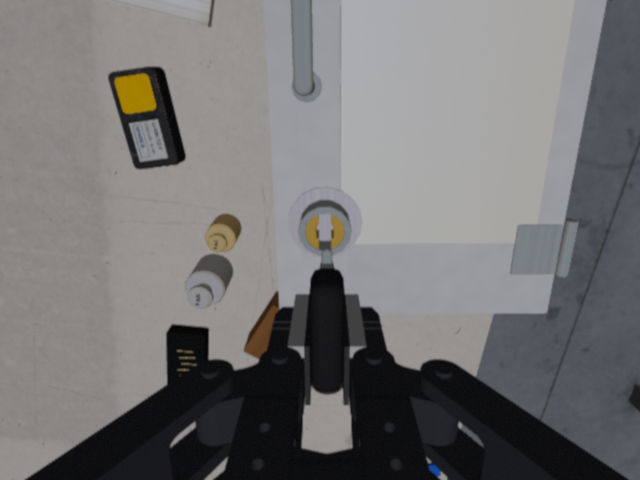

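View pics/d37.png

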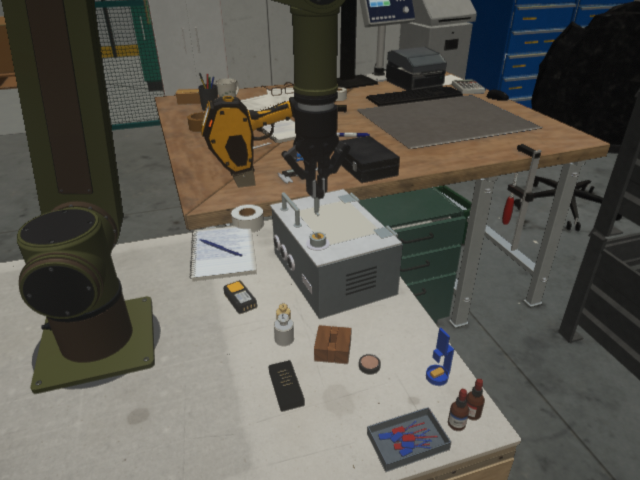

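```bash
cat > rest.py <<'E'
from h import *
import sys
for n in sys.argv[1:]:
  im,d,K,E=ld(n);W=cloud(d,K,E);hsv=cv2.cvtColor(im,cv2.COLOR_RGB2HSV)
  m=(hsv[...,0]<18)&(hsv[...,1]>90)&(W[...,0]>.33)&(W[...,0]<.5)&(W[...,1]>-.25)&(W[...,1]<-.09)&(abs(W[...,2]-.034)<.004)
  p=W[m];r=cv2.minAreaRect((p[:,:2]*1000).astype(np.float32));print(n,len(p),np.round(r[0],1),np.round(r[1],1),round(r[2],1),np.median(p[:,2]))
  im2=im.copy();im2[m]=[0,255,0]
E
python3 rest.py s37 d37 s21 d27 w32
python3 - <<'E'
from h import *
im,d,K,E=ld('w33');cv2.imwrite('pics/c33.png',cv2.resize(im[60:230,10:200],None,fx=4,fy=3.5,interpolation=cv2.INTER_CUBIC)[:,:,::-1])
E
```

```text
s37 669 [ 425.4 -168. ] [65.1 64.9] 63.7 0.03457100412858105
d37 788 [ 427.3 -167. ] [66.5 63. ] 65.5 0.03422850681995865
s21 669 [ 425.6 -168.7] [64.3 64.9] 63.5 0.034650183762091835
d27 791 [ 427.4 -167. ] [66.2 63.1] 65.1 0.03415570130545087
w32 5361 [ 425.6 -164.1] [63.5 63.8] 64.7 0.03473940147189236
```

View pics/c33.png

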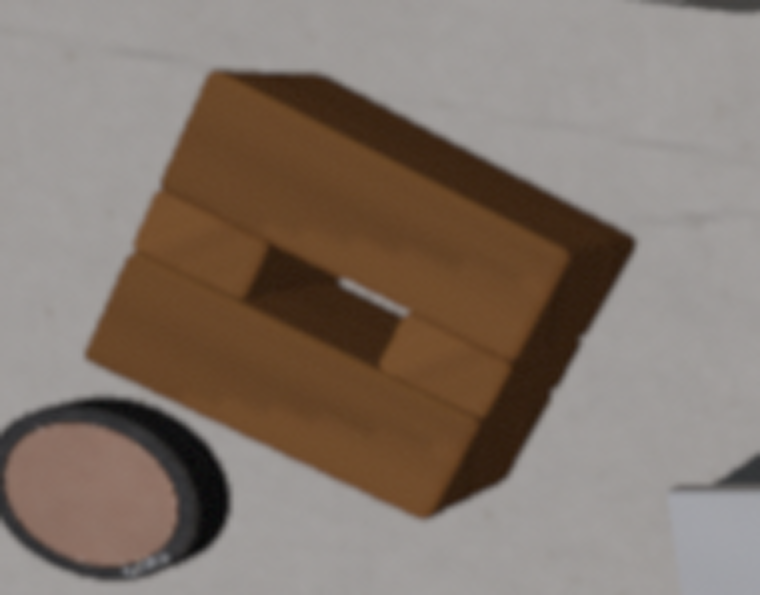

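```bash
python3 -m handwheel '[{"translation":[-0.1,-0.7,0],"angular":[0,0,-0.65]},{"translation":[-0.1,-0.7,0],"angular":[0,0,-0.65]},{"translation":[-0.1,-0.7,0],"angular":[0,0,-0.65]},{"translation":[-0.1,-0.7,0],"angular":[0,0,-0.65]},{"translation":[-0.1,-0.7,0],"angular":[0,0,-0.7]},{"translation":[-0.1,-0.7,-0.5],"angular":[0,0,-0.7]},{"translation":[-0.1,-0.7,-0.9],"angular":[0,0,-0.7]},{"translation":[-0.1,-0.65,-0.9],"angular":[0,0,-0.6]},{"translation":[0,0,-0.9],"angular":[0,0,0]},{"translation":[0,0,-0.9],"angular":[0,0,0]},{"translation":[0,0,-0.6],"angular":[0,0,0]},{"translation":[0,0,0],"angular":[0,0,0]}]' -1 60
python3 - <<'E'
from h import *
st();im,d,K,E=grab('wrist','w38');ims,_,_,_=grab('scene','s38');imd,_,_,_=grab('side','d38')
cv2.imwrite('pics/c38.png',np.hstack([cv2.resize(ims[270:350,310:400],(400,356),interpolation=cv2.INTER_CUBIC),cv2.resize(imd[290:370,290:380],(400,356),interpolation=cv2.INTER_CUBIC)])[:,:,::-1])
cv2.imwrite('pics/c38w.png',cv2.resize(im[180:400,230:430],None,fx=3,fy=2.7,interpolation=cv2.INTER_CUBIC)[:,:,::-1])
E
```

```text
time: 60.75
tool_pos: [0.422, -0.1652, 0.1029]
eef_rot: [-3.141, 0.013, -0.443]
wrist_force: [0.8, -0.3, -2.0]
finger_gap: 0.0106
t60.75 [ 0.422  -0.1652  0.1029] [-3.141  0.013 -0.443] F [ 0.8 -0.3 -2. ] gap 0.0106 q [-0.47  0.29  1.92  0.    0.94 -0.02]
```

View pics/c38.png

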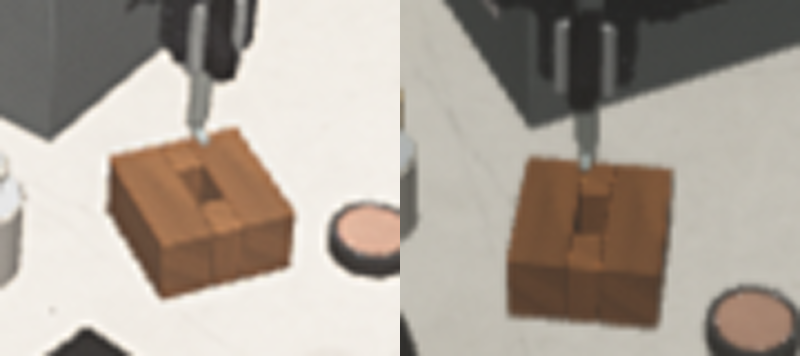

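View pics/c38w.png

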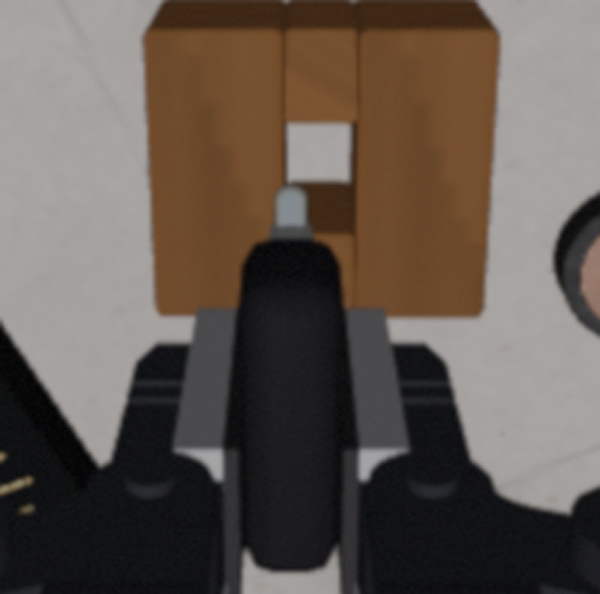

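Run:
```python
from h import *
im,d,K,E=ld('w38')
f=lambda c,r:(230+c/3,180+r/2.7)
def R(c,r,z): u,v=f(c,r);return ray(u,v,z,K,E)[:2]*1000
C=[R(287,122,.034),R(354,122,.034),R(284,233,.034),R(356,233,.034)]
print(np.round(C,1)); 
L=lambda a,b:np.linalg.norm(a-b)
print('w',L(C[0],C[1]),L(C[2],C[3]),'len',L(C[1],C[3]))
foot=.1029-.042
tip=R(291,187,foot+.0025);e=np.array([np.cos(np.radians(64.6)),np.sin(np.radians(64.6))])
print('tip',tip,'axis',tip-10*e,'pocket',np.mean(C,0))
q=np.mean(C,0)
pt=R(291,187,foot+.0025)-10*e
print('delta',q-pt)
x0=R(145,35,.034);x1=R(498,32,.034);y0=R(158,315,.034);y1=R(484,313,.034);print('rest corners',x0,x1,y0,y1,'center',(x0+x1+y0+y1)/4, np.degrees(np.arctan2(*(x1-x0)[::-1])), np.degrees(np.arctan2(*(x0-y0)[::-1])))
```

```text
[[ 426.3 -151.1]
 [ 437.3 -156.3]
 [ 415.2 -173. ]
 [ 427.5 -178.7]]
w 12.20413631284537 13.581706396637218 len 24.490391481840916
tip [ 426.15277945 -153.8350164 ] axis [ 421.86342812 -162.86836933] pocket [ 426.59862465 -164.7800006 ]
delta [ 4.73519653 -1.91163126]
rest corners [ 411.21541795 -124.03206939] [ 468.07564904 -150.17815145] [ 384.79078852 -179.99904019] [ 442.19076017 -206.28920753] center [ 426.56815392 -165.12461714] -24.694425454248986 64.72580857509696
```

```bash
python3 -m handwheel '[{"translation":[0.157,-0.064,0],"angular":[0,0,0]},{"translation":[0,0,-0.2],"angular":[0,0,0]},{"translation":[0,0,-0.2],"angular":[0,0,0]},{"translation":[0,0,0],"angular":[0,0,0]},{"translation":[0,0,0],"angular":[0,0,0]}]' -1 60
python3 - <<'E'
from h import *
st();im,d,K,E=grab('wrist','w39')
cv2.imwrite('pics/c39w.png',cv2.resize(im[180:400,230:430],None,fx=3,fy=2.7,interpolation=cv2.INTER_CUBIC)[:,:,::-1])
E
```

```text
time: 61.4
tool_pos: [0.4299, -0.1685, 0.0941]
eef_rot: [-3.141, 0.004, -0.443]
wrist_force: [1.0, -0.2, -1.0]
finger_gap: 0.0103
t61.40 [ 0.4299 -0.1685  0.0941] [-3.141  0.004 -0.443] F [ 1.  -0.2 -1. ] gap 0.0103 q [-0.47  0.31  1.92  0.    0.91 -0.02]
```

View pics/c39w.png

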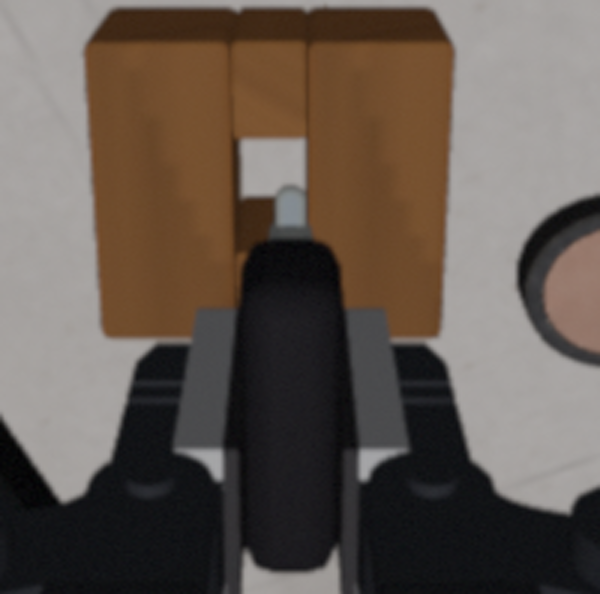

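```bash
cat > pk.py <<'E'
from h import *
import sys
n=sys.argv[1];a=[float(x) for x in sys.argv[2:]]  # farL col, farR col, far row, nearL,nearR,near row, tipcol,tiprow, foot
im,d,K,E=ld(n)
def R(c,r,z): return ray(230+c/3,180+r/2.7,z,K,E)[:2]*1000
C=np.array([R(a[0],a[2],.034),R(a[1],a[2],.034),R(a[3],a[5],.034),R(a[4],a[5],.034)])
e=np.array([np.cos(np.radians(64.6)),np.sin(np.radians(64.6))])
ax=R(a[6],a[7],a[8]+.0025)-10*e
print('size',np.linalg.norm(C[0]-C[1]),np.linalg.norm(C[0]-C[2]),'pocket',C.mean(0),'axis',ax,'delta u',(C.mean(0)-ax)/30)
E
python3 pk.py w39 237 307 138 236 308 252 291 187 .0521
```

```text
size 12.296885497303782 24.41040313872621 pocket [ 426.88559094 -164.97206735] axis [ 430.02986957 -166.38556645] delta u [-0.10480929  0.04711664]
```

```bash
python3 -m handwheel '[{"translation":[-0.105,0.047,0],"angular":[0,0,0]},{"translation":[0,0,-0.3],"angular":[0,0,0]},{"translation":[0,0,0],"angular":[0,0,0]},{"translation":[0,0,0],"angular":[0,0,0]},{"translation":[0,0,0],"angular":[0,0,0]}]' -1 60
python3 - <<'E'
from h import *
st();im,d,K,E=grab('wrist','w40')
cv2.imwrite('pics/c40w.png',cv2.resize(im[180:400,230:430],None,fx=3,fy=2.7,interpolation=cv2.INTER_CUBIC)[:,:,::-1])
E
```

```text
time: 61.95
tool_pos: [0.4272, -0.1674, 0.0853]
eef_rot: [-3.141, 0.003, -0.443]
wrist_force: [-0.1, 0.3, -0.6]
finger_gap: 0.0108
t61.95 [ 0.4272 -0.1674  0.0853] [-3.141e+00  3.000e-03 -4.430e-01] F [-0.1  0.3 -0.6] gap 0.0108 q [-0.47  0.32  1.93  0.    0.89 -0.02]
```

View pics/c40w.png

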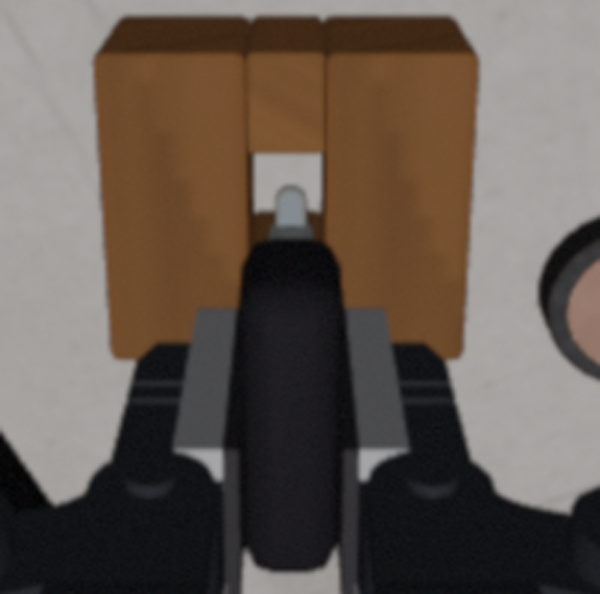

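```bash
python3 -m handwheel '[{"translation":[-0.018,0.008,-0.1],"angular":[0,0,0]},{"translation":[0,0,-0.2],"angular":[0,0,0]},{"translation":[0,0,-0.2],"angular":[0,0,0]},{"translation":[0,0,0],"angular":[0,0,0]}]' -1 60
python3 - <<'E'
from h import *
st();im,d,K,E=grab('wrist','w41')
cv2.imwrite('pics/c41w.png',cv2.resize(im[180:400,230:430],None,fx=3,fy=2.7,interpolation=cv2.INTER_CUBIC)[:,:,::-1])
E
```

```text
time: 62.4
tool_pos: [0.4258, -0.1667, 0.0693]
eef_rot: [-3.141, 0.005, -0.443]
wrist_force: [-0.4, -0.3, -0.2]
finger_gap: 0.0109
t62.40 [ 0.4258 -0.1667  0.0693] [-3.141  0.005 -0.443] F [-0.4 -0.3 -0.2] gap 0.0109 q [-0.47  0.35  1.95  0.    0.84 -0.02]
```

View pics/c41w.png

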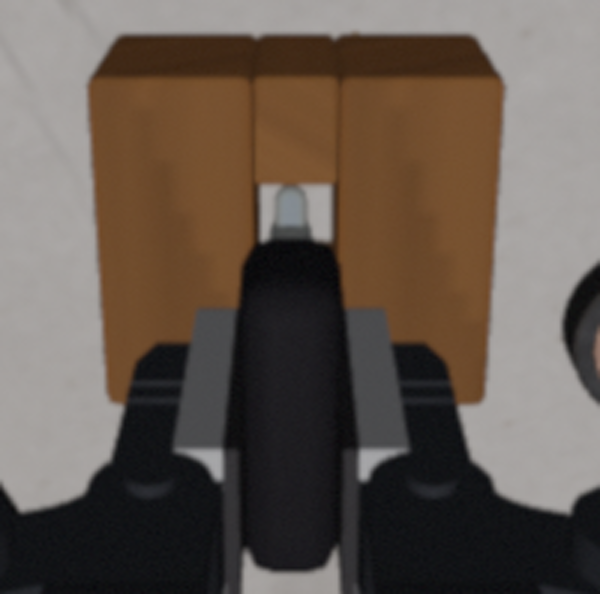

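```bash
python3 -m handwheel '[{"translation":[-0.007,-0.015,-0.1],"angular":[0,0,0]},{"translation":[0,0,-0.15],"angular":[0,0,0]},{"translation":[0,0,-0.15],"angular":[0,0,0]},{"translation":[0,0,0],"angular":[0,0,0]},{"translation":[0,0,0],"angular":[0,0,0]}]' -1 60
python3 -m handwheel '[{"translation":[0,0,-0.15],"angular":[0,0,0]},{"translation":[0,0,-0.1],"angular":[0,0,0]},{"translation":[0,0,0],"angular":[0,0,0]},{"translation":[0,0,0],"angular":[0,0,0]}]' -1 60
```

```text
time: 62.95
tool_pos: [0.4262, -0.1675, 0.0582]
eef_rot: [-3.141, 0.004, -0.443]
wrist_force: [-0.3, 0.4, -0.1]
finger_gap: 0.0106
time: 63.35
tool_pos: [0.4263, -0.1675, 0.0507]
eef_rot: [-3.141, 0.004, -0.443]
wrist_force: [0.1, -0.2, -1.2]
finger_gap: 0.0107
```

```bash
python3 -m handwheel '[{"translation":[0,0,-0.08],"angular":[0,0,0]},{"translation":[0,0,0],"angular":[0,0,0]},{"translation":[0,0,0],"angular":[0,0,0]}]' -1 60
python3 -m handwheel '[{"translation":[0,0,-0.05],"angular":[0,0,0]},{"translation":[0,0,0],"angular":[0,0,0]},{"translation":[0,0,0],"angular":[0,0,0]}]' -1 60
```

```text
time: 63.65
tool_pos: [0.4265, -0.1676, 0.0485]
eef_rot: [-3.141, 0.003, -0.443]
wrist_force: [-0.2, 0.6, -1.0]
finger_gap: 0.0109
time: 63.95
tool_pos: [0.4266, -0.1676, 0.048]
eef_rot: [-3.141, 0.002, -0.443]
wrist_force: [-0.7, 0.7, 9.8]
finger_gap: 0.0109
```

On the pocket floor (z 0.048 as predicted). Release, back off, look.

```bash
python3 -m handwheel '[{"translation":[0,0,0.02],"angular":[0,0,0]},{"translation":[0,0,0],"angular":[0,0,0]},{"translation":[0,0,0],"angular":[0,0,0]},{"translation":[0,0,0],"angular":[0,0,0]},{"translation":[0,0,0.4],"angular":[0,0,0]},{"translation":[0,0,0.8],"angular":[0,0,0]},{"translation":[0,0,0.9],"angular":[0,0,0]},{"translation":[0,0,0.9],"angular":[0,0,0]},{"translation":[0,0,0.9],"angular":[0,0,0]},{"translation":[-0.5,-0.5,0.9],"angular":[0,0,0]},{"translation":[-0.5,-0.5,0.5],"angular":[0,0,0]},{"translation":[0,0,0],"angular":[0,0,0]}]' 0 60
python3 - <<'E'
from h import *
st();im,d,K,E=grab('wrist','w42');ims,_,_,_=grab('scene','s42');imd,_,_,_=grab('side','d42')
cv2.imwrite('pics/c42.png',np.hstack([cv2.resize(ims[170:350,210:410],(400,360),interpolation=cv2.INTER_CUBIC),cv2.resize(imd[170:370,260:460],(400,360),interpolation=cv2.INTER_CUBIC)])[:,:,::-1])
B=dict(k=(.38,.48,-.22,-.12,.060,.09))
for n in('w42','s42','d42'):
  im,d,K,E=ld(n);W=cloud(d,K,E);x0,x1,y0,y1,z0,z1=B['k']
  p=W[(W[...,0]>x0)&(W[...,0]<x1)&(W[...,1]>y0)&(W[...,1]<y1)&(W[...,2]>z0)&(W[...,2]<z1)];r=cv2.minAreaRect((p[:,:2]*1000).astype(np.float32));print(n,len(p),np.round(r[0],1),np.round(r[1],1),r[2],np.percentile(p[:,2],[50,98]))
E
python3 rest.py s42 d42; python3 meas.py s42,d42 panel,handle
```

```text
time: 65.15
tool_pos: [0.3964, -0.1993, 0.2086]
eef_rot: [3.141, -0.001, -0.445]
wrist_force: [-0.2, 0.2, -0.1]
finger_gap: 0.0426
t65.15 [ 0.3964 -0.1993  0.2086] [ 3.141e+00 -1.000e-03 -4.450e-01] F [-0.2  0.2 -0.1] gap 0.0426 q [-0.56  0.14  1.8  -0.    1.2  -0.12]
w42 1179 [ 429.3 -164.8] [45.6 12.3] 65.03762817382812 [0.06918196 0.07093884]
s42 135 [ 428.5 -167.8] [47.9 12.2] 65.12488555908203 [0.0678996  0.07169067]
d42 130 [ 430.5 -166.7] [47.1 12. ] 64.66476440429688 [0.06823481 0.07123817]
s42 558 [ 425.4 -168.6] [64.2 64.7] 64.3 0.03448647414123984
d42 725 [ 427.5 -167. ] [65.6 63.1] 64.1 0.03424544852635092
s42 panel 4305 [508.3  71.2] [203.1 273.2] 6.7 mean [0.4903 0.0759 0.1373] pca 74.2
s42 handle 173 [424.8 120.8] [11.2 90.8] 7.6 mean [0.4238 0.1191 0.1768] pca 96.9
d42 panel 2446 [510.2  72.4] [201.7 274.8] 6.9 mean [0.5234 0.0219 0.1366] pca 110.2
d42 handle 94 [425.4 121.6] [ 9.7 80.3] 6.1 mean [0.4242 0.1238 0.1775] pca 96.3
```

View pics/c42.png

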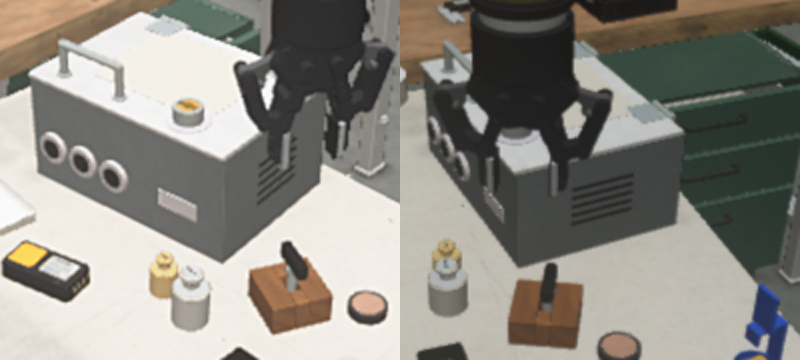

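View pics/s42.png

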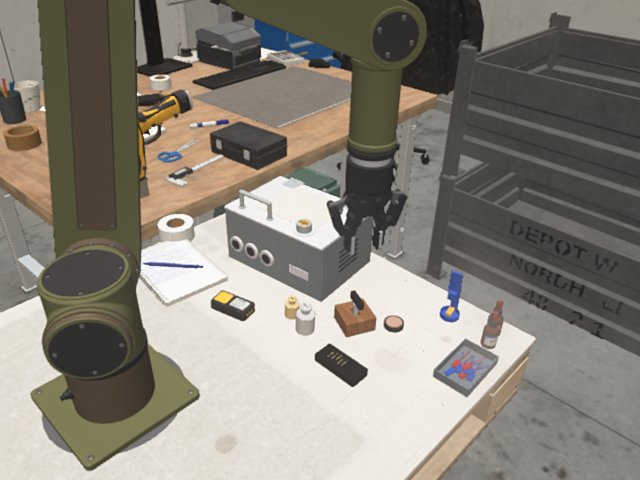

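Run:
```python
from h import *
st();print(bot.hand_in())
```

```text
t65.30 [ 0.3961 -0.197   0.2058] [-3.14   0.004 -0.444] F [ 0.4 -0.1 -0.2] gap 0.0429 q [-0.56  0.15  1.8   0.    1.2  -0.11]
the job is handed in; nothing more can be done
None
```

The job is done and handed in at 65.3 s. I unlocked the panel, swung it to about 93.6° and hung both silver pans there were. The disc or button pan (it has the round brass piece) is on the far-left line and the bar pan on the right line. I then shut and locked the panel, pulled on the handle and put the key back in its rest.

**Last checks:**
- **Lock:** before the pull test the key lifted out with almost no force, so the latch was locked. The keyhole slot still lay in its locked direction when I finally took the key out.
- **Pull test:** the latch took the load after about 2.7 mm of lift. It held at 16 to 22 N, somewhat above the 15 N asked but under 30 N. Afterwards I pressed the panel shut again; its position matches the first measurement.
- **Pans:** the three cameras disagree a little. Relative to their lines the tabs read from about -3.5 to +1 mm, mostly within 1 to 2 mm.
- **Key rest:** it was knocked about 23 mm aside during the run, so I measured it again before returning the key. The key is fully in the pocket but leans about 3° against its side, within the pocket's slack.
- **Other things:** in the final view the blue look-alike and the other bench items looked undisturbed. The robot was touching nothing at hand-in.

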